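# Stow the colour tins and wedge the rack shut

## Robot

A 6-joint arm with a two-finger parallel gripper is mounted at the origin on the work surface. World frame = base frame: x ahead of the robot, y to its left, z up, the work surface at z = 0. Lengths are in m, angles in degrees, forces in N, time in s.
With the tool pointing down it reaches from about 0.4 to 0.825 m from the base axis. Payload 7 kg.
Tool frame: the origin (TCP) lies between the finger pads; the fingertips stand 19 mm ahead of it and the grasp point (between the pads) is the TCP; x points along the fingers, y is the direction in which the jaws open and shut, and the axes are right-handed (so a half turn about x gives the same grasp; the last joint's range is limited). The gripper opens to 88 mm and grips with 3 to 60 N. Pads are 19 mm wide; open, the fingers measure 130 mm over their backs; the gripper's body (78 mm by 193 mm) begins 47 mm behind the grasp point.
Start: joints at [-59.353, 20.546, 0.682, 0, -70.136, -16.507], TCP at [0.165, -0.655, 0.246] pointing down, gripper open.
Joint ranges: [-176.03, 176.03], [-82.01, 121.73], [-58.28, 71.71], [-173.87, 95.51], [-174.79, -0.11], [-173.66, 173.66]. Speed limits (degrees/s): [136.94, 136.94, 172.46, 180, 180, 180].

## Interface

Orientations are given as [roll, pitch, yaw] about the fixed x, y, z axes, in that order (R = Rz(yaw) Ry(pitch) Rx(roll)).
In Python, from plant import r gives the robot as it stands.
- The arm moves only by the tool send_rows, never from a script. Its argument "plan" is a list of rows, each a list of 2 entries, a list of its own where there are three numbers: the shift along the tool's x, y, z scaled (see below), then the turn, a rotation vector about the tool's x, y, z scaled (see below). A call has exactly 5 rows; each row is the pose to reach, as a shift and turn from the pose measured when the call began, along the tool's axes at that moment; what a row does not reach only later rows make up. The controller multiplies each number of a shift by 0.15 m and each number of a turn by pi/4 rad. A row lasts 1/10 s, in which the tool goes at most 50 mm and 8.59 degrees, less where a joint would pass 70% of its speed; a pose out of reach is approached as far as the arm can. A call with a number of a shift or a turn outside -1 to 1 is refused whole. A call with a gripper value outside its range is refused whole. "jaw" is the opening, from -1 (shut) to 1 (fully open), so that 0 is half open, set as the call begins (left out, the last holds). The fingers move at their own pace and stop on an object; "force" is the grip in N (left out, the last holds). Time passes only in rows, so rows that repeat a pose let the fingers close, or fill a call up. It gives the time, the measured TCP pose, the force and the opening at its end, in the units of the state.
- r.get_state(): the state, without advancing time (a new reading comes with each control period).
- r.capture(name): name is "side" or "top"; returns a dict with "color" (400x640x3 uint8, red, green, blue), "range_z" (400x640 float32, m along the optical axis (not along the pixel's ray), 0 where there is no reading), "mtx" (3x3 intrinsics, pixels), "k1" (the pictures are not rectified: a ray, as slopes to the right and down, at radius r is drawn at 1 + k1 r^2 times it, then the intrinsics apply), "pose" (4x4, takes a point from camera to world coordinates). Camera axes: x right, y down, z forward; pixel columns grow to the right and rows downward; lengths in m; the calibration is good to about 2 mm. A picture is of the moment at which its call begins.
- r.close_job(): hands the job in, once; it reports no verdict.
Trained networks look in a picture, given as the dict that the camera call returned (one of the last four; its "shot" number tells which), for a name from the list of things; names that differ only in an ending like _2 or _b are one class to them, and where a whole thing is asked for, a point or a joint stands for the part that bears it (a point fixed in the world has none). Each returns a list of dicts, best first, with "score" (0 to 1); they miss things now and then, are a little off and sometimes report something else, mostly with a low value. They report only what shows in the picture. A call takes as long as a camera call. They do not tell look-alikes from the thing itself.
- r.find_in(picture, target): "uv" ([column, row] in pixels, amid what is visible of it).
- r.trace(picture, target): "mask" (400x640 bool, what is visible of it) and "uv" ([column, row] in pixels, amid what is visible of it).
The state is a dict: "time_s": time; "joints": joint angles; "qd": joint speeds; "joint_torque": joint torques, N m; "tcp_pos": TCP position; "eef_rot": TCP orientation; "contact_force": force on the tool from outside, world axes, zero at the start; "moment": the same for the moment, N m; "gripper_width": finger opening in m.
Only numpy, scipy, OpenCV 4.12 (cv2) and the standard library are available. Lean on these libraries where they do the work, as an engineer would, in place of code of your own. Each camera call takes 0.05 s, during which the arm holds its last target. There are 200 camera calls.

## Task

Lift each tin of glass colour to feel whether it is full: stand the full ones in the rack's pockets, one to a pocket, and the empty ones in the aluminium tray. When all are sorted, slide the hold-down bar home over them by its knob, set the wooden wedge thin end down in the slot behind the bar's post (sloping face to the post), let go of it and tap it down with the tamper until it moves no further. Stand the tamper back upright in the middle of its cork board, and leave the other tools where they lie.

Things in the scene. Friction and masses are not known exactly. Their poses are not given: they have to be found in the camera images.
- rack: fixed plywood board 160 x 325 x 6 mm with three 66 mm square pockets in a row along its y (70.5 mm apart), walls up to 41 mm above the table; origin on the table under the middle pocket, x away from the robot (turned up to 0.12 rad). At its +y end (y = 145 mm) the wedge keeper: two steel side plates 46 mm apart, 78 mm high, x 4 to 50 mm, with spring plates (joint leaf) between
- pocket0 (a point): floor centre of the pocket at the rack's -y end, 6 mm above the table
- pocket1 (a point): floor centre of the middle pocket
- pocket2 (a point): floor centre of the pocket at the rack's +y end
- bar (a joint): steel hold-down bar along the rack's y, 88 to 98 mm above the table (a tin in a pocket reaches 84), a post at either end. Slides along the rack's -x (towards the robot) from 0 (drawn back, 74 to 90 mm beyond the pockets' centre line) to 0.09 m (home, at its stop, over the tins). Starts at 0 to 0.012; needs about 3 N, stays where left; moves with point bar_knob
- bar_knob (a point): grip centre (118 mm above the table) of the bar's knob, an upright wooden cylinder 22 mm in diameter, from 98 to 135 mm above the table, on the bar's -y end
- slot (a point): centre of the wedge slot's mouth, 78 mm above the table, with the bar home: 21 mm wide along the rack's x, from the post's face (-10.5 mm) to the spring plates (+10.5 mm), and 46 mm along y. Downwards the post's face comes nearer, 1 in 6; the spring plates are vertical. With the bar drawn back there is no slot. Fixed to the rack, axes as the rack's
- leaf (a joint): spring plates at the slot's +x side: 0 = relaxed, 0.004 m = at their stop, which is the wedge fully home. The wedge first touches both sides with its underside about 36 mm above the table and is home at about 12 mm; driving it takes a downward push rising from about 5 to 14 N, then it stops; friction holds it
- wedge: loose hardwood wedge 110 mm tall, 40 mm wide (y), 14 mm thick (x) below, 32.3 on top, 0.08 kg; origin: centre of the thin underside, z up. Rear face upright at x = +7 mm, front face sloping from x = -7 (bottom) to -25.3 mm (top). Stands thin end down, 35 mm deep, in a fixed holder 41 mm tall, floor at 6 mm, turned up to 0.4 rad. In the slot its axes are parallel to the rack's
- tamper: loose wooden tamper standing on its head (56 mm diameter, 45 mm tall); upright round handle above, 28 mm diameter, up to 125 mm; origin at the centre of the head's flat striking underside, z up the handle; 0.28 to 0.42 kg
- board: fixed cork board 130 x 130 x 5 mm, the tamper's place; origin on the table under its centre
- tray: fixed aluminium tray for the empty tins, 100 (x) x 160 (y) x 24 mm tall, walls and floor 4 mm thick; origin on the table under its centre; two tins fit side by side at y = -36 and +36 mm
- tin_a: closed metal tin with a paper band, 56 mm diameter, 78 mm tall, upright; origin at the centre of its underside. All look alike; a full one weighs 0.32 to 0.44 kg, an empty one 0.06 to 0.10 kg. Three or four of the five are present (others None), at least one of them full
- tin_b: closed metal tin with a paper band, 56 mm diameter, 78 mm tall, upright; origin at the centre of its underside. All look alike; a full one weighs 0.32 to 0.44 kg, an empty one 0.06 to 0.10 kg. Three or four of the five are present (others None), at least one of them full
- tin_c: closed metal tin with a paper band, 56 mm diameter, 78 mm tall, upright; origin at the centre of its underside. All look alike; a full one weighs 0.32 to 0.44 kg, an empty one 0.06 to 0.10 kg. Three or four of the five are present (others None), at least one of them full
- tin_d: closed metal tin with a paper band, 56 mm diameter, 78 mm tall, upright; origin at the centre of its underside. All look alike; a full one weighs 0.32 to 0.44 kg, an empty one 0.06 to 0.10 kg. Three or four of the five are present (others None), at least one of them full
- tin_e: closed metal tin with a paper band, 56 mm diameter, 78 mm tall, upright; origin at the centre of its underside. All look alike; a full one weighs 0.32 to 0.44 kg, an empty one 0.06 to 0.10 kg. Three or four of the five are present (others None), at least one of them full
- paperweight: bystander: round glass paperweight, 58 mm wide, 48 mm tall, origin under its centre
- mould_ring: bystander: brass ring, 68 mm wide, 30 mm tall, origin under its centre
- wax: bystander: beeswax puck, 60 mm wide, 22 mm tall, origin under its centre
- brush: bystander: bench brush 200 mm long, lying, origin under its middle
Not all that is in view belongs to the job. What is shaped like the tin_e but purple is not meant. Leave any red look-alike of the tin_a alone.

How it is judged:
By the outcome, as a careful person would: the job done as asked, in the order asked, and still so for the second after the job is handed in, with the robot touching nothing.
Of tin_a, tin_b, tin_c, tin_d, tin_e only 3 to 4 are there at a start; the rules pass over those that are not, and their reading is None.
At some moment in a run one of tin_a, tin_b, tin_c, tin_d, tin_e, tamper may be knocked a few centimetres aside while the robot is not near it.
It also fails if it takes over 210 s, if anything falls off the work surface, if the arm or the gripper's body presses on something with over 40 N, if the wrist force passes 120 N, or if a joint passes its speed limit or range.

## Working session

There is one attempt and no reset: what is moved stays moved. The work goes in short steps, Python scripts to look and compute and a tool call to move; the robot and the scene stay as the last step left them, time stands still between calls to the robot, and variables do not carry over. Pictures are saved under pics/ and viewed, about 12 in all and at most 16, crops included, and the job is handed in when it is done.

Besides the shell and the picture viewer there is one more tool, called by a JSON object that holds its "name" and its "arguments". send_rows: Moves the arm, as the interface text tells. Its arguments: {"type":"object","properties":{"plan":{"type":"array"},"jaw":{"type":"number"},"force":{"type":"number"}},"required":["plan"]}

```bash
mkdir -p pics; ls; cat > h.py <<'E'
import numpy as np, cv2
from scipy.spatial.transform import Rotation as R
from plant import r
def cloud(c):
    K=np.array(c["mtx"]);k1=c["k1"];T=np.array(c["pose"]);Z=c["range_z"]
    v,u=np.mgrid[0:400,0:640].astype(np.float64)
    p=cv2.undistortPoints(np.stack([u.ravel(),v.ravel()],1)[:,None],K,np.array([k1,0,0,0.]))[:,0]
    P=np.c_[p[:,0]*Z.ravel(),p[:,1]*Z.ravel(),Z.ravel()]
    W=P@T[:3,:3].T+T[:3,3]; W[Z.ravel()<=0]=np.nan
    return W.reshape(400,640,3)
def save(c,n,crop=None,s=1):
    im=c["color"][:,:,::-1]
    if crop: im=im[crop[1]:crop[3],crop[0]:crop[2]]
    cv2.imwrite("pics/"+n,cv2.resize(im,None,fx=s,fy=s))
def mv(target,yaw=None):
    """shift in tool units needed to reach world target; yaw = wanted world angle of jaw axis (deg, mod 180)"""
    s=r.get_state();
    Rt=R.from_euler('xyz',s["eef_rot"],degrees=True)
    d=Rt.inv().apply(np.array(target)-np.array(s["tcp_pos"]))/0.15
    # desired orientation: x down, y along yaw
    out=[]
    if yaw is None: y=Rt.apply([0,1,0]); yaw=np.degrees(np.arctan2(y[1],y[0]))
    for k in (0,180):
        a=np.radians(yaw+k); X=np.array([0,0,-1.]);Y=np.array([np.cos(a),np.sin(a),0]);
        G=R.from_matrix(np.c_[X,Y,np.cross(X,Y)])
        out.append((Rt.inv()*G).as_rotvec()/(np.pi/4))
    t=min(out,key=lambda o:np.linalg.norm(o))
    print("shift",d.round(3).tolist(),"turn",t.round(3).tolist())
E
python3 - <<'E'
from h import *
s=r.get_state();print(s)
for n in("top","side"):
    c=r.capture(n);save(c,n+"0.png");print(n,np.array(c["pose"]).round(3).tolist(),np.array(c["mtx"]).tolist(),c["k1"],(c["range_z"]>0).mean())
    W=cloud(c)
    for t in("rack","bar_knob","bar","leaf","wedge","tamper","board","tray","tin_a","paperweight"):
        try:
            for d in r.trace(c,t):
                m=d["mask"];p=W[m];p=p[~np.isnan(p[:,0])]
                top=p[p[:,2]>np.percentile(p[:,2],97)-.006] if len(p) else p
                print(n,t,round(d["score"],2),np.round(d["uv"]),"med",np.median(p,0).round(3),"top",top.mean(0).round(3),len(top), c["color"][m].mean(0).round())
        except Exception as e: print(t,e)
E
```

```text
pics
{'time_s': 0.0, 'joints': array([-5.93523173e+01,  2.05905354e+01,  6.34050649e-01, -2.07067203e-02,
       -7.01363723e+01, -1.65069753e+01]), 'qd': array([ 0.08633625,  0.03854744,  0.03534548, -0.01120999, -0.03349578,
       -0.0745828 ]), 'joint_torque': array([-2.65424587e-04, -5.82715845e+01,  2.93067706e+01,  6.99767411e+00,
        6.96237505e-03, -1.49798116e-04]), 'tcp_pos': array([ 0.1647721 , -0.65410382,  0.24463308]), 'eef_rot': array([ 94.66899882,  89.90512393, 108.80265469]), 'contact_force': array([-0.1236423 ,  0.28922363,  0.05594774]), 'moment': array([-0.01346749,  0.03442885,  0.01820021]), 'gripper_width': 0.08803843150920311}
top [[0.008, -0.985, 0.171, 0.331], [-1.0, -0.012, -0.025, -0.008], [0.026, -0.171, -0.985, 0.993], [0.0, 0.0, 0.0, 1.0]] [[366.39379987213533, 0.0, 316.2661852124248], [0.0, 366.39379987213533, 210.82595426425792], [0.0, 0.0, 1.0]] -0.07448905205766511 0.996015625
top rack 0.62 [305. 213.] med [0.489 0.003 0.007] top [ 0.527 -0.009  0.101] 807 [220. 198. 142.]
top bar_knob 0.69 [305. 195.] med [ 0.526 -0.015  0.097] top [ 0.534 -0
[... 2683 characters left out ...]
7 [296. 147.] med [ 0.709 -0.374  0.06 ] top [ 0.713 -0.389  0.079] 71 [177.  45.  42.]
side tin_a 0.76 [307. 170.] med [ 0.621 -0.259  0.053] top [ 0.625 -0.275  0.079] 106 [174. 167. 161.]
side tin_a 0.68 [359. 159.] med [ 0.476 -0.361  0.063] top [ 0.473 -0.368  0.079] 103 [174. 166. 165.]
side tin_a 0.62 [330. 170.] med [ 0.53  -0.261  0.054] top [ 0.534 -0.276  0.079] 111 [176. 169. 164.]
side tin_a 0.61 [356. 176.] med [ 0.431 -0.246  0.054] top [ 0.434 -0.261  0.079] 111 [118.  63. 141.]
side tin_a 0.6 [328. 150.] med [ 0.578 -0.361  0.068] top [ 0.575 -0.376  0.079] 89 [180. 174. 170.]
side tin_a 0.25 [320. 236.] med [0.484 0.035 0.02 ] top [ 0.525 -0.01   0.103] 407 [180. 160. 131.]
```

```bash
python3 - <<'E'
import cv2
a=cv2.imread("pics/top0.png");cv2.imwrite("pics/top0c.png",cv2.resize(a[100:290,140:500],None,fx=2.2,fy=2.2,interpolation=cv2.INTER_CUBIC))
E
```

```text
(no output)
```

View pics/top0c.png

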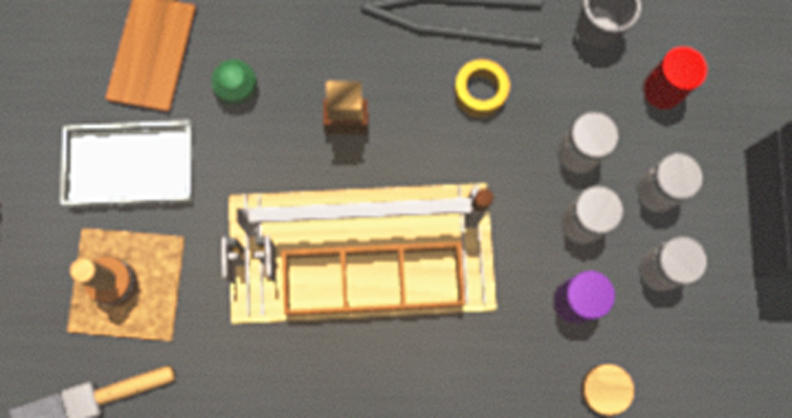

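View pics/side0.png

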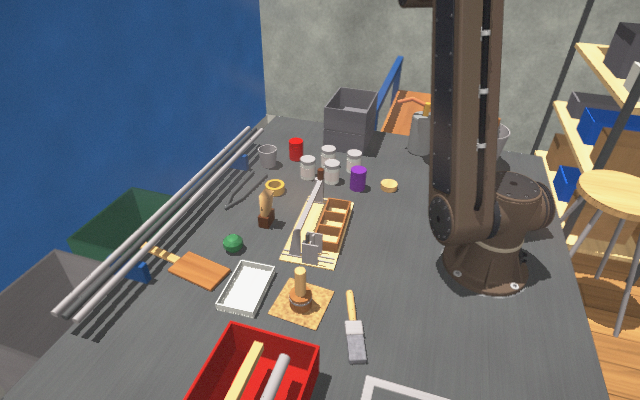

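The top view shows four plain tins at crop (594,135), (598,210), (678,177) and (682,262). The purple tin is at (588,297) and the red one at (683,70). The rack is in the middle, the wedge in its holder at (345,105), and the tamper on its board. Next I fit the rack, wedge and board poses.

```bash
cat > fit.py <<'E'
from h import *
def rect(p,name):
    (c,wh,a)=cv2.minAreaRect(p[:,:2].astype(np.float32)); print(name,"n",len(p),"c",np.round(c,4),"wh",np.round(wh,4),"ang",round(a,2))
def sel(P,x0,x1,y0,y1,z0,z1):
    return P[(P[:,0]>x0)&(P[:,0]<x1)&(P[:,1]>y0)&(P[:,1]<y1)&(P[:,2]>z0)&(P[:,2]<z1)]
E
python3 - <<'E'
from fit import *
for n in("top","side"):
    c=r.capture(n);P=cloud(c).reshape(-1,3);P=P[~np.isnan(P[:,0])]
    print(n)
    t=sel(P,.35,.8,-.3,.25,-.01,.01); print(" table z",np.median(t[:,2]))
    rect(sel(P,.38,.56,-.2,.2,.004,.0095),"ply")
    rect(sel(P,.38,.50,-.14,.09,.033,.045),"walls")
    b=sel(P,.50,.56,-.11,.08,.09,.105);f=np.polyfit(b[:,1],b[:,0],1);print("bar line x at y",f, "yawdeg",-np.degrees(np.arctan(f[0])),"x range",b[:,0].std()*np.sqrt(12), b[:,2].mean())
    k=sel(P,.5,.57,-.17,-.09,.126,.14);print("knob",k.mean(0),len(k)); rect(k,"knob")
    kp=sel(P,.44,.50,.08,.18,.07,.085);rect(kp,"keeper"); print(kp.mean(0))
    w=sel(P,.6,.7,-.02,.09,.112,.125);rect(w,"wedge top");print(w.mean(0))
    w=sel(P,.6,.72,-.03,.1,.035,.045);rect(w,"holder")
    for z in np.arange(.05,.12,.01):
        w=sel(P,.6,.7,-.02,.09,z,z+.01); 
        if len(w): print("  wz",round(z,3),len(w),w.mean(0).round(4),w.min(0).round(4),w.max(0).round(4))
    h=sel(P,.38,.5,.22,.36,.12,.135);rect(h,"tamper top");h=sel(P,.38,.5,.22,.36,.039,.05);rect(h,"tamper head")
    rect(sel(P,.36,.54,.2,.38,.003,.008),"board")
    rect(sel(P,.5,.7,.19,.40,.018,.03),"tray")
    for q in((.625,-.276),(.535,-.277),(.475,-.372),(.576,-.377)):
        t=sel(P,q[0]-.045,q[0]+.045,q[1]-.045,q[1]+.045,.073,.085)
        cc,rr=cv2.minEnclosingCircle(t[:,:2].astype(np.float32));print("tin",t.mean(0).round(4),np.round(cc,4),round(rr,4))
E
```

```text
top
 table z 7.136714701660996e-05
ply n 3490 c [ 0.4716 -0.0025] wh [0.373  0.1767] ang 89.87
walls n 541 c [ 0.4572 -0.0147] wh [0.0765 0.2146] ang 3.59
bar line x at y [-0.06165448  0.52612457] yawdeg 3.528075626871141 x range 0.020785799744022122 0.09725304865427666
knob [ 0.53412422 -0.13421707  0.13344282] 65
knob n 65 c [ 0.5345 -0.1338] wh [0.0206 0.0194] ang 21.42
keeper n 124 c [0.475  0.1323] wh [0.0457 0.0541] ang 2.95
[0.4799788  0.13187071 0.0770772 ]
wedge top n 174 c [0.6555 0.0235] wh [0.0283 0.0378] ang 0.89
[0.65569467 0.02343644 0.1153787 ]
holder n 105 c [0.664 0.023] wh [0.0338 0.0522] ang 1.74
  wz 0.05 7 [0.6513 0.021  0.059 ] [0.651  0.0023 0.0582] [0.6516 0.0397 0.06  ]
  wz 0.06 8 [0.6504 0.0209 0.0616] [0.6491 0.005  0.0601] [0.6508 0.0369 0.0651]
  wz 0.07 17 [0.6496 0.0207 0.0759] [0.6474 0.0022 0.0733] [0.6698 0.0413 0.0784]
  wz 0.08 8 [0.6502 0.017  0.0883] [0.646  0.0022 0.0821] [0.6656 0.0356 0.0898]
  wz 0.09 13 [0.6474 0.0167 0.0923] [0.6452 0.002  0.0901] [0.6595 0.0407 0.0997]
  wz 0.1 16 [0.6436 0.021  0.1048] [0.6426 0.002  0.1022] [0.6448 0.0
[... 1545 characters left out ...]
0361 0.0952] [0.642  0.0083 0.0903] [0.6713 0.0443 0.1   ]
  wz 0.1 33 [0.652  0.0341 0.105 ] [0.6401 0.0035 0.1   ] [0.6722 0.0446 0.1097]
  wz 0.11 111 [0.6551 0.026  0.116 ] [ 6.385e-01 -4.000e-04  1.102e-01] [0.673  0.0455 0.12  ]
tamper top n 109 c [0.4482 0.3036] wh [0.0259 0.0259] ang 17.77
tamper head n 128 c [0.4462 0.3069] wh [0.055  0.0482] ang 23.01
board n 1466 c [0.4517 0.2897] wh [0.1779 0.178 ] ang 89.44
tray n 430 c [0.6213 0.2827] wh [0.1447 0.1929] ang 3.32
tin [ 0.6252 -0.2745  0.0788] [ 0.6275 -0.2768] 0.0306
tin [ 0.5332 -0.2752  0.0788] [ 0.5343 -0.2796] 0.0298
tin [ 0.4749 -0.3735  0.0785] [ 0.4757 -0.3766] 0.0291
tin [ 0.5746 -0.375   0.0789] [ 0.5773 -0.3751] 0.0293
```

```bash
cat >> h.py <<'E'
YAW=3.55; O=np.array([.456,-.0155])
def rk(x,y,z): a=np.radians(YAW); return [O[0]+x*np.cos(a)-y*np.sin(a),O[1]+x*np.sin(a)+y*np.cos(a),z]
def jawyaw(Rt): y=Rt.apply([0,1,0]); return np.degrees(np.arctan2(y[1],y[0]))
def G(yaw):
    a=np.radians(yaw); X=np.array([0,0,-1.]);Y=np.array([np.cos(a),np.sin(a),0]); return R.from_matrix(np.c_[X,Y,np.cross(X,Y)])
def path(*wps):
    """wps: (pos,yaw or None); prints calls (shift, turn) in sequence"""
    s=r.get_state(); p=np.array(s["tcp_pos"]);Rt=R.from_euler('xyz',s["eef_rot"],degrees=True)
    print("t",round(s["time_s"],1),"at",p.round(4),"yaw",round(jawyaw(Rt),2),"F",np.round(s["contact_force"],2),"w",round(s["gripper_width"],4),"j",np.round(s["joints"]).tolist())
    for pos,yaw in wps:
        pos=np.array(pos); yc=jawyaw(Rt)
        if yaw is None: yaw=yc
        dy=(yaw-yc+90)%180-90
        n=max(1,int(np.ceil(max(abs(dy)/41,(np.abs(Rt.inv().apply(pos-p)).max())/.15, np.linalg.norm(pos-p)/.2))))
        p0=p.copy()
        for i in range(n):
            q=p0+(pos-p0)*(i+1)/n; g=G(yc+dy*(i+1)/n)
            sh=Rt.inv().apply(q-p)/.15; t=(Rt.inv()*g).as_rotvec()/(np.pi/4)
            print("  ",sh.round(3).tolist(),t.round(3).tolist(),"->",q.round(3), "yaw",round(yc+dy*(i+1)/n,1)); p=q;Rt=g
E
python3 - <<'E'
from h import *
path(([.4758,-.377,.2],90),([.4758,-.377,.060],90))
E
```

```text
t 1.2 at [ 0.1649 -0.6545  0.2456] yaw 104.14 F [0.12 0.17 0.09] w 0.088 j [-59.0, 21.0, 1.0, -0.0, -70.0, -17.0]
   [0.101, 0.429, 0.821] [0.105, 0.0, -0.0] -> [ 0.269 -0.562  0.23 ] yaw 99.4
   [0.101, 0.495, 0.783] [0.105, 0.0, 0.0] -> [ 0.372 -0.47   0.215] yaw 94.7
   [0.101, 0.558, 0.739] [0.105, 0.0, 0.0] -> [ 0.476 -0.377  0.2  ] yaw 90.0
   [0.933, 0.0, 0.0] [0.0, 0.0, 0.0] -> [ 0.476 -0.377  0.06 ] yaw 90.0
```

```bash
python3 - <<'E'
from fit import *
for n in("top","side"):
    P=cloud(r.capture(n)).reshape(-1,3);P=P[~np.isnan(P[:,0])]
    for y in np.arange(-.75,-.40,.05):
        q=sel(P,.2,.8,y,y+.05,.03,.6)
        if len(q): print(n,round(y,2),len(q),q.min(0).round(3),q.max(0).round(3))
E
```

```text
top -0.75 2507 [ 0.465 -0.742  0.033] [ 0.635 -0.7    0.188]
top -0.7 1358 [ 0.2  -0.7   0.03] [ 0.635 -0.65   0.31 ]
top -0.65 2675 [ 0.202 -0.65   0.03 ] [ 0.636 -0.6    0.229]
top -0.6 2665 [ 0.204 -0.6    0.03 ] [ 0.636 -0.55   0.187]
top -0.55 1463 [ 0.465 -0.55   0.031] [ 0.637 -0.5    0.189]
top -0.5 1063 [ 0.465 -0.5    0.03 ] [ 0.636 -0.496  0.187]
top -0.45 147 [ 0.465 -0.419  0.032] [ 0.741 -0.4    0.08 ]
side -0.75 787 [ 0.463 -0.749  0.035] [ 0.634 -0.7    0.191]
side -0.7 129 [ 0.234 -0.7    0.031] [ 0.636 -0.65   0.19 ]
side -0.65 416 [ 0.23  -0.65   0.032] [ 0.636 -0.6    0.231]
side -0.6 742 [ 0.209 -0.6    0.03 ] [ 0.634 -0.55   0.574]
side -0.55 1181 [ 0.293 -0.55   0.03 ] [ 0.636 -0.5    0.584]
side -0.5 655 [ 0.292 -0.5    0.031] [ 0.634 -0.466  0.595]
side -0.45 33 [ 0.466 -0.421  0.075] [ 0.742 -0.401  0.082]
```

{"name": "send_rows", "arguments": {"plan": [[[0.1,0.43,0.82],[0.105,0,0]],[[0.1,0.43,0.82],[0.105,0,0]],[[0.1,0.43,0.82],[0.105,0,0]],[[0.1,0.43,0.82],[0.105,0,0]],[[0.1,0.43,0.82],[0.105,0,0]]], "jaw": 1, "force": 25}}

```text
time_s: 1.8
tcp_pos: [0.2693, -0.5614, 0.2309]
eef_rot: [-78.3, 90.0, -68.7]
contact_force: [0.3, 0.5, 0.2]
gripper_width: 0.0877
```

{"name": "send_rows", "arguments": {"plan": [[[0.1,0.495,0.78],[0.105,0,0]],[[0.1,0.495,0.78],[0.105,0,0]],[[0.1,0.495,0.78],[0.105,0,0]],[[0.1,0.495,0.78],[0.105,0,0]],[[0.1,0.495,0.78],[0.105,0,0]]]}}

```text
time_s: 2.3
tcp_pos: [0.3726, -0.469, 0.2159]
eef_rot: [-92.1, 90.0, -87.2]
contact_force: [0.2, -0.5, -0.1]
gripper_width: 0.0875
```

{"name": "send_rows", "arguments": {"plan": [[[0.1,0.56,0.74],[0.105,0,0]],[[0.1,0.56,0.74],[0.105,0,0]],[[0.1,0.56,0.74],[0.105,0,0]],[[0.1,0.56,0.74],[0.105,0,0]],[[0.1,0.56,0.74],[0.105,0,0]]]}}

```text
time_s: 2.8
tcp_pos: [0.4759, -0.3765, 0.2007]
eef_rot: [-133.1, 90.0, -132.9]
contact_force: [-0.5, 0.8, -0.0]
gripper_width: 0.0876
```

```bash
python3 - <<'E'
from fit import *
path(([.4758,-.377,.060],90))
P=cloud(r.capture("side")).reshape(-1,3);P=P[~np.isnan(P[:,0])]
for q in((.625,-.276),(.535,-.277),(.475,-.376),(.576,-.377)):
    t=sel(P,q[0]-.045,q[0]+.045,q[1]-.045,q[1]+.045,.073,.085);print(len(t),t.mean(0).round(4) if len(t) else 0)
E
```

```text
t 2.8 at [ 0.4759 -0.3765  0.2007] yaw 90.15 F [-0.51  0.8  -0.03] w 0.0876 j [-20.0, 16.0, -12.0, 0.0, -62.0, -70.0]
   [0.938, -0.003, 0.0] [0.003, -0.001, 0.001] -> [ 0.476 -0.377  0.06 ] yaw 90.0
113 [ 0.625  -0.2742  0.0789]
114 [ 0.5331 -0.2755  0.0788]
103 [ 0.4744 -0.3733  0.0787]
100 [ 0.5755 -0.3748  0.0786]
```

Tracking is accurate. Next: descend, grip, lift and weigh.

{"name": "send_rows", "arguments": {"plan": [[[0.3,0,0],[0,0,0]],[[0.6,0,0],[0,0,0]],[[0.85,0,0],[0,0,0]],[[0.935,0,0],[0,0,0]],[[0.935,0,0],[0,0,0]]]}}

```text
time_s: 3.35
tcp_pos: [0.4735, -0.3778, 0.0593]
eef_rot: [172.8, 89.8, 172.8]
contact_force: [0.1, 0.4, 0.6]
gripper_width: 0.0879
```

{"name": "send_rows", "arguments": {"plan": [[[0,0,0],[0,0,0]],[[0,0,0],[0,0,0]],[[0,0,0],[0,0,0]],[[0,0,0],[0,0,0]],[[0,0,0],[0,0,0]]], "jaw": -1}}

```text
time_s: 3.85
tcp_pos: [0.474, -0.378, 0.0602]
eef_rot: [-176.7, 89.9, -176.7]
contact_force: [-1.6, 1.5, 4.4]
gripper_width: 0.0555
```

{"name": "send_rows", "arguments": {"plan": [[[0,0,0],[0,0,0]],[[-0.1,0,0],[0,0,0]],[[-0.35,0,0],[0,0,0]],[[-0.65,0,0],[0,0,0]],[[-1,0,0],[0,0,0]]]}}

```text
time_s: 4.35
tcp_pos: [0.4736, -0.3774, 0.2082]
eef_rot: [167.8, 89.7, 167.8]
contact_force: [0.6, -0.1, 0.0]
gripper_width: 0.0557
```

{"name": "send_rows", "arguments": {"plan": [[[-0.05,0,0],[0,0,0]],[[-0.05,0,0],[0,0,0]],[[-0.05,0,0],[0,0,0]],[[-0.05,0,0],[0,0,0]],[[-0.05,0,0],[0,0,0]]]}}

```text
time_s: 4.85
tcp_pos: [0.473, -0.3771, 0.214]
eef_rot: [163.3, 89.6, 163.3]
contact_force: [0.1, 0.4, -0.5]
gripper_width: 0.0554
```

```bash
python3 - <<'E'
from h import *
print("pocket"); path((rk(0,-.0705,.225),93.5),(rk(0,-.0705,.068),93.5))
print("tray");a=np.radians(3.2);ty=lambda k:[.6-k*np.sin(a),.2965+k*np.cos(a)]
path(([.53,-.1,.23],45),([*ty(-.036),.23],3.2),([*ty(-.036),.066],3.2))
E
```

```text
pocket
t 4.8 at [ 0.473  -0.3771  0.214 ] yaw 90.01 F [ 0.09  0.4  -0.48] w 0.0554 j [-20.0, 16.0, -11.0, 0.0, -64.0, -70.0]
   [-0.034, 0.971, -0.042] [-0.039, -0.009, -0.003] -> [ 0.467 -0.231  0.22 ] yaw 91.8
   [-0.037, 0.972, -0.012] [-0.039, 0.0, 0.0] -> [ 0.46  -0.086  0.225] yaw 93.5
   [0.523, 0.0, -0.0] [0.0, 0.0, 0.0] -> [ 0.46  -0.086  0.147] yaw 93.5
   [0.523, 0.0, -0.0] [0.0, 0.0, 0.0] -> [ 0.46  -0.086  0.068] yaw 93.5
tray
t 4.8 at [ 0.473  -0.3771  0.214 ] yaw 90.01 F [ 0.09  0.4  -0.48] w 0.0554 j [-20.0, 16.0, -11.0, 0.0, -64.0, -70.0]
   [-0.053, 0.924, 0.19] [0.5, -0.01, -0.001] -> [ 0.501 -0.239  0.222] yaw 67.5
   [-0.053, 0.926, -0.178] [0.5, 0.0, 0.0] -> [ 0.53 -0.1   0.23] yaw 45.0
   [0.0, 0.68, -0.453] [0.31, 0.0, 0.0] -> [0.554 0.02  0.23 ] yaw 31.1
   [0.0, 0.551, -0.604] [0.31, 0.0, 0.0] -> [0.578 0.14  0.23 ] yaw 17.1
   [0.0, 0.389, -0.719] [0.31, 0.0, 0.0] -> [0.602 0.261 0.23 ] yaw 3.2
   [0.547, 0.0, -0.0] [0.0, 0.0, 0.0] -> [0.602 0.261 0.148] yaw 3.2
   [0.547, 0.0, 0.0] [0.0, 0.0, 0.0] -> [0.602 0.261 0.066] yaw 3.2
```

```bash
cat >> h.py <<'E'
def weigh(n=5):
    f=[]
    for i in range(n): r.capture("side"); f.append(r.get_state()["contact_force"][2])
    print("Fz",np.round(f,2),"mean",np.mean(f).round(2))
E
python3 -c "
from h import *
weigh()"
```

```text
Fz [-0.91 -1.33 -1.15 -1.82 -1.38] mean -1.32
```

```bash
python3 -c "
from h import *
weigh(8)
path()"
```

```text
Fz [-0.73 -0.15 -1.81 -0.51 -0.33 -1.52 -0.18  0.42] mean -0.6
t 5.5 at [ 0.4736 -0.3774  0.2158] yaw 90.01 F [ 0.19 -0.34  0.42] w 0.0555 j [-20.0, 15.0, -11.0, 0.0, -64.0, -70.0]
```

Average over 13 readings is −0.9 N, so this tin is empty and goes to the tray.

{"name": "send_rows", "arguments": {"plan": [[[-0.05,0.92,0.19],[0.5,0,0]],[[-0.05,0.92,0.19],[0.5,0,0]],[[-0.05,0.92,0.19],[0.5,0,0]],[[-0.05,0.92,0.19],[0.5,0,0]],[[-0.05,0.92,0.19],[0.5,0,0]]]}}

```text
time_s: 6.0
tcp_pos: [0.5026, -0.2383, 0.2238]
eef_rot: [-169.8, 89.8, 168.0]
contact_force: [-0.3, -0.6, -0.5]
gripper_width: 0.0558
```

{"name": "send_rows", "arguments": {"plan": [[[-0.05,0.93,-0.18],[0.5,0,0]],[[-0.05,0.93,-0.18],[0.5,0,0]],[[-0.05,0.93,-0.18],[0.5,0,0]],[[-0.05,0.93,-0.18],[0.5,0,0]],[[-0.05,0.93,-0.18],[0.5,0,0]]]}}

```text
time_s: 6.5
tcp_pos: [0.5308, -0.0988, 0.2313]
eef_rot: [-145.2, 89.8, 170.2]
contact_force: [0.5, -0.1, -0.2]
gripper_width: 0.0555
```

{"name": "send_rows", "arguments": {"plan": [[[0,0.68,-0.45],[0.31,0,0]],[[0,0.68,-0.45],[0.31,0,0]],[[0,0.68,-0.45],[0.31,0,0]],[[0,0.68,-0.45],[0.31,0,0]],[[0,0.68,-0.45],[0.31,0,0]]]}}

```text
time_s: 7.0
tcp_pos: [0.5543, 0.02, 0.2308]
eef_rot: [-122.8, 89.7, 178.7]
contact_force: [-0.4, -0.3, -0.2]
gripper_width: 0.0557
```

{"name": "send_rows", "arguments": {"plan": [[[0,0.55,-0.6],[0.31,0,0]],[[0,0.55,-0.6],[0.31,0,0]],[[0,0.55,-0.6],[0.31,0,0]],[[0,0.55,-0.6],[0.31,0,0]],[[0,0.55,-0.6],[0.31,0,0]]]}}

```text
time_s: 7.5
tcp_pos: [0.6061, 0.0303, 0.2163]
eef_rot: [174.9, 85.0, 107.3]
contact_force: [0.3, -0.5, -1.7]
gripper_width: 0.0554
```

{"name": "send_rows", "arguments": {"plan": [[[0,0.39,-0.72],[0.31,0,0]],[[0,0.39,-0.72],[0.31,0,0]],[[0,0.39,-0.72],[0.31,0,0]],[[0,0.39,-0.72],[0.31,0,0]],[[0,0.39,-0.72],[0.31,0,0]]]}}

```text
time_s: 8.0
tcp_pos: [0.6333, 0.0125, 0.1877]
eef_rot: [176.4, 79.5, 100.5]
contact_force: [0.1, 0.8, -0.8]
gripper_width: 0.0554
```

```bash
cat >> h.py <<'E'
_a=np.radians(3.2)
def ty(k,z): return [.6-k*np.sin(_a),.2965+k*np.cos(_a),z]
E
python3 -c "
from h import *
path((ty(-.036,.12),3.2),(ty(-.036,.066),3.2))"
```

```text
t 8.0 at [0.6333 0.0125 0.1877] yaw 14.06 F [ 0.14  0.77 -0.83] w 0.0554 j [12.0, 20.0, -3.0, -11.0, -66.0, -174.0]
   [0.373, 0.097, -0.773] [0.122, -0.232, -0.004] -> [0.618 0.137 0.154] yaw 8.6
   [0.226, 0.021, -0.833] [0.121, 0.0, 0.0] -> [0.602 0.261 0.12 ] yaw 3.2
   [0.36, 0.0, 0.0] [-0.0, 0.0, 0.0] -> [0.602 0.261 0.066] yaw 3.2
```

```bash
sed -i 's|dy=(yaw-yc+90)%180-90|dy=yaw-yc|; s|yaw is None: yaw=yc$|yaw is None: yaw=yc|' h.py
python3 - <<'E'
s=open('h.py').read()
s=s.replace("    for pos,yaw in wps:\n        pos=np.array(pos); yc=jawyaw(Rt)","    yc=jawyaw(Rt); ya=s['joints'][0]+s['joints'][5]+180; yc+=360*round((ya-yc)/360)\n    for pos,yaw in wps:\n        pos=np.array(pos)")
s=s.replace("p=q;Rt=g\n","p=q;Rt=g\n        yc=yaw\n")
open('h.py','w').write(s)
E
python3 -c "
from h import *
print(r.get_state()['joints'])
path(([.6,.02,.23],40),([.59,.14,.23],110),(ty(-.036,.23),183.2),(ty(-.036,.12),183.2),(ty(-.036,.066),183.2))"
```

```text
[  12.31493524   20.47040213   -3.29887701  -11.42268749  -66.31913686
 -173.59005345]
t 8.0 at [0.6333 0.0125 0.1877] yaw 14.06 F [ 0.14  0.77 -0.83] w 0.0554 j [12.0, 20.0, -3.0, -11.0, -66.0, -174.0]
   [-0.261, -0.2, -0.152] [-0.574, -0.225, -0.067] -> [0.6  0.02 0.23] yaw 40.0
   [0.0, 0.232, -0.328] [-0.778, 0.0, 0.0] -> [0.595 0.08  0.23 ] yaw 75.0
   [0.0, 0.378, -0.136] [-0.778, 0.0, 0.0] -> [0.59 0.14 0.23] yaw 110.0
   [0.0, 0.364, 0.175] [-0.813, 0.0, 0.0] -> [0.596 0.2   0.23 ] yaw 146.6
   [0.0, 0.188, 0.358] [-0.813, -0.0, -0.0] -> [0.602 0.261 0.23 ] yaw 183.2
   [0.733, 0.0, -0.0] [0.0, 0.0, 0.0] -> [0.602 0.261 0.12 ] yaw 183.2
   [0.36, 0.0, -0.0] [0.0, 0.0, 0.0] -> [0.602 0.261 0.066] yaw 183.2
```

Joint 6 went close to its limit, so I'm unwinding the other way.

{"name": "send_rows", "arguments": {"plan": [[[-0.26,-0.2,-0.15],[-0.57,-0.225,-0.067]],[[-0.26,-0.2,-0.15],[-0.57,-0.225,-0.067]],[[-0.26,-0.2,-0.15],[-0.57,-0.225,-0.067]],[[-0.26,-0.2,-0.15],[-0.57,-0.225,-0.067]],[[-0.26,-0.2,-0.15],[-0.57,-0.225,-0.067]]]}}

```text
time_s: 8.5
tcp_pos: [0.5994, 0.0203, 0.23]
eef_rot: [-79.6, 90.0, -129.8]
contact_force: [-0.1, 0.1, -1.1]
gripper_width: 0.0551
```

{"name": "send_rows", "arguments": {"plan": [[[0,0.23,-0.33],[-0.78,0,0]],[[0,0.23,-0.33],[-0.78,0,0]],[[0,0.23,-0.33],[-0.78,0,0]],[[0,0.23,-0.33],[-0.78,0,0]],[[0,0.23,-0.33],[-0.78,0,0]]]}}

```text
time_s: 9.0
tcp_pos: [0.5943, 0.0802, 0.2298]
eef_rot: [-173.6, 89.9, 171.3]
contact_force: [-0.6, 0.0, -0.8]
gripper_width: 0.0555
```

{"name": "send_rows", "arguments": {"plan": [[[0,0.38,-0.14],[-0.78,0,0]],[[0,0.38,-0.14],[-0.78,0,0]],[[0,0.38,-0.14],[-0.78,0,0]],[[0,0.38,-0.14],[-0.78,0,0]],[[0,0.38,-0.14],[-0.78,0,0]]]}}

```text
time_s: 9.5
tcp_pos: [0.5889, 0.1404, 0.2296]
eef_rot: [144.0, 89.9, 163.9]
contact_force: [-0.2, 0.2, -0.2]
gripper_width: 0.0559
```

{"name": "send_rows", "arguments": {"plan": [[[0,0.36,0.175],[-0.81,0,0]],[[0,0.36,0.175],[-0.81,0,0]],[[0,0.36,0.175],[-0.81,0,0]],[[0,0.36,0.175],[-0.81,0,0]],[[0,0.36,0.175],[-0.81,0,0]]]}}

```text
time_s: 10.0
tcp_pos: [0.5953, 0.1999, 0.2294]
eef_rot: [107.7, 89.9, 163.8]
contact_force: [-0.9, -0.7, -1.5]
gripper_width: 0.0555
```

{"name": "send_rows", "arguments": {"plan": [[[0,0.19,0.36],[-0.81,0,0]],[[0,0.19,0.36],[-0.81,0,0]],[[0,0.19,0.36],[-0.81,0,0]],[[0,0.19,0.36],[-0.81,0,0]],[[0,0.19,0.36],[-0.81,0,0]]]}}

```text
time_s: 10.5
tcp_pos: [0.6019, 0.2604, 0.2291]
eef_rot: [74.4, 89.8, 166.8]
contact_force: [0.0, -0.1, -0.3]
gripper_width: 0.0554
```

```bash
python3 -c "
from h import *
path((ty(-.036,.12),183.2),(ty(-.036,.066),183.2))
c=r.capture('top');save(c,'t1.png',(140,100,500,290),2.2)"
```

```text
t 10.5 at [0.6019 0.2604 0.2291] yaw -177.62 F [ 0.05 -0.13 -0.32] w 0.0554 j [40.0, 19.0, -3.0, -0.0, -68.0, -38.0]
   [0.727, -0.003, 0.0] [-0.018, 0.001, -0.003] -> [0.602 0.261 0.12 ] yaw 183.2
   [0.36, 0.0, -0.0] [0.0, 0.0, 0.0] -> [0.602 0.261 0.066] yaw 183.2
```

View pics/t1.png

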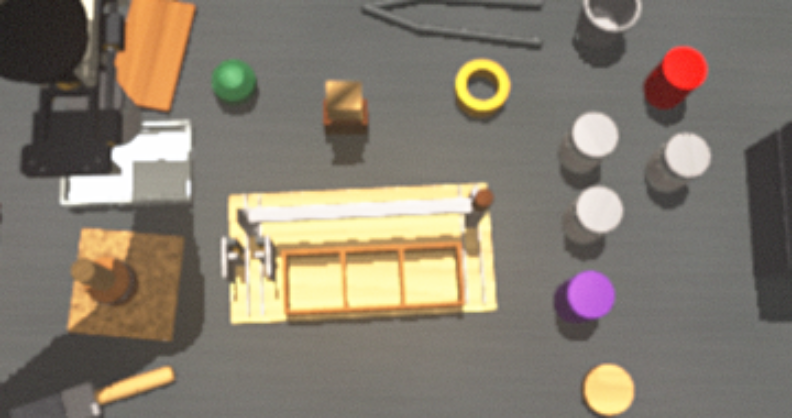

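The wedge and rack are untouched. Tin D has been knocked, from crop (678,177) to (687,157). Placing the empty tin now.

{"name": "send_rows", "arguments": {"plan": [[[0.36,0,0],[-0.02,0,0]],[[0.73,0,0],[-0.02,0,0]],[[0.73,0,0],[-0.02,0,0]],[[0.73,0,0],[-0.02,0,0]],[[0.73,0,0],[-0.02,0,0]]]}}

```text
time_s: 11.05
tcp_pos: [0.6031, 0.2609, 0.1219]
eef_rot: [1.4, 89.9, 94.5]
contact_force: [-0.5, -0.0, -0.2]
gripper_width: 0.0556
```

{"name": "send_rows", "arguments": {"plan": [[[0.15,0,0],[0,0,0]],[[0.28,0,0],[0,0,0]],[[0.35,0,0],[0,0,0]],[[0.365,0,0],[0,0,0]],[[0.365,0,0],[0,0,0]]]}}

```text
time_s: 11.55
tcp_pos: [0.6038, 0.2615, 0.0685]
eef_rot: [-31.5, 89.8, 61.6]
contact_force: [-0.0, -0.0, -0.4]
gripper_width: 0.0556
```

{"name": "send_rows", "arguments": {"plan": [[[0,0,0],[0,0,0]],[[0,0,0],[0,0,0]],[[0,0,0],[0,0,0]],[[0,0,0],[0,0,0]],[[0,0,0],[0,0,0]]], "jaw": 1}}

```text
time_s: 12.05
tcp_pos: [0.6039, 0.2615, 0.0686]
eef_rot: [-33.6, 89.8, 59.5]
contact_force: [0.9, -0.3, -0.3]
gripper_width: 0.0863
```

{"name": "send_rows", "arguments": {"plan": [[[-0.15,0,0],[0,0,0]],[[-0.4,0,0],[0,0,0]],[[-0.7,0,0],[0,0,0]],[[-1,0,0],[0,0,0]],[[-1,0,0],[0,0,0]]]}}

```text
time_s: 12.55
tcp_pos: [0.6068, 0.2626, 0.2266]
eef_rot: [-58.3, 89.2, 34.8]
contact_force: [0.1, 0.6, 0.2]
gripper_width: 0.0875
```

```bash
cat > tins.py <<'E'
from fit import *
def tins():
    for n in("top","side"):
        c=r.capture(n);W=cloud(c)
        for d in r.trace(c,"tin_a"):
            p=W[d["mask"]];p=p[~np.isnan(p[:,0])]
            if len(p)<20: continue
            zt=np.percentile(p[:,2],95);t=p[p[:,2]>zt-.004]
            cc,rr=cv2.minEnclosingCircle(t[:,:2].astype(np.float32))
            print(n,round(d["score"],2),np.round(cc,4),t.mean(0).round(4),round(rr,4),c["color"][d["mask"]].mean(0).round())
E
python3 -c "
from tins import *
tins()
path()"
```

```text
top 0.94 [ 0.7155 -0.3935] [ 0.7145 -0.3937  0.0776] 0.0278 [179.  45.  39.]
top 0.8 [ 0.534  -0.2778] [ 0.5346 -0.2774  0.0779] 0.0279 [194. 186. 180.]
top 0.77 [ 0.6032 -0.3901] [ 0.6029 -0.3897  0.0774] 0.0285 [174. 167. 161.]
top 0.58 [ 0.4342 -0.2643] [ 0.4333 -0.2642  0.0779] 0.0279 [164.  91. 184.]
top 0.57 [ 0.6258 -0.277 ] [ 0.6256 -0.2772  0.0774] 0.0279 [187. 180. 174.]
top 0.57 [0.6038 0.2611] [0.6037 0.2599 0.0816] 0.0282 [117. 111. 105.]
side 0.86 [ 0.6258 -0.2741] [ 0.6257 -0.2755  0.0796] 0.0296 [181. 173. 168.]
side 0.82 [ 0.532  -0.2787] [ 0.5335 -0.2768  0.079 ] 0.0303 [184. 177. 172.]
side 0.77 [ 0.4308 -0.2666] [ 0.4328 -0.264   0.0792] 0.0316 [125.  69. 148.]
side 0.76 [ 0.7156 -0.3929] [ 0.7135 -0.391   0.0795] 0.0301 [181.  51.  48.]
side 0.75 [ 0.5891 -0.3484] [ 0.6026 -0.3835  0.0795] 0.0728 [185. 178. 173.]
side 0.56 [0.6036 0.2636] [0.6031 0.2648 0.083 ] 0.0287 [148. 142. 138.]
t 12.8 at [0.6031 0.2608 0.2177] yaw -176.9 F [ 0.29 -0.31 -0.23] w 0.0876 j [40.0, 20.0, -4.0, -0.0, -66.0, -37.0]
```

```bash
python3 -c "
from h import *
path(([.6256,-.2765,.21],90),([.6256,-.2765,.06],90))"
```

```text
t 12.8 at [0.6031 0.2608 0.2177] yaw -176.9 F [ 0.29 -0.31 -0.23] w 0.0876 j [40.0, 20.0, -4.0, -0.0, -66.0, -37.0]
   [0.011, 0.011, -0.896] [0.517, 0.002, -0.0] -> [0.609 0.127 0.216] yaw 159.8
   [0.013, -0.344, -0.828] [0.517, 0.0, 0.0] -> [ 0.614 -0.008  0.214] yaw 136.5
   [0.013, -0.643, -0.624] [0.517, 0.0, 0.0] -> [ 0.62  -0.142  0.212] yaw 113.3
   [0.013, -0.837, -0.319] [0.517, 0.0, 0.0] -> [ 0.626 -0.276  0.21 ] yaw 90.0
   [1.0, 0.0, 0.0] [0.0, 0.0, 0.0] -> [ 0.626 -0.276  0.06 ] yaw 90.0
```

{"name": "send_rows", "arguments": {"plan": [[[0,0,-0.9],[0.52,0,0]],[[0,0,-0.9],[0.52,0,0]],[[0,0,-0.9],[0.52,0,0]],[[0,0,-0.9],[0.52,0,0]],[[0,0,-0.9],[0.52,0,0]]]}}

```text
time_s: 13.25
tcp_pos: [0.61, 0.125, 0.2162]
eef_rot: [80.6, 89.9, 150.2]
contact_force: [0.7, 0.4, -1.0]
gripper_width: 0.0876
```

{"name": "send_rows", "arguments": {"plan": [[[0,-0.35,-0.83],[0.52,0,0]],[[0,-0.35,-0.83],[0.52,0,0]],[[0,-0.35,-0.83],[0.52,0,0]],[[0,-0.35,-0.83],[0.52,0,0]],[[0,-0.35,-0.83],[0.52,0,0]]]}}

```text
time_s: 13.75
tcp_pos: [0.6159, -0.0099, 0.2151]
eef_rot: [117.7, 89.8, 164.0]
contact_force: [0.6, -0.2, -0.6]
gripper_width: 0.0877
```

{"name": "send_rows", "arguments": {"plan": [[[0,-0.64,-0.62],[0.52,0,0]],[[0,-0.64,-0.62],[0.52,0,0]],[[0,-0.64,-0.62],[0.52,0,0]],[[0,-0.64,-0.62],[0.52,0,0]],[[0,-0.64,-0.62],[0.52,0,0]]]}}

```text
time_s: 14.25
tcp_pos: [0.6213, -0.1427, 0.2143]
eef_rot: [142.0, 89.8, 164.9]
contact_force: [0.4, -0.1, -0.0]
gripper_width: 0.0876
```

{"name": "send_rows", "arguments": {"plan": [[[0,-0.84,-0.32],[0.51,0,0]],[[0,-0.84,-0.32],[0.51,0,0]],[[0,-0.84,-0.32],[0.51,0,0]],[[0,-0.84,-0.32],[0.51,0,0]],[[0,-0.84,-0.32],[0.51,0,0]]]}}

```text
time_s: 14.75
tcp_pos: [0.6267, -0.2762, 0.2136]
eef_rot: [162.3, 89.7, 162.5]
contact_force: [-0.1, 1.1, 0.2]
gripper_width: 0.0874
```

```bash
python3 -c "
from tins import *
path(([.6256,-.2765,.06],90))
tins()"
```

```text
t 14.8 at [ 0.6267 -0.2762  0.2136] yaw 90.19 F [-0.08  1.14  0.16] w 0.0874 j [-8.0, 23.0, -0.0, -0.0, -67.0, -82.0]
   [0.512, -0.002, -0.001] [0.002, -0.006, -0.002] -> [ 0.626 -0.276  0.137] yaw 90.1
   [0.512, -0.001, -0.004] [0.002, 0.0, 0.0] -> [ 0.626 -0.276  0.06 ] yaw 90.0
top 0.78 [0.6031 0.2619] [0.6029 0.2619 0.0818] 0.0287 [205. 199. 194.]
top 0.56 [ 0.6036 -0.39  ] [ 0.6032 -0.3901  0.0773] 0.0285 [168. 161. 156.]
top 0.21 [0.4492 0.2922] [0.4492 0.2849 0.0061] 0.0887 [234. 190. 118.]
side 0.69 [ 0.5358 -0.2779] [ 0.5332 -0.2769  0.0794] 0.0284 [152. 146. 141.]
side 0.67 [0.6027 0.2651] [0.6024 0.2658 0.083 ] 0.0269 [191. 185. 180.]
side 0.67 [ 0.4353 -0.2663] [ 0.4334 -0.2637  0.0794] 0.0304 [106.  59. 125.]
side 0.66 [ 0.715  -0.3939] [ 0.7136 -0.3909  0.0792] 0.03 [180.  55.  52.]
```

{"name": "send_rows", "arguments": {"plan": [[[0.3,0,0],[0,0,0]],[[0.6,0,0],[0,0,0]],[[0.85,0,0],[0,0,0]],[[1,0,0],[0,0,0]],[[1,0,0],[0,0,0]]]}}

```text
time_s: 15.45
tcp_pos: [0.6242, -0.2736, 0.0607]
eef_rot: [164.6, 89.4, 164.9]
contact_force: [0.9, -0.1, 0.9]
gripper_width: 0.0881
```

{"name": "send_rows", "arguments": {"plan": [[[0.02,0,0],[0,0,0]],[[0.02,0,0],[0,0,0]],[[0.02,0,0],[0,0,0]],[[0.02,0,0],[0,0,0]],[[0.02,0,0],[0,0,0]]], "jaw": -1}}

```text
time_s: 15.95
tcp_pos: [0.625, -0.2742, 0.0593]
eef_rot: [167.6, 89.6, 167.9]
contact_force: [0.5, -0.6, 5.1]
gripper_width: 0.0554
```

{"name": "send_rows", "arguments": {"plan": [[[0,0,0],[0,0,0]],[[-0.1,0,0],[0,0,0]],[[-0.35,0,0],[0,0,0]],[[-0.65,0,0],[0,0,0]],[[-1,0,0],[0,0,0]]]}}

```text
time_s: 16.45
tcp_pos: [0.625, -0.274, 0.2078]
eef_rot: [165.5, 89.4, 165.8]
contact_force: [1.5, -0.2, -3.6]
gripper_width: 0.0557
```

{"name": "send_rows", "arguments": {"plan": [[[-0.05,0,0],[0,0,0]],[[-0.05,0,0],[0,0,0]],[[-0.05,0,0],[0,0,0]],[[-0.05,0,0],[0,0,0]],[[-0.05,0,0],[0,0,0]]]}}

```text
time_s: 16.95
tcp_pos: [0.6242, -0.2738, 0.2133]
eef_rot: [166.0, 89.2, 166.3]
contact_force: [0.7, 0.2, -4.2]
gripper_width: 0.0556
```

```bash
python3 - <<'E'
from h import *
weigh(6)
path((rk(0,-.0705,.225),93.5),(rk(0,-.0705,.067),93.5))
path((ty(.036,.225),183.2),(ty(.036,.066),183.2))
E
```

```text
Fz [-3.53 -3.31 -3.19 -2.48 -3.17 -3.49] mean -3.19
t 17.2 at [ 0.625  -0.274   0.2149] yaw 90.32 F [-0.4  -0.22 -3.49] w 0.0558 j [-7.0, 23.0, -0.0, -0.0, -68.0, -82.0]
   [-0.026, 0.63, -0.545] [-0.035, -0.014, -0.004] -> [ 0.543 -0.18   0.22 ] yaw 91.9
   [-0.034, 0.645, -0.527] [-0.035, 0.0, 0.0] -> [ 0.46  -0.086  0.225] yaw 93.5
   [0.527, 0.0, -0.0] [0.0, 0.0, 0.0] -> [ 0.46  -0.086  0.146] yaw 93.5
   [0.527, 0.0, -0.0] [0.0, 0.0, 0.0] -> [ 0.46  -0.086  0.067] yaw 93.5
t 17.2 at [ 0.625  -0.274   0.2149] yaw 90.32 F [-0.4  -0.22 -3.49] w 0.0558 j [-7.0, 23.0, -0.0, -0.0, -68.0, -82.0]
   [-0.011, 0.809, -0.032] [-0.413, -0.013, -0.006] -> [ 0.62  -0.153  0.217] yaw 108.9
   [-0.013, 0.777, 0.228] [-0.413, 0.0, 0.0] -> [ 0.614 -0.031  0.219] yaw 127.5
   [-0.013, 0.664, 0.463] [-0.413, 0.0, 0.0] -> [0.609 0.09  0.221] yaw 146.0
   [-0.013, 0.481, 0.651] [-0.413, 0.0, 0.0] -> [0.603 0.211 0.223] yaw 164.6
   [-0.013, 0.249, 0.77] [-0.413, -0.0, -0.0] -> [0.598 0.332 0.225] yaw 183.2
   [0.53, -0.0, 0.0] [0.0, 0.0, 0.0] -> [0.598 0.332 0.146] yaw 183.2
   [0.53, 0.0, -0.0] [0.0, 0.0, 0.0] -> [0.598 0.332 0.066] yaw 183.2
```

Full, so it goes to pocket 0.

{"name": "send_rows", "arguments": {"plan": [[[-0.03,0.63,-0.545],[-0.035,-0.014,0]],[[-0.03,0.63,-0.545],[-0.035,-0.014,0]],[[-0.03,0.63,-0.545],[-0.035,-0.014,0]],[[-0.03,0.63,-0.545],[-0.035,-0.014,0]],[[-0.03,0.63,-0.545],[-0.035,-0.014,0]]]}}

```text
time_s: 17.75
tcp_pos: [0.543, -0.1797, 0.2215]
eef_rot: [49.7, 89.8, 51.7]
contact_force: [0.0, -0.5, -3.6]
gripper_width: 0.0555
```

{"name": "send_rows", "arguments": {"plan": [[[-0.03,0.645,-0.53],[-0.035,0,0]],[[-0.03,0.645,-0.53],[-0.035,0,0]],[[-0.03,0.645,-0.53],[-0.035,0,0]],[[-0.03,0.645,-0.53],[-0.035,0,0]],[[-0.03,0.645,-0.53],[-0.035,0,0]]]}}

```text
time_s: 18.25
tcp_pos: [0.4611, -0.0857, 0.2266]
eef_rot: [32.3, 89.7, 35.9]
contact_force: [0.3, -1.0, -3.7]
gripper_width: 0.0556
```

```bash
python3 - <<'E'
from h import *
path((rk(0,-.0705,.115),93.5),(rk(0,-.0705,.067),93.5))
E
```

```text
t 18.2 at [ 0.4611 -0.0857  0.2266] yaw 93.6 F [ 0.27 -1.02 -3.67] w 0.0556 j [14.0, 2.0, -26.0, -0.0, -62.0, -100.0]
   [0.744, -0.003, -0.008] [0.002, 0.005, -0.003] -> [ 0.46  -0.086  0.115] yaw 93.5
   [0.32, 0.0, -0.0] [0.0, 0.0, 0.0] -> [ 0.46  -0.086  0.067] yaw 93.5
```

{"name": "send_rows", "arguments": {"plan": [[[0.3,0,0],[0,0,0]],[[0.6,0,0],[0,0,0]],[[0.74,0,-0.005],[0,0,0]],[[0.74,0,-0.005],[0,0,0]],[[0.74,0,-0.005],[0,0,0]]]}}

```text
time_s: 18.75
tcp_pos: [0.462, -0.0862, 0.1158]
eef_rot: [26.1, 89.8, 29.7]
contact_force: [-0.1, 0.2, -2.3]
gripper_width: 0.0559
```

{"name": "send_rows", "arguments": {"plan": [[[0.1,0,0],[0,0,0]],[[0.2,0,0],[0,0,0]],[[0.28,0,0],[0,0,0]],[[0.32,0,0],[0,0,0]],[[0.325,0,0],[0,0,0]]]}}

```text
time_s: 19.25
tcp_pos: [0.4607, -0.0868, 0.0677]
eef_rot: [95.1, 89.9, 98.6]
contact_force: [-9.6, 0.6, 4.2]
gripper_width: 0.0553
```

```bash
python3 - <<'E'
from h import *
path((rk(0,-.0705,.065),93.5))
c=r.capture("side");save(c,"p0.png",(260,140,420,290),4)
E
```

```text
t 19.2 at [ 0.4607 -0.0868  0.0677] yaw 93.51 F [-9.6   0.58  4.21] w 0.0553 j [13.0, 13.0, -38.0, -0.0, -39.0, -100.0]
   [0.018, 0.006, -0.002] [0.0, -0.0, -0.001] -> [ 0.46  -0.086  0.065] yaw 93.5
```

View pics/p0.png

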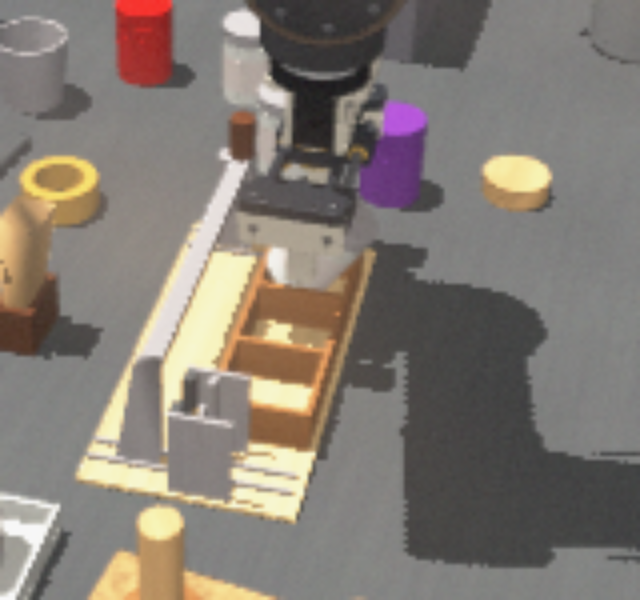

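{"name": "send_rows", "arguments": {"plan": [[[0,0,-0.01],[0,0,0]],[[0,0,-0.02],[0,0,0]],[[0,0,-0.02],[0,0,0]],[[0,0,-0.02],[0,0,0]],[[0,0,-0.02],[0,0,0]]]}}

```text
time_s: 19.8
tcp_pos: [0.4582, -0.0869, 0.0682]
eef_rot: [57.7, 89.9, 61.2]
contact_force: [-0.3, 0.1, -4.9]
gripper_width: 0.0553
```

```bash
python3 - <<'E'
from h import *
weigh(1)
path((rk(0,-.0705,.065),93.5))
E
```

```text
Fz [-3.47] mean -3.47
t 19.9 at [ 0.458  -0.087   0.0681] yaw 93.52 F [-0.09 -0.33 -3.47] w 0.0549 j [13.0, 13.0, -38.0, -0.0, -39.0, -100.0]
   [0.02, 0.006, 0.016] [0.0, 0.001, -0.001] -> [ 0.46  -0.086  0.065] yaw 93.5
```

{"name": "send_rows", "arguments": {"plan": [[[0.01,0,-0.005],[0,0,0]],[[0.018,0,-0.01],[0,0,0]],[[0.018,0,-0.01],[0,0,0]],[[0.018,0,-0.01],[0,0,0]],[[0.018,0,-0.01],[0,0,0]]]}}

```text
time_s: 20.35
tcp_pos: [0.4578, -0.0868, 0.0659]
eef_rot: [24.1, 89.8, 27.6]
contact_force: [5.0, 0.2, 0.1]
gripper_width: 0.0557
```

{"name": "send_rows", "arguments": {"plan": [[[0,0,0],[0,0,0]],[[0,0,0],[0,0,0]],[[0,0,0],[0,0,0]],[[0,0,0],[0,0,0]],[[0,0,0],[0,0,0]]], "jaw": 1}}

```text
time_s: 20.85
tcp_pos: [0.4574, -0.0869, 0.0657]
eef_rot: [29.8, 89.9, 33.3]
contact_force: [0.2, -0.3, -0.5]
gripper_width: 0.0865
```

{"name": "send_rows", "arguments": {"plan": [[[-0.15,0,0],[0,0,0]],[[-0.4,0,0],[0,0,0]],[[-0.7,0,0],[0,0,0]],[[-1,0,0],[0,0,0]],[[-1,0,0],[0,0,0]]]}}

```text
time_s: 21.35
tcp_pos: [0.4602, -0.0871, 0.2219]
eef_rot: [5.2, 89.3, 8.8]
contact_force: [0.0, 0.8, -0.6]
gripper_width: 0.0878
```

```bash
python3 - <<'E'
from tins import *
tins()
path(([.534,-.278,.21],90),([.534,-.278,.06],90))
E
```

```text
top 0.92 [ 0.4352 -0.2644] [ 0.4348 -0.2635  0.0776] 0.0282 [168.  92. 188.]
top 0.89 [ 0.5349 -0.2784] [ 0.5296 -0.2816  0.0777] 0.0274 [203. 196. 191.]
top 0.78 [ 0.4475 -0.0868] [ 0.4469 -0.0872  0.0892] 0.0266 [199. 189. 181.]
top 0.71 [ 0.6034 -0.3892] [ 0.6025 -0.3889  0.0773] 0.0282 [183. 176. 171.]
top 0.6 [ 0.715  -0.3931] [ 0.7146 -0.3927  0.0775] 0.0282 [187.  43.  37.]
side 0.96 [0.6023 0.2633] [0.6034 0.2641 0.0829] 0.029 [184. 177. 173.]
side 0.89 [ 0.4314 -0.2654] [ 0.4347 -0.2637  0.0792] 0.0303 [118.  65. 140.]
side 0.73 [ 0.448 -0.086] [ 0.4561 -0.0847  0.0935] 0.0259 [184. 173. 166.]
side 0.71 [ 0.6129 -0.3812] [ 0.6161 -0.3821  0.0788] 0.0234 [176. 168. 162.]
side 0.66 [ 0.5092 -0.1608] [ 0.5332 -0.2343  0.0985] 0.1463 [172. 165. 159.]
side 0.58 [ 0.7158 -0.3909] [ 0.7121 -0.3906  0.0795] 0.0293 [170.  47.  44.]
t 21.6 at [ 0.4564 -0.0871  0.2149] yaw 93.52 F [ 0.51 -0.24  0.01] w 0.0877 j [14.0, 2.0, -27.0, -0.0, -61.0, -100.0]
   [0.016, -0.651, 0.219] [0.039, 0.001, -0.002] -> [ 0.495 -0.183  0.212] yaw 91.8
   [0.016, -0.644, 0.239] [0.039, 0.0, 0.0] -> [ 0.534 -0.278  0.21 ] yaw 90.0
   [1.0, 0.0, 0.0] [0.0, 0.0, 0.0] -> [ 0.534 -0.278  0.06 ] yaw 90.0
```

```bash
python3 - <<'E'
from fit import *
for n in("top","side"):
    c=r.capture(n);W=cloud(c);P=W.reshape(-1,3);P=P[~np.isnan(P[:,0])]
    q=sel(P,.41,.50,-.13,-.045,.07,.12)
    A=np.c_[q[:,:2]-[.456,-.086],np.ones(len(q))];
    for _ in range(5):
        f=np.linalg.lstsq(A,q[:,2],rcond=None)[0];m=abs(A@f-q[:,2])<.004;A=A[m];q=q[m]
    print(n,f,len(q),q.mean(0),q.min(0),q.max(0))
    if n=="side": save(c,"p1.png",(280,150,400,260),5)
E
```

```text
top [0.27083275 0.01348169 0.09043279] 221 [ 0.43691818 -0.08779649  0.08524059] [ 0.42076046 -0.11336787  0.07844072] [ 0.47223745 -0.06028316  0.09211507]
side [ 0.16849295 -0.16121082  0.08964508] 102 [ 0.44192063 -0.08492935  0.08710021] [ 0.41903652 -0.11242396  0.07816737] [ 0.4729565  -0.05692622  0.09582599]
```

View pics/p1.png

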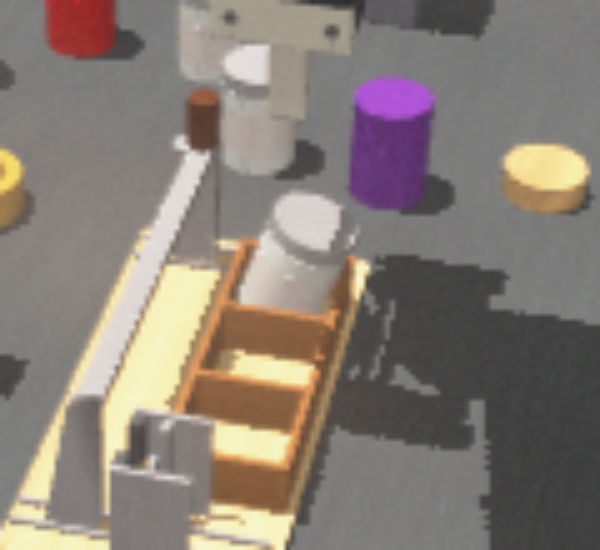

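The picture shows the tin in pocket 0 leaning towards the robot, jammed between the walls. I check the pocket geometry before mending it.

```bash
python3 - <<'E'
from fit import *
a=np.radians(3.55)
for n in("top","side"):
    P=cloud(r.capture(n)).reshape(-1,3);P=P[~np.isnan(P[:,0])]
    d=P[:,:2]-O; L=np.c_[d[:,0]*np.cos(a)+d[:,1]*np.sin(a),-d[:,0]*np.sin(a)+d[:,1]*np.cos(a),P[:,2]]
    w=sel(L,-.06,.06,-.03,.1,.037,.045)
    print(n,"x'",np.histogram(w[:,0],np.arange(-.05,.051,.004)));
    w=sel(L,-.028,.028,-.06,.13,.036,.045);h=np.histogram(w[:,1],np.arange(-.06,.13,.004));print("y'",[(round(e,3),k) for e,k in zip(h[1],h[0]) if k])
    f=sel(L,-.06,.06,-.02,.02,.003,.010);print("floor",f[:,0].min(),f[:,0].max(),np.histogram(f[:,0],np.arange(-.06,.061,.005)))
    b=sel(L,.03,.12,-.08,.08,.09,.105);print("bar x'",np.percentile(b[:,0],[2,50,98]))
    k=sel(L,.03,.12,-.16,-.1,.12,.14);print("knob",np.median(k,0), k.mean(0))
    pl=sel(L,-.12,.12,-.12,.12,.003,.009);print("ply x'",np.percentile(pl[:,0],[1,99]))
E
```

```text
top x' (array([ 0,  0,  0, 51, 44,  2,  4,  2,  4,  1,  4,  2,  3,  2,  0,  0,  0,
        0,  0,  0,  0,  0,  0,  0,  0]), array([-0.05 , -0.046, -0.042, -0.038, -0.034, -0.03 , -0.026, -0.022,
       -0.018, -0.014, -0.01 , -0.006, -0.002,  0.002,  0.006,  0.01 ,
        0.014,  0.018,  0.022,  0.026,  0.03 ,  0.034,  0.038,  0.042,
        0.046,  0.05 ]))
y' [(np.float64(-0.04), np.int64(2)), (np.float64(-0.036), np.int64(6)), (np.float64(0.032), np.int64(12)), (np.float64(0.036), np.int64(14)), (np.float64(0.104), np.int64(8))]
floor -0.05844597336388539 -0.009357208225940128 (array([ 1,  1,  0,  9, 22,  0, 15, 24, 25, 17,  2,  0,  0,  0,  0,  0,  0,
        0,  0,  0,  0,  0,  0,  0]), array([-6.00000000e-02, -5.50000000e-02, -5.00000000e-02, -4.50000000e-02,
       -4.00000000e-02, -3.50000000e-02, -3.00000000e-02, -2.50000000e-02,
       -2.00000000e-02, -1.50000000e-02, -1.00000000e-02, -5.00000000e-03,
       -2.77555756e-17,  5.00000000e-03,  1.00000000e-02,  1.50000000e-02,
        2.00000000e-02,  2.50000000e-02,  3.00000000e-02,  3.50000000e-02,
        4.00000000e-02,  4.50000000e-02,  5.00000000e-02,  5.50000000e-02,
        6.00000000e-02]))Traceback (most recent call last):
  File "<stdin>", line 10, in <module>
    return _quantile_unchecked(
        a, q, axis, out, overwrite_input, method, keepdims, weights)
    return _ureduce(a,
                    func=_quantile_ureduce_func,
    ...<5 lines>...
                    overwrite_input=overwrite_input,
                    method=method)
    r = func(a, **kwargs)
    result = _quantile(arr,
                       quantiles=q,
    ...<2 lines>...
                       out=out,
                       weights=wgt)
    slices_having_nans = np.isnan(arr[-1, ...])
                                  ~~~^^^^^^^^^
IndexError: index -1 is out of bounds for axis 0 with size 0
```

```bash
python3 - <<'E'
from h import *
path(([.450,-.083,.215],190),([.450,-.083,.12],190),([.450,-.083,.075],190))
E
```

```text
t 21.7 at [ 0.4565 -0.0872  0.2145] yaw 93.54 F [ 0.58  0.35 -0.75] w 0.0878 j [14.0, 2.0, -27.0, -0.0, -61.0, -100.0]
   [-0.001, 0.01, -0.014] [-0.715, -0.0, -0.001] -> [ 0.454 -0.086  0.215] yaw 125.7
   [-0.001, 0.016, -0.006] [-0.715, 0.0, 0.0] -> [ 0.452 -0.084  0.215] yaw 157.8
   [-0.001, 0.017, 0.003] [-0.715, -0.0, -0.0] -> [ 0.45  -0.083  0.215] yaw 190.0
   [0.633, 0.0, 0.0] [0.0, 0.0, 0.0] -> [ 0.45  -0.083  0.12 ] yaw 190.0
   [0.3, 0.0, 0.0] [0.0, 0.0, 0.0] -> [ 0.45  -0.083  0.075] yaw 190.0
```

{"name": "send_rows", "arguments": {"plan": [[[0,0,0],[-0.19,0,0]],[[0,0.01,-0.014],[-0.38,0,0]],[[0,0.01,-0.014],[-0.57,0,0]],[[0,0.01,-0.014],[-0.715,0,0]],[[0,0.01,-0.014],[-0.715,0,0]]], "jaw": 0.8}}

```text
time_s: 22.2
tcp_pos: [0.454, -0.0859, 0.2137]
eef_rot: [132.7, 89.9, 168.5]
contact_force: [0.1, -0.3, 0.5]
gripper_width: 0.0792
```

{"name": "send_rows", "arguments": {"plan": [[[0,0.016,-0.006],[-0.19,0,0]],[[0,0.016,-0.006],[-0.38,0,0]],[[0,0.016,-0.006],[-0.57,0,0]],[[0,0.016,-0.006],[-0.715,0,0]],[[0,0.016,-0.006],[-0.715,0,0]]]}}

```text
time_s: 22.7
tcp_pos: [0.4516, -0.0845, 0.2132]
eef_rot: [108.3, 89.8, 176.2]
contact_force: [0.1, 0.5, 0.1]
gripper_width: 0.0789
```

{"name": "send_rows", "arguments": {"plan": [[[0,0.017,0],[-0.19,0,0]],[[0,0.017,0],[-0.38,0,0]],[[0,0.017,0],[-0.57,0,0]],[[0,0.017,0],[-0.715,0,0]],[[0,0.017,0],[-0.715,0,0]]]}}

```text
time_s: 23.2
tcp_pos: [0.4492, -0.0836, 0.2129]
eef_rot: [78.8, 89.8, 178.6]
contact_force: [0.3, -0.0, -0.9]
gripper_width: 0.0789
```

{"name": "send_rows", "arguments": {"plan": [[[0.2,0,0],[0,0,0]],[[0.4,0,0],[0,0,0]],[[0.6,0,0],[0,0,0]],[[0.63,0,0],[0,0,0]],[[0.63,0,0],[0,0,0]]]}}

```text
time_s: 23.7
tcp_pos: [0.4485, -0.0837, 0.1181]
eef_rot: [87.0, 89.6, -173.4]
contact_force: [0.3, 0.4, -0.5]
gripper_width: 0.079
```

```bash
python3 - <<'E'
from h import *
path(([.450,-.083,.075],190))
E
```

```text
t 23.7 at [ 0.4485 -0.0837  0.1181] yaw -170.36 F [ 0.33  0.44 -0.51] w 0.079 j [14.0, 8.0, -36.0, -0.0, -47.0, -5.0]
   [0.287, -0.013, 0.003] [-0.008, 0.0, -0.008] -> [ 0.45  -0.083  0.075] yaw 190.0
```

Descend slowly, close gently.

{"name": "send_rows", "arguments": {"plan": [[[0.08,0,0],[0,0,0]],[[0.16,0,0],[0,0,0]],[[0.23,0,0],[0,0,0]],[[0.285,0,0],[0,0,0]],[[0.285,0,0],[0,0,0]]]}}

```text
time_s: 24.2
tcp_pos: [0.448, -0.0838, 0.0749]
eef_rot: [88.0, 89.6, -172.4]
contact_force: [-0.8, 0.0, 0.8]
gripper_width: 0.0788
```

{"name": "send_rows", "arguments": {"plan": [[[0,0,0],[0,0,0]],[[0,0,0],[0,0,0]],[[0,0,0],[0,0,0]],[[0,0,0],[0,0,0]],[[0,0,0],[0,0,0]]], "jaw": -1, "force": 15}}

```text
time_s: 24.7
tcp_pos: [0.4487, -0.0837, 0.0754]
eef_rot: [88.4, 89.7, -172.0]
contact_force: [1.1, -0.3, 2.8]
gripper_width: 0.0641
```

```bash
python3 - <<'E'
from h import *
path()
E
```

```text
t 24.7 at [ 0.4487 -0.0837  0.0754] yaw -170.4 F [ 1.13 -0.31  2.78] w 0.0641 j [14.0, 11.0, -39.0, -0.0, -40.0, -5.0]
```

{"name": "send_rows", "arguments": {"plan": [[[0,0,0],[0,0,0]],[[-0.05,0,0],[0,0,0]],[[-0.1,0,0],[0,0,0]],[[-0.15,0,0],[0,0,0]],[[-0.15,0,0],[0,0,0]]], "jaw": -1, "force": 40}}

```text
time_s: 25.2
tcp_pos: [0.4494, -0.0836, 0.0991]
eef_rot: [87.3, 89.8, -173.1]
contact_force: [-0.0, -0.3, -3.1]
gripper_width: 0.0624
```

```bash
python3 - <<'E'
from h import *
path()
E
```

```text
t 25.2 at [ 0.4494 -0.0836  0.0991] yaw -170.39 F [-0.04 -0.29 -3.14] w 0.0624 j [14.0, 9.0, -37.0, -0.0, -44.0, -5.0]
```

```bash
python3 - <<'E'
from h import *
path(([.4494,-.0836,.225],190),([.61,-.17,.225],190),([.61,-.17,.1],190),([.61,-.17,.073],190))
c=r.capture("side");W=cloud(c)
for d in r.trace(c,"mould_ring"): print(d["score"],np.nanmedian(W[d["mask"]],0))
E
```

```text
t 25.2 at [ 0.4494 -0.0836  0.0991] yaw -170.39 F [-0.04 -0.29 -3.14] w 0.0624 j [14.0, 9.0, -37.0, -0.0, -44.0, -5.0]
   [-0.839, 0.003, 0.0] [-0.009, 0.0, -0.005] -> [ 0.449 -0.084  0.225] yaw 190.0
   [0.0, -0.954, -0.753] [0.0, 0.0, 0.0] -> [ 0.61  -0.17   0.225] yaw 190.0
   [0.833, 0.0, 0.0] [0.0, 0.0, 0.0] -> [ 0.61 -0.17  0.1 ] yaw 190.0
   [0.18, 0.0, 0.0] [0.0, 0.0, 0.0] -> [ 0.61  -0.17   0.073] yaw 190.0
0.5 [ 0.69516897 -0.14786244  0.02486331]
```

{"name": "send_rows", "arguments": {"plan": [[[-0.2,0,0],[0,0,0]],[[-0.4,0,0],[0,0,0]],[[-0.6,0,0],[0,0,0]],[[-0.84,0,0],[0,0,0]],[[-0.84,0,0],[0,0,0]]]}}

```text
time_s: 25.8
tcp_pos: [0.4519, -0.0835, 0.2286]
eef_rot: [-99.9, 89.8, -0.3]
contact_force: [0.2, -0.1, -3.1]
gripper_width: 0.0579
```

{"name": "send_rows", "arguments": {"plan": [[[0,-0.2,-0.17],[0,0,0]],[[0,-0.45,-0.4],[0,0,0]],[[0,-0.7,-0.62],[0,0,0]],[[0,-0.9,-0.79],[0,0,0]],[[0,-0.95,-0.84],[0,0,0]]]}}

```text
time_s: 26.3
tcp_pos: [0.6157, -0.1858, 0.2259]
eef_rot: [137.2, 90.0, -123.2]
contact_force: [-1.1, 0.6, -4.1]
gripper_width: 0.0577
```

```bash
python3 - <<'E'
from h import *
path(([.60,-.185,.1],190),([.60,-.185,.072],190))
E
```

```text
t 26.3 at [ 0.6157 -0.1858  0.2259] yaw -170.46 F [-1.15  0.62 -4.15] w 0.0577 j [1.0, 18.0, -5.0, 0.0, -66.0, 9.0]
   [0.839, 0.102, 0.023] [-0.01, -0.0, -0.0] -> [ 0.6   -0.185  0.1  ] yaw 190.0
   [0.187, 0.0, 0.0] [0.0, 0.0, 0.0] -> [ 0.6   -0.185  0.072] yaw 190.0
```

{"name": "send_rows", "arguments": {"plan": [[[0.25,0.05,0.01],[0,0,0]],[[0.5,0.1,0.02],[0,0,0]],[[0.75,0.1,0.02],[0,0,0]],[[0.84,0.1,0.02],[0,0,0]],[[0.84,0.1,0.02],[0,0,0]]]}}

```text
time_s: 26.8
tcp_pos: [0.5986, -0.1852, 0.0974]
eef_rot: [81.0, 89.7, -179.4]
contact_force: [0.0, 0.3, -4.0]
gripper_width: 0.0576
```

{"name": "send_rows", "arguments": {"plan": [[[0.05,0,0],[0,0,0]],[[0.1,0,0],[0,0,0]],[[0.15,0,0],[0,0,0]],[[0.18,0,0],[0,0,0]],[[0.18,0,0],[0,0,0]]]}}

```text
time_s: 27.3
tcp_pos: [0.5998, -0.1855, 0.0716]
eef_rot: [98.7, 89.8, -161.7]
contact_force: [0.6, -1.3, 1.5]
gripper_width: 0.0578
```

```bash
python3 - <<'E'
from h import *
weigh(2);path()
E
```

```text
Fz [2.3  2.79] mean 2.54
t 27.4 at [ 0.5997 -0.1854  0.0716] yaw -170.43 F [ 1.31 -0.74  2.79] w 0.0573 j [1.0, 25.0, -17.0, 0.0, -48.0, 9.0]
```

{"name": "send_rows", "arguments": {"plan": [[[0,0,0],[0,0,0]],[[0,0,0],[0,0,0]],[[0,0,0],[0,0,0]],[[0,0,0],[0,0,0]],[[0.04,0,0],[0,0,0]]], "jaw": 0.8}}

```text
time_s: 27.9
tcp_pos: [0.6001, -0.1854, 0.066]
eef_rot: [104.0, 89.9, -156.4]
contact_force: [0.6, 0.1, 0.6]
gripper_width: 0.0781
```

{"name": "send_rows", "arguments": {"plan": [[[0.03,0,0],[0,0,0]],[[0.04,0,0],[0,0,0]],[[0.04,0,0],[0,0,0]],[[0.04,0,0],[0,0,0]],[[0.04,0,0],[0,0,0]]]}}

```text
time_s: 28.4
tcp_pos: [0.6002, -0.1855, 0.0601]
eef_rot: [108.7, 89.9, -151.8]
contact_force: [-0.3, -1.0, 1.0]
gripper_width: 0.0788
```

```bash
python3 - <<'E'
from tins import *
tins();path(([.60,-.185,.06],190))
E
```

```text
top 0.86 [ 0.4344 -0.2644] [ 0.4344 -0.2643  0.0775] 0.0276 [170.  92. 190.]
top 0.83 [ 0.7153 -0.3935] [ 0.7132 -0.3931  0.0776] 0.0281 [186.  43.  37.]
top 0.71 [ 0.603  -0.3891] [ 0.6026 -0.3891  0.0774] 0.0281 [184. 177. 172.]
top 0.68 [0.6033 0.2621] [0.6033 0.2617 0.0819] 0.0277 [203. 197. 192.]
top 0.66 [ 0.5297 -0.2648] [ 0.5351 -0.2761  0.0808] 0.0427 [196. 190. 185.]
top 0.43 [ 0.5923 -0.1798] [ 0.5915 -0.1869  0.0806] 0.025 [107. 101.  95.]
side 0.85 [ 0.5204 -0.2265] [ 0.5162 -0.2526  0.086 ] 0.0696 [180. 173. 166.]
side 0.85 [0.604  0.2643] [0.6023 0.2652 0.083 ] 0.0285 [196. 190. 185.]
side 0.82 [ 0.4325 -0.2639] [ 0.4317 -0.2623  0.0795] 0.0284 [129.  69. 152.]
side 0.76 [ 0.6067 -0.1821] [ 0.6076 -0.1821  0.0794] 0.0264 [156. 148. 141.]
t 28.6 at [ 0.6002 -0.1854  0.0602] yaw -170.42 F [-0.74  0.61  0.9 ] w 0.0791 j [1.0, 26.0, -18.0, 0.0, -46.0, 9.0]
   [0.001, 0.001, 0.003] [-0.009, -0.001, -0.002] -> [ 0.6   -0.185  0.06 ] yaw 190.0
```

{"name": "send_rows", "arguments": {"plan": [[[0,0,0],[0,0,0]],[[0,0,0],[0,0,0]],[[0,0,0],[0,0,0]],[[0,0,0],[0,0,0]],[[0,0,0],[0,0,0]]], "jaw": -1, "force": 45}}

```text
time_s: 29.1
tcp_pos: [0.6009, -0.1854, 0.0605]
eef_rot: [172.2, 90.0, -88.2]
contact_force: [3.3, 1.5, 0.5]
gripper_width: 0.0555
```

{"name": "send_rows", "arguments": {"plan": [[[-0.1,0,0],[0,0,0]],[[-0.3,0,0],[0,0,0]],[[-0.55,0,0],[0,0,0]],[[-0.8,0,0],[0,0,0]],[[-1,0,0],[0,0,0]]]}}

```text
time_s: 29.6
tcp_pos: [0.5998, -0.1852, 0.2116]
eef_rot: [95.0, 89.9, -165.4]
contact_force: [0.7, 0.2, -3.5]
gripper_width: 0.0553
```

{"name": "send_rows", "arguments": {"plan": [[[-0.1,0.05,0.05],[0,0,0]],[[-0.1,0.15,0.13],[0,0,0]],[[-0.1,0.28,0.26],[0,0,0]],[[-0.1,0.4,0.37],[0,0,0]],[[-0.1,0.5,0.45],[0,0,0]]]}}

```text
time_s: 30.1
tcp_pos: [0.5114, -0.1302, 0.2251]
eef_rot: [77.7, 89.7, 177.3]
contact_force: [0.4, 0.8, -2.3]
gripper_width: 0.0552
```

```bash
python3 - <<'E'
from h import *
path((rk(0,-.0705,.225),190),(rk(0,-.0705,.105),190))
E
```

```text
t 30.1 at [ 0.5114 -0.1302  0.2251] yaw -170.46 F [ 0.39  0.83 -2.31] w 0.0552 j [7.0, 8.0, -19.0, -0.0, -63.0, 3.0]
   [0.002, 0.287, 0.348] [-0.01, 0.002, -0.007] -> [ 0.46  -0.086  0.225] yaw 190.0
   [0.8, 0.0, 0.0] [0.0, 0.0, 0.0] -> [ 0.46  -0.086  0.105] yaw 190.0
```

{"name": "send_rows", "arguments": {"plan": [[[0,0.06,0.07],[0,0,0]],[[0,0.13,0.16],[0,0,0]],[[0,0.21,0.26],[0,0,0]],[[0,0.27,0.33],[0,0,0]],[[0,0.287,0.348],[0,0,0]]]}}

```text
time_s: 30.6
tcp_pos: [0.4586, -0.0851, 0.2251]
eef_rot: [75.3, 89.6, 174.9]
contact_force: [1.1, 0.3, -3.1]
gripper_width: 0.0557
```

{"name": "send_rows", "arguments": {"plan": [[[0.1,0,0],[0,0,0]],[[0.3,0,0],[0,0,0]],[[0.5,0,0],[0,0,0]],[[0.67,0,0],[0,0,0]],[[0.75,0,0],[0,0,0]]]}}

```text
time_s: 31.1
tcp_pos: [0.4565, -0.0852, 0.1102]
eef_rot: [80.2, 89.4, 179.8]
contact_force: [-0.4, 0.4, -3.1]
gripper_width: 0.0556
```

```bash
python3 - <<'E'
from h import *
path((rk(0,-.0705,.0675),190))
for n in("top","side"):
    c=r.capture(n);W=cloud(c)
    P=W.reshape(-1,3);P=P[~np.isnan(P[:,0])]
    q=P[(abs(P[:,0]-.46)<.06)&(abs(P[:,1]+.086)<.04)&(P[:,2]>.044)&(P[:,2]<.095)]
    print(n,len(q),q.min(0),q.max(0))
    save(c,"q_%s.png"%n,(300,170,400,250) if n=="top" else (280,150,400,260),4)
a=cv2.imread("pics/q_top.png");b=cv2.imread("pics/q_side.png");b=cv2.resize(b,(400,367));cv2.imwrite("pics/q2.png",np.hstack([cv2.resize(a,(400,367)),b]))
E
```

```text
t 31.1 at [ 0.4565 -0.0852  0.1102] yaw -170.43 F [-0.39  0.39 -3.14] w 0.0556 j [14.0, 9.0, -35.0, -0.0, -46.0, -4.0]
   [0.284, -0.028, -0.009] [-0.01, 0.002, -0.013] -> [ 0.46  -0.086  0.068] yaw 190.0
top 9 [ 0.42142366 -0.07282966  0.04430891] [ 0.45322169 -0.0473979   0.08866574]
side 208 [ 0.42014764 -0.10034915  0.04401044] [ 0.4984785  -0.04693227  0.09499943]
```

View pics/q2.png

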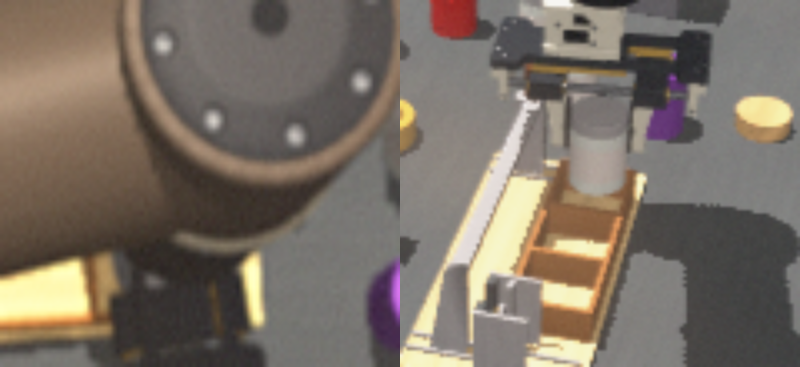

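{"name": "send_rows", "arguments": {"plan": [[[0.02,-0.02,-0.01],[0,0,-0.013]],[[0.1,-0.025,-0.01],[0,0,-0.013]],[[0.18,-0.025,-0.01],[0,0,-0.013]],[[0.24,-0.025,-0.01],[0,0,-0.013]],[[0.275,-0.025,-0.01],[0,0,-0.013]]]}}

```text
time_s: 31.7
tcp_pos: [0.4603, -0.0862, 0.0692]
eef_rot: [3.4, 89.9, 103.0]
contact_force: [-0.0, -0.3, -3.8]
gripper_width: 0.0557
```

```bash
python3 - <<'E'
from h import *
weigh(2);path((rk(0,-.0705,.0665),190))
E
```

```text
Fz [-3.98 -3.14] mean -3.56
t 31.8 at [ 0.46   -0.0862  0.0691] yaw -170.43 F [-0.11 -0.06 -3.14] w 0.0554 j [14.0, 13.0, -38.0, -0.0, -40.0, -4.0]
   [0.017, -0.003, 0.002] [-0.01, 0.002, -0.001] -> [ 0.46  -0.086  0.066] yaw 190.0
```

{"name": "send_rows", "arguments": {"plan": [[[0.008,0,0],[0,0,0]],[[0.017,0,0],[0,0,0]],[[0.017,0,0],[0,0,0]],[[0.017,0,0],[0,0,0]],[[0.017,0,0],[0,0,0]]]}}

```text
time_s: 32.3
tcp_pos: [0.4601, -0.0862, 0.0667]
eef_rot: [27.4, 89.9, 126.9]
contact_force: [0.2, -0.4, -3.8]
gripper_width: 0.0556
```

{"name": "send_rows", "arguments": {"plan": [[[0,0,0],[0,0,0]],[[0,0,0],[0,0,0]],[[0,0,0],[0,0,0]],[[-0.05,0,0],[0,0,0]],[[-0.1,0,0],[0,0,0]]], "jaw": 0.54}}

```text
time_s: 32.8
tcp_pos: [0.4601, -0.0862, 0.0823]
eef_rot: [36.2, 89.9, 135.8]
contact_force: [0.6, -0.3, -0.1]
gripper_width: 0.0674
```

{"name": "send_rows", "arguments": {"plan": [[[-0.2,0,0],[0,0,0]],[[-0.5,0,0],[0,0,0]],[[-0.8,0,0],[0,0,0]],[[-1,0,0],[0,0,0]],[[-1,0,0],[0,0,0]]]}}

```text
time_s: 33.3
tcp_pos: [0.4628, -0.0863, 0.2379]
eef_rot: [-86.2, 89.5, 13.5]
contact_force: [0.7, -0.6, 0.4]
gripper_width: 0.0675
```

```bash
python3 - <<'E'
from tins import *
path(([.534,-.278,.21],182),([.534,-.278,.06],182))
tins()
E
```

```text
t 33.3 at [ 0.4628 -0.0863  0.2379] yaw -170.38 F [ 0.74 -0.59  0.41] w 0.0675 j [13.0, 1.0, -25.0, 0.0, -63.0, -4.0]
   [0.094, -0.126, -0.67] [0.085, 0.001, 0.011] -> [ 0.498 -0.182  0.224] yaw 185.8
   [0.093, -0.171, -0.66] [0.085, 0.0, 0.0] -> [ 0.534 -0.278  0.21 ] yaw 182.0
   [1.0, 0.0, -0.0] [0.0, 0.0, 0.0] -> [ 0.534 -0.278  0.06 ] yaw 182.0
top 0.92 [ 0.4346 -0.2644] [ 0.4346 -0.2639  0.0775] 0.0275 [170.  91. 191.]
top 0.91 [ 0.714  -0.3923] [ 0.7139 -0.3923  0.0776] 0.0275 [196.  45.  38.]
top 0.85 [ 0.5345 -0.2774] [ 0.5326 -0.279   0.0778] 0.0265 [205. 198. 193.]
top 0.61 [ 0.6033 -0.3897] [ 0.6026 -0.3903  0.0774] 0.0286 [180. 173. 168.]
side 0.81 [0.6037 0.2644] [0.6034 0.2645 0.083 ] 0.0285 [183. 176. 172.]
side 0.71 [ 0.5321 -0.2775] [ 0.5324 -0.2767  0.0796] 0.0292 [176. 169. 164.]
side 0.66 [ 0.4599 -0.0863] [ 0.4595 -0.085   0.0851] 0.0276 [142. 133. 128.]
side 0.59 [ 0.5084 -0.0672] [ 0.5079 -0.0667  0.2444] 0.0048 [172. 165. 159.]
side 0.57 [ 0.7146 -0.3909] [ 0.7142 -0.3902  0.0795] 0.0301 [169.  47.  45.]
side 0.56 [ 0.4335 -0.2649] [ 0.4347 -0.2622  0.0794] 0.0295 [116.  62. 139.]
side 0.25 [ 0.6835 -0.0867] [ 0.7028 -0.1421  0.0345] 0.1022 [188. 156.  90.]
side 0.18 [0.529  0.0016] [ 0.5253 -0.0092  0.103 ] 0.1429 [180. 161. 133.]
```

The tin in pocket 0 now stands upright (top at 0.085). Next is tin B, with a gentle ramp and jaw 0.64 (72 mm).

{"name": "send_rows", "arguments": {"plan": [[[0.09,-0.126,-0.67],[0.085,0,0.01]],[[0.09,-0.126,-0.67],[0.085,0,0.01]],[[0.09,-0.126,-0.67],[0.085,0,0.01]],[[0.09,-0.126,-0.67],[0.085,0,0.01]],[[0.09,-0.126,-0.67],[0.085,0,0.01]]], "jaw": 0.64}}

```text
time_s: 34.0
tcp_pos: [0.4943, -0.1821, 0.2172]
eef_rot: [82.2, 89.3, 178.0]
contact_force: [0.9, 1.3, 0.0]
gripper_width: 0.0718
```

{"name": "send_rows", "arguments": {"plan": [[[0.09,-0.17,-0.66],[0.085,0,0]],[[0.09,-0.17,-0.66],[0.085,0,0]],[[0.09,-0.17,-0.66],[0.085,0,0]],[[0.09,-0.17,-0.66],[0.085,0,0]],[[0.09,-0.17,-0.66],[0.085,0,0]]]}}

```text
time_s: 34.5
tcp_pos: [0.5291, -0.2768, 0.2035]
eef_rot: [85.0, 89.3, 176.9]
contact_force: [-1.3, 0.3, 0.6]
gripper_width: 0.072
```

```bash
python3 - <<'E'
from h import *
path(([.534,-.278,.06],182))
E
```

```text
t 34.5 at [ 0.5291 -0.2768  0.2035] yaw -178.04 F [-1.34  0.28  0.6 ] w 0.072 j [-9.0, 15.0, -12.0, 0.0, -63.0, 11.0]
   [0.956, -0.043, -0.01] [-0.001, 0.001, -0.015] -> [ 0.534 -0.278  0.06 ] yaw 182.0
```

{"name": "send_rows", "arguments": {"plan": [[[0.15,-0.04,0.008],[0,0,-0.015]],[[0.4,-0.04,0.008],[0,0,-0.015]],[[0.7,-0.04,0.008],[0,0,-0.015]],[[0.9,-0.04,0.008],[0,0,-0.015]],[[0.955,-0.04,0.008],[0,0,-0.015]]]}}

```text
time_s: 35.0
tcp_pos: [0.5313, -0.2732, 0.0578]
eef_rot: [60.1, 89.7, 152.1]
contact_force: [0.4, 1.2, 0.7]
gripper_width: 0.0718
```

{"name": "send_rows", "arguments": {"plan": [[[0,0,0],[0,0,0]],[[0,0,0],[0,0,0]],[[0,0,0],[0,0,0]],[[0,0,0],[0,0,0]],[[0,0,0],[0,0,0]]], "jaw": -1, "force": 45}}

```text
time_s: 35.5
tcp_pos: [0.5331, -0.2733, 0.0599]
eef_rot: [10.8, 89.9, 102.9]
contact_force: [2.2, 3.9, 7.3]
gripper_width: 0.0556
```

{"name": "send_rows", "arguments": {"plan": [[[-0.1,0,0],[0,0,0]],[[-0.3,0,0],[0,0,0]],[[-0.55,0,0],[0,0,0]],[[-0.8,0,0],[0,0,0]],[[-1,0,0],[0,0,0]]]}}

```text
time_s: 36.0
tcp_pos: [0.5327, -0.2736, 0.2122]
eef_rot: [-19.4, 89.9, 72.6]
contact_force: [0.9, 0.9, -4.7]
gripper_width: 0.0554
```

{"name": "send_rows", "arguments": {"plan": [[[-0.07,0,0],[0,0,0]],[[-0.07,0,0],[0,0,0]],[[-0.07,0,0],[0,0,0]],[[-0.07,0,0],[0,0,0]],[[-0.07,0,0],[0,0,0]]]}}

```text
time_s: 36.5
tcp_pos: [0.532, -0.2734, 0.2208]
eef_rot: [45.1, 89.8, 137.1]
contact_force: [-0.9, -0.9, -3.8]
gripper_width: 0.0555
```

```bash
python3 - <<'E'
from h import *
weigh(6)
path((rk(0,0,.225),183.5),(rk(0,0,.115),183.5))
path(([.55,0,.23],183.2),(ty(.036,.225),183.2),(ty(.036,.115),183.2))
E
```

```text
Fz [-4.07 -4.13 -3.88 -3.51 -4.9  -3.29] mean -3.97
t 36.8 at [ 0.5327 -0.2736  0.2224] yaw -177.95 F [ 0.46  0.11 -3.29] w 0.0557 j [-9.0, 14.0, -11.0, -0.0, -64.0, 11.0]
   [-0.007, 0.225, 0.869] [-0.016, 0.002, 0.0] -> [ 0.494 -0.145  0.224] yaw 182.8
   [-0.009, 0.214, 0.872] [-0.016, 0.0, 0.0] -> [ 0.456 -0.016  0.225] yaw 183.5
   [0.733, -0.0, 0.0] [0.0, 0.0, 0.0] -> [ 0.456 -0.016  0.115] yaw 183.5
t 36.8 at [ 0.5327 -0.2736  0.2224] yaw -177.95 F [ 0.46  0.11 -3.29] w 0.0557 j [-9.0, 14.0, -11.0, -0.0, -64.0, 11.0]
   [-0.024, -0.09, 0.909] [-0.013, 0.002, 0.0] -> [ 0.541 -0.137  0.226] yaw 182.6
   [-0.025, -0.099, 0.908] [-0.013, 0.0, 0.0] -> [0.55 0.   0.23] yaw 183.2
   [0.011, -0.148, 0.732] [0.0, 0.0, 0.0] -> [0.566 0.111 0.228] yaw 183.2
   [0.011, -0.148, 0.732] [0.0, 0.0, 0.0] -> [0.582 0.222 0.227] yaw 183.2
   [0.011, -0.148, 0.732] [0.0, 0.0, 0.0] -> [0.598 0.332 0.225] yaw 183.2
   [0.733, 0.0, -0.0] [0.0, 0.0, 0.0] -> [0.598 0.332 0.115] yaw 183.2
```

Full, so it goes to pocket 1, aiming about 4 mm +y for the grip offset.

{"name": "send_rows", "arguments": {"plan": [[[0,0.04,0.14],[0,0,0]],[[0,0.1,0.4],[-0.016,0,0]],[[0,0.17,0.66],[-0.016,0,0]],[[0,0.21,0.83],[-0.016,0,0]],[[0,0.225,0.88],[-0.016,0,0]]]}}

```text
time_s: 37.3
tcp_pos: [0.4936, -0.1409, 0.2231]
eef_rot: [-25.7, 89.9, 67.2]
contact_force: [-0.2, 0.3, -4.7]
gripper_width: 0.0555
```

{"name": "send_rows", "arguments": {"plan": [[[0,0.04,0.14],[0,0,0]],[[0,0.1,0.4],[-0.016,0,0]],[[0,0.17,0.66],[-0.016,0,0]],[[0,0.21,0.83],[-0.016,0,0]],[[0,0.225,0.89],[-0.016,0,0]]]}}

```text
time_s: 37.8
tcp_pos: [0.4529, -0.0076, 0.2238]
eef_rot: [-39.8, 89.8, 53.9]
contact_force: [0.7, -0.7, -4.2]
gripper_width: 0.0555
```

```bash
python3 - <<'E'
from h import *
path((rk(0,0.0035,.112),183.5))
E
```

```text
t 37.8 at [ 0.4529 -0.0076  0.2238] yaw -176.29 F [ 0.72 -0.69 -4.15] w 0.0555 j [24.0, 0.0, -28.0, -0.0, -62.0, -20.0]
   [0.745, -0.016, -0.032] [0.005, 0.003, 0.003] -> [ 0.456 -0.012  0.112] yaw 183.5
```

{"name": "send_rows", "arguments": {"plan": [[[0.1,-0.016,-0.032],[0,0,0]],[[0.3,-0.016,-0.032],[0,0,0]],[[0.5,-0.016,-0.032],[0,0,0]],[[0.68,-0.016,-0.032],[0,0,0]],[[0.745,-0.016,-0.032],[0,0,0]]]}}

```text
time_s: 38.3
tcp_pos: [0.4546, -0.0128, 0.1098]
eef_rot: [39.4, 89.9, 133.1]
contact_force: [-0.3, -0.3, -3.5]
gripper_width: 0.0555
```

```bash
python3 - <<'E'
from h import *
path((rk(0,0.0035,.0675),183.5))
E
```

```text
t 38.3 at [ 0.4546 -0.0128  0.1098] yaw -176.34 F [-0.31 -0.29 -3.48] w 0.0555 j [23.0, 8.0, -37.0, -0.0, -45.0, -19.0]
   [0.282, -0.008, 0.004] [0.004, 0.002, -0.002] -> [ 0.456 -0.012  0.068] yaw 183.5
```

{"name": "send_rows", "arguments": {"plan": [[[0.05,-0.008,0.004],[0,0,0]],[[0.12,-0.008,0.004],[0,0,0]],[[0.19,-0.008,0.004],[0,0,0]],[[0.25,-0.008,0.004],[0,0,0]],[[0.28,-0.008,0.004],[0,0,0]]]}}

```text
time_s: 38.8
tcp_pos: [0.4603, -0.0091, 0.0719]
eef_rot: [-58.3, 89.5, 35.5]
contact_force: [-11.2, 18.2, 32.4]
gripper_width: 0.0552
```

```bash
python3 - <<'E'
from h import *
weigh(2);path((rk(0,0.0035,.0665),183.5))
E
```

```text
Fz [21.95 19.13] mean 20.54
t 38.9 at [ 0.4603 -0.0091  0.0713] yaw -176.2 F [-5.43 17.22 19.13] w 0.056 j [23.0, 12.0, -39.0, -0.0, -39.0, -19.0]
   [0.032, 0.032, -0.018] [0.007, 0.006, 0.01] -> [ 0.456 -0.012  0.066] yaw 183.5
```

{"name": "send_rows", "arguments": {"plan": [[[-0.05,0,0],[0,0,0]],[[-0.12,0,0],[0,0,0]],[[-0.2,0,0],[0,0,0]],[[-0.27,0,0],[0,0,0]],[[-0.27,0,0],[0,0,0]]]}}

```text
time_s: 39.4
tcp_pos: [0.4615, -0.0091, 0.1138]
eef_rot: [-63.6, 89.2, 30.2]
contact_force: [-0.1, 0.9, -4.6]
gripper_width: 0.0555
```

```bash
python3 - <<'E'
from fit import *
weigh(1);path((rk(0,0.0035,.0675),183.5))
c=r.capture("side");W=cloud(c);save(c,"m1.png",(280,140,400,270),5)
P=W.reshape(-1,3);P=P[~np.isnan(P[:,0])]
q=sel(P,.40,.51,-.05,.02,.048,.085);print(len(q),q.min(0),q.max(0))
q=sel(P,.40,.51,-.13,-.05,.07,.095);print(len(q),q.min(0),q.max(0))
E
```

```text
Fz [-4.33] mean -4.33
t 39.5 at [ 0.4608 -0.0092  0.1128] yaw -176.21 F [-0.79  0.17 -4.33] w 0.0556 j [23.0, 8.0, -36.0, -0.0, -45.0, -19.0]
   [0.302, 0.038, -0.018] [0.007, 0.007, 0.013] -> [ 0.456 -0.012  0.068] yaw 183.5
60 [ 0.43461287 -0.02042354  0.06112102] [0.4839756  0.0112375  0.08480344]
1 [ 0.45696779 -0.10208471  0.0839726 ] [ 0.45696779 -0.10208471  0.0839726 ]
```

View pics/m1.png

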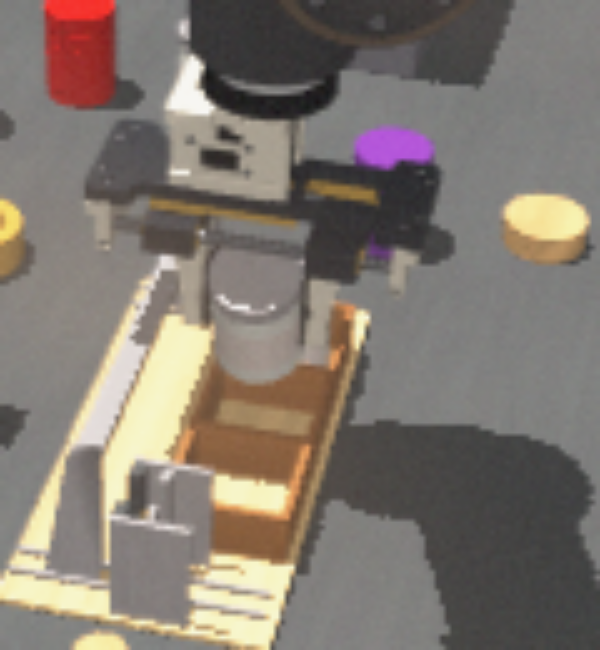

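```bash
python3 - <<'E'
from fit import *
from scipy.optimize import least_squares
c=r.capture("side");W=cloud(c);P=W.reshape(-1,3);P=P[~np.isnan(P[:,0])]
for z0,z1 in((.056,.07),(.07,.085),(.085,.1),(.1,.12)):
    q=sel(P,.43,.49,-.05,.02,z0,z1)
    f=least_squares(lambda p:np.hypot(q[:,0]-p[0],q[:,1]-p[1])-.028,[.459,-.015],loss="soft_l1",f_scale=.001)
    print(z0,len(q),f.x.round(4),np.abs(f.fun).mean().round(4))
# references: pocket inner walls side view
a=np.radians(3.55);d=P[:,:2]-O; L=np.c_[d[:,0]*np.cos(a)+d[:,1]*np.sin(a),-d[:,0]*np.sin(a)+d[:,1]*np.cos(a),P[:,2]]
w=sel(L,-.03,.03,.02,.12,.036,.045);h=np.histogram(w[:,1],np.arange(.02,.12,.002));print([(round(float(e),3),int(k)) for e,k in zip(h[1],h[0]) if k])
w=sel(L,-.05,.05,.04,.1,.036,.045);h=np.histogram(w[:,0],np.arange(-.05,.05,.002));print([(round(float(e),3),int(k)) for e,k in zip(h[1],h[0]) if k])
E
```

```text
0.056 18 [ 0.4617 -0.024 ] 0.0008
0.07 47 [ 0.4621 -0.0192] 0.0016
0.085 52 [ 0.4607 -0.014 ] 0.0018
0.1 64 [ 0.4604 -0.0085] 0.0015
[(0.028, 1), (0.032, 5), (0.034, 9), (0.036, 14), (0.038, 18), (0.04, 6), (0.102, 2), (0.104, 3), (0.106, 11), (0.108, 10), (0.11, 5), (0.112, 1)]
[(-0.04, 7), (-0.038, 9), (-0.036, 11), (-0.034, 3), (-0.028, 1), (-0.002, 1), (0.0, 1), (0.016, 1), (0.018, 1), (0.022, 1), (0.032, 6), (0.034, 5), (0.036, 5)]
```

The tin has swung about 17° in the grip during the transit. I'll set it upright on the table and regrip it centred at 60 N, then carry it more slowly.

{"name": "send_rows", "arguments": {"plan": [[[-0.15,0,0],[0,0,0]],[[-0.35,0,0],[0,0,0]],[[-0.55,0,0],[0,0,0]],[[-0.7,0,0],[0,0,0]],[[-0.73,0,0],[0,0,0]]], "force": 60}}

```text
time_s: 40.05
tcp_pos: [0.4602, -0.0098, 0.2231]
eef_rot: [-62.9, 89.3, 30.9]
contact_force: [0.6, 0.9, -3.3]
gripper_width: 0.0552
```

```bash
python3 - <<'E'
from h import *
path(([.60,-.195,.225],184),([.60,-.195,.11],184),([.60,-.195,.062],184))
E
```

```text
t 40.0 at [ 0.4602 -0.0098  0.2231] yaw -176.2 F [ 0.64  0.86 -3.25] w 0.0552 j [23.0, 0.0, -28.0, -0.0, -61.0, -19.0]
   [-0.005, -0.424, -0.647] [-0.002, 0.007, 0.015] -> [ 0.53  -0.102  0.224] yaw 183.9
   [-0.006, -0.423, -0.647] [-0.002, 0.0, 0.0] -> [ 0.6   -0.195  0.225] yaw 184.0
   [0.767, 0.0, -0.0] [0.0, 0.0, 0.0] -> [ 0.6   -0.195  0.11 ] yaw 184.0
   [0.32, 0.0, -0.0] [0.0, 0.0, 0.0] -> [ 0.6   -0.195  0.062] yaw 184.0
```

{"name": "send_rows", "arguments": {"plan": [[[0,-0.06,-0.1],[0,0,0.015]],[[0,-0.17,-0.26],[0,0,0.015]],[[0,-0.28,-0.43],[0,0,0.015]],[[0,-0.38,-0.58],[0,0,0.015]],[[0,-0.424,-0.647],[0,0,0.015]]]}}

```text
time_s: 40.55
tcp_pos: [0.5304, -0.104, 0.2209]
eef_rot: [32.1, 89.6, 125.8]
contact_force: [-0.9, 0.2, -4.2]
gripper_width: 0.0551
```

{"name": "send_rows", "arguments": {"plan": [[[0,-0.06,-0.1],[0,0,0]],[[0,-0.17,-0.26],[0,0,0]],[[0,-0.28,-0.43],[0,0,0]],[[0,-0.38,-0.58],[0,0,0]],[[0,-0.424,-0.647],[0,0,0]]]}}

```text
time_s: 41.05
tcp_pos: [0.6005, -0.198, 0.2177]
eef_rot: [45.9, 89.5, 139.6]
contact_force: [-0.4, 0.9, -4.4]
gripper_width: 0.0552
```

{"name": "send_rows", "arguments": {"plan": [[[0.1,0,0],[0,0,0]],[[0.3,0,0],[0,0,0]],[[0.5,0,0],[0,0,0]],[[0.68,0,0],[0,0,0]],[[0.76,0,0],[0,0,0]]]}}

```text
time_s: 41.55
tcp_pos: [0.5972, -0.1965, 0.0998]
eef_rot: [58.3, 89.2, 151.9]
contact_force: [-0.4, -1.1, -3.7]
gripper_width: 0.0549
```

```bash
python3 - <<'E'
from h import *
path(([.60,-.195,.064],184))
E
```

```text
t 41.5 at [ 0.5972 -0.1965  0.0998] yaw -176.39 F [-0.35 -1.07 -3.69] w 0.0549 j [-1.0, 24.0, -15.0, -0.0, -52.0, 5.0]
   [0.238, -0.022, 0.007] [-0.009, 0.01, -0.015] -> [ 0.6   -0.195  0.064] yaw 184.0
```

{"name": "send_rows", "arguments": {"plan": [[[0.06,-0.01,0],[0,0.01,-0.015]],[[0.12,-0.02,0],[0,0.01,-0.015]],[[0.18,-0.02,0],[0,0.01,-0.015]],[[0.22,-0.02,0],[0,0.01,-0.015]],[[0.24,-0.02,0],[0,0.01,-0.015]]]}}

```text
time_s: 42.05
tcp_pos: [0.5998, -0.1961, 0.0634]
eef_rot: [119.6, 90.0, -146.8]
contact_force: [0.5, -0.4, -2.9]
gripper_width: 0.0554
```

{"name": "send_rows", "arguments": {"plan": [[[0,0,0],[0,0,0]],[[0,0,0],[0,0,0]],[[0,0,0],[0,0,0]],[[0,0,0],[0,0,0]],[[0,0,0],[0,0,0]]], "jaw": 0.64}}

```text
time_s: 42.55
tcp_pos: [0.6001, -0.1961, 0.0638]
eef_rot: [-149.5, 90.0, -55.9]
contact_force: [-0.8, 0.4, 0.8]
gripper_width: 0.0716
```

```bash
python3 - <<'E'
from tins import *
from scipy.optimize import least_squares
c=r.capture("side");W=cloud(c);P=W.reshape(-1,3);P=P[~np.isnan(P[:,0])]
for z0,z1 in((.02,.035),(.035,.05),(.05,.065),(.065,.085)):
    q=sel(P,.56,.635,-.24,-.15,z0,z1)
    if len(q)<8: continue
    f=least_squares(lambda p:np.hypot(q[:,0]-p[0],q[:,1]-p[1])-.028,[.60,-.195],loss="soft_l1",f_scale=.001)
    print(z0,len(q),f.x.round(4),np.abs(f.fun).mean().round(4))
path();tins()
E
```

```text
0.02 43 [ 0.6007 -0.2117] 0.0015
0.035 54 [ 0.6008 -0.2121] 0.0017
0.05 54 [ 0.6008 -0.2122] 0.0018
0.065 158 [ 0.6005 -0.2111] 0.007
t 42.6 at [ 0.6    -0.1961  0.0638] yaw -176.38 F [-0.12  0.16  0.03] w 0.0719 j [-0.0, 26.0, -17.0, 0.0, -47.0, 4.0]
top 0.88 [ 0.6034 -0.3893] [ 0.6028 -0.3885  0.0776] 0.028 [184. 177. 172.]
top 0.66 [ 0.713  -0.3934] [ 0.7096 -0.3952  0.0775] 0.0258 [188.  40.  34.]
top 0.56 [0.6034 0.2609] [0.603  0.2615 0.0818] 0.028 [204. 198. 193.]
top 0.55 [ 0.4341 -0.263 ] [ 0.4343 -0.2632  0.0779] 0.0268 [166.  89. 185.]
top 0.5 [ 0.5784 -0.2013] [ 0.5871 -0.2084  0.0817] 0.0267 [118. 112. 108.]
side 0.81 [ 0.5784 -0.1505] [ 0.5969 -0.2048  0.0806] 0.0911 [156. 148. 143.]
side 0.78 [0.6039 0.2633] [0.6029 0.2644 0.083 ] 0.0288 [197. 191. 186.]
side 0.7 [ 0.4349 -0.265 ] [ 0.4323 -0.2631  0.0792] 0.0287 [125.  68. 147.]
side 0.63 [ 0.4613 -0.0875] [ 0.4597 -0.0865  0.0853] 0.0301 [161. 152. 147.]
```

{"name": "send_rows", "arguments": {"plan": [[[0.01,0,-0.03],[0,0,0]],[[0.02,0,-0.07],[0,0,0]],[[0.025,0,-0.097],[0,0,0]],[[0.025,0,-0.097],[0,0,0]],[[0.025,0,-0.097],[0,0,0]]]}}

```text
time_s: 43.3
tcp_pos: [0.6006, -0.2109, 0.0595]
eef_rot: [115.3, 90.0, -151.1]
contact_force: [-0.4, 0.0, 0.3]
gripper_width: 0.0717
```

{"name": "send_rows", "arguments": {"plan": [[[0,0,0],[0,0,0]],[[0,0,0],[0,0,0]],[[0,0,0],[0,0,0]],[[0,0,0],[0,0,0]],[[0,0,0],[0,0,0]]], "jaw": -1, "force": 60}}

```text
time_s: 43.8
tcp_pos: [0.6006, -0.2108, 0.0596]
eef_rot: [114.7, 90.0, -151.7]
contact_force: [-1.1, 0.2, 0.4]
gripper_width: 0.0553
```

{"name": "send_rows", "arguments": {"plan": [[[-0.05,0,0],[0,0,0]],[[-0.15,0,0],[0,0,0]],[[-0.3,0,0],[0,0,0]],[[-0.45,0,0],[0,0,0]],[[-0.55,0,0],[0,0,0]]]}}

```text
time_s: 44.3
tcp_pos: [0.6008, -0.2108, 0.1437]
eef_rot: [-154.4, 90.0, -60.8]
contact_force: [0.6, -0.2, -4.1]
gripper_width: 0.0554
```

```bash
cat >> fit.py <<'E'
from scipy.optimize import least_squares
def held(zs=(-.055,-.035,-.02)):
    s=r.get_state();t=np.array(s["tcp_pos"])
    P=cloud(r.capture("side")).reshape(-1,3);P=P[~np.isnan(P[:,0])]
    for z0,z1 in zip(zs[:-1],zs[1:]):
        q=sel(P,t[0]-.031,t[0]+.031,t[1]-.05,t[1]+.05,t[2]+z0,t[2]+z1)
        if len(q)<8: print("few");continue
        f=least_squares(lambda p:np.hypot(q[:,0]-p[0],q[:,1]-p[1])-.028,t[:2]+[0,-.004],loss="soft_l1",f_scale=.001)
        print("held dz",z0,len(q),"centre-tcp",(f.x-t[:2]).round(4),np.abs(f.fun).mean().round(4))
E
python3 - <<'E'
from fit import *
held();held();path((rk(0,0,.225),183.5))
E
```

```text
held dz -0.055 80 centre-tcp [ 0.0003 -0.0011] 0.0012
held dz -0.035 59 centre-tcp [ 0.0004 -0.001 ] 0.0015
held dz -0.055 75 centre-tcp [ 0.0003 -0.0013] 0.0016
held dz -0.035 59 centre-tcp [ 0.0002 -0.0011] 0.0014
t 44.4 at [ 0.6018 -0.2109  0.1446] yaw -176.4 F [ 0.25 -0.35 -4.17] w 0.0551 j [-2.0, 21.0, -12.0, 0.0, -56.0, 5.0]
   [-0.27, 0.443, 0.68] [0.001, -0.001, 0.004] -> [ 0.529 -0.113  0.185] yaw 183.6
   [-0.268, 0.445, 0.68] [0.001, 0.0, 0.0] -> [ 0.456 -0.015  0.225] yaw 183.5
```

{"name": "send_rows", "arguments": {"plan": [[[-0.08,0,0],[0,0,0]],[[-0.22,0,0],[0,0,0]],[[-0.38,0.02,0.03],[0,0,0]],[[-0.5,0.06,0.09],[0,0,0]],[[-0.54,0.12,0.18],[0,0,0]]]}}

```text
time_s: 44.9
tcp_pos: [0.5823, -0.1851, 0.227]
eef_rot: [-107.5, 89.7, -13.9]
contact_force: [0.0, 0.3, -4.2]
gripper_width: 0.0554
```

{"name": "send_rows", "arguments": {"plan": [[[0,0.08,0.12],[0,0,0]],[[0,0.17,0.26],[0,0,0]],[[0,0.26,0.4],[0,0,0]],[[0,0.35,0.54],[0,0,0]],[[0,0.44,0.68],[0,0,0]]]}}

```text
time_s: 45.4
tcp_pos: [0.5081, -0.0863, 0.2254]
eef_rot: [-112.1, 89.8, -18.5]
contact_force: [0.5, 0.6, -3.7]
gripper_width: 0.0553
```

{"name": "send_rows", "arguments": {"plan": [[[0,0.09,0.14],[0,0,0]],[[0,0.17,0.26],[0,0,0]],[[0,0.24,0.36],[0,0,0]],[[0,0.29,0.43],[0,0,0]],[[0,0.32,0.49],[0,0,0]]]}}

```text
time_s: 45.9
tcp_pos: [0.4544, -0.0153, 0.2247]
eef_rot: [-119.0, 89.9, -25.4]
contact_force: [-0.3, 0.4, -4.3]
gripper_width: 0.0555
```

```bash
python3 - <<'E'
from fit import *
held();path((rk(0,0.001,.112),183.5),(rk(0,0.001,.069),183.5))
E
```

```text
held dz -0.055 108 centre-tcp [ 0.0008 -0.0013] 0.0011
held dz -0.035 84 centre-tcp [-0.0002 -0.001 ] 0.0012
t 46.0 at [ 0.4543 -0.0147  0.2249] yaw -176.43 F [-0.83  1.19 -4.55] w 0.0555 j [23.0, 0.0, -28.0, 0.0, -62.0, -20.0]
   [0.753, -0.009, 0.001] [0.002, -0.001, 0.003] -> [ 0.456 -0.015  0.112] yaw 183.5
   [0.287, 0.0, 0.0] [0.0, 0.0, 0.0] -> [ 0.456 -0.015  0.069] yaw 183.5
```

Upright and centred. Lower it.

{"name": "send_rows", "arguments": {"plan": [[[0.1,-0.01,0],[0,0,0]],[[0.3,-0.01,0],[0,0,0]],[[0.5,-0.01,0],[0,0,0]],[[0.68,-0.01,0],[0,0,0]],[[0.75,-0.01,0],[0,0,0]]]}}

```text
time_s: 46.45
tcp_pos: [0.4546, -0.0153, 0.1099]
eef_rot: [136.1, 89.9, -130.4]
contact_force: [-0.2, -0.4, -4.3]
gripper_width: 0.0551
```

```bash
python3 - <<'E'
from fit import *
path((rk(0,0.001,.0685),183.5))
E
```

```text
t 46.5 at [ 0.4546 -0.0153  0.1099] yaw -176.47 F [-0.18 -0.36 -4.31] w 0.0551 j [23.0, 8.0, -37.0, 0.0, -45.0, -20.0]
   [0.276, -0.01, 0.005] [0.001, -0.002, -0.002] -> [ 0.456 -0.015  0.068] yaw 183.5
```

{"name": "send_rows", "arguments": {"plan": [[[0.05,-0.01,0.004],[0,0,0]],[[0.12,-0.01,0.004],[0,0,0]],[[0.19,-0.01,0.004],[0,0,0]],[[0.25,-0.01,0.004],[0,0,0]],[[0.275,-0.01,0.004],[0,0,0]]]}}

```text
time_s: 46.95
tcp_pos: [0.4557, -0.0148, 0.0679]
eef_rot: [130.1, 89.8, -136.3]
contact_force: [-0.1, -0.4, -2.7]
gripper_width: 0.0552
```

```bash
python3 - <<'E'
from fit import *
weigh(2);path((rk(0,0.001,.0665),183.5))
E
```

```text
Fz [-4.45 -3.87] mean -4.16
t 47.0 at [ 0.4558 -0.0148  0.0683] yaw -176.47 F [-0.05  0.12 -3.87] w 0.0553 j [23.0, 12.0, -39.0, 0.0, -39.0, -20.0]
   [0.012, -0.001, 0.002] [0.001, -0.003, -0.003] -> [ 0.456 -0.015  0.066] yaw 183.5
```

{"name": "send_rows", "arguments": {"plan": [[[0.01,0,0],[0,0,0]],[[0.016,0,0],[0,0,0]],[[0.016,0,0],[0,0,0]],[[0.016,0,0],[0,0,0]],[[0.016,0,0],[0,0,0]]]}}

```text
time_s: 47.55
tcp_pos: [0.4559, -0.0148, 0.0661]
eef_rot: [133.8, 89.8, -132.7]
contact_force: [0.0, -0.2, -3.5]
gripper_width: 0.055
```

{"name": "send_rows", "arguments": {"plan": [[[0,0,0],[0,0,0]],[[0,0,0],[0,0,0]],[[0,0,0],[0,0,0]],[[-0.05,0,0],[0,0,0]],[[-0.1,0,0],[0,0,0]]], "jaw": 0.54}}

```text
time_s: 48.05
tcp_pos: [0.456, -0.0147, 0.0817]
eef_rot: [134.8, 89.8, -131.7]
contact_force: [0.2, 1.2, -0.3]
gripper_width: 0.0676
```

{"name": "send_rows", "arguments": {"plan": [[[-0.2,0,0],[0,0,0]],[[-0.5,0,0],[0,0,0]],[[-0.8,0,0],[0,0,0]],[[-1,0,0],[0,0,0]],[[-1,0,0],[0,0,0]]]}}

```text
time_s: 48.55
tcp_pos: [0.4587, -0.0139, 0.2372]
eef_rot: [-93.0, 89.6, 0.5]
contact_force: [0.8, 1.0, -1.4]
gripper_width: 0.0674
```

```bash
python3 - <<'E'
from tins import *
path(([.603,-.389,.21],182),([.603,-.389,.058],182))
tins()
E
```

```text
t 48.5 at [ 0.4587 -0.0139  0.2372] yaw -176.42 F [ 0.8   1.05 -1.41] w 0.0674 j [23.0, -0.0, -26.0, 0.0, -63.0, -20.0]
   [0.063, -0.268, -0.852] [0.012, -0.0, 0.009] -> [ 0.507 -0.139  0.228] yaw 183.1
   [0.06, -0.276, -0.849] [0.012, 0.0, 0.0] -> [ 0.555 -0.264  0.219] yaw 182.5
   [0.06, -0.284, -0.847] [0.012, 0.0, 0.0] -> [ 0.603 -0.389  0.21 ] yaw 182.0
   [0.507, 0.0, -0.0] [0.0, 0.0, 0.0] -> [ 0.603 -0.389  0.134] yaw 182.0
   [0.507, 0.0, -0.0] [0.0, 0.0, 0.0] -> [ 0.603 -0.389  0.058] yaw 182.0
top 0.93 [ 0.6031 -0.3895] [ 0.6031 -0.3898  0.0773] 0.0285 [174. 168. 162.]
top 0.71 [ 0.4614 -0.0888] [ 0.462  -0.0895  0.0841] 0.0274 [242. 237. 233.]
top 0.67 [ 0.4342 -0.2638] [ 0.4336 -0.2632  0.0776] 0.0274 [168.  92. 187.]
top 0.61 [ 0.7144 -0.3926] [ 0.7136 -0.3928  0.0774] 0.0274 [185.  41.  35.]
top 0.4 [0.4506 0.1046] [0.4505 0.1045 0.6165] 0.004 [227. 218. 211.]
side 0.98 [0.6034 0.2633] [0.6034 0.2647 0.0832] 0.0286 [183. 177. 172.]
side 0.79 [ 0.4477 -0.0663] [ 0.4582 -0.0843  0.0855] 0.051 [184. 177. 173.]
side 0.77 [ 0.426  -0.1499] [ 0.4308 -0.258   0.082 ] 0.1437 [117.  64. 139.]
side 0.75 [ 0.4564 -0.0134] [ 0.4553 -0.0127  0.0851] 0.0289 [143. 133. 128.]
side 0.69 [ 0.6328 -0.1882] [ 0.7082 -0.356   0.0935] 0.2388 [166.  50.  47.]
side 0.46 [ 0.5354 -0.1904] [ 0.5722 -0.3324  0.1086] 0.2177 [155. 149. 144.]
```

Both tins in the rack are upright (tops at 0.085). Tin D next.

{"name": "send_rows", "arguments": {"plan": [[[0.06,-0.27,-0.85],[0.012,0,0.009]],[[0.06,-0.27,-0.85],[0.012,0,0.009]],[[0.06,-0.27,-0.85],[0.012,0,0.009]],[[0.06,-0.27,-0.85],[0.012,0,0.009]],[[0.06,-0.27,-0.85],[0.012,0,0.009]]], "jaw": 0.64}}

```text
time_s: 49.25
tcp_pos: [0.5031, -0.1401, 0.2205]
eef_rot: [98.8, 89.2, -168.3]
contact_force: [0.1, -0.1, 0.0]
gripper_width: 0.0715
```

{"name": "send_rows", "arguments": {"plan": [[[0.06,-0.28,-0.85],[0.012,0,0]],[[0.06,-0.28,-0.85],[0.012,0,0]],[[0.06,-0.28,-0.85],[0.012,0,0]],[[0.06,-0.28,-0.85],[0.012,0,0]],[[0.06,-0.28,-0.85],[0.012,0,0]]]}}

```text
time_s: 49.75
tcp_pos: [0.5508, -0.2649, 0.2101]
eef_rot: [95.7, 89.1, -172.0]
contact_force: [-0.5, -0.1, -0.1]
gripper_width: 0.0716
```

{"name": "send_rows", "arguments": {"plan": [[[0.06,-0.28,-0.85],[0.012,0,0]],[[0.06,-0.28,-0.85],[0.012,0,0]],[[0.06,-0.28,-0.85],[0.012,0,0]],[[0.06,-0.28,-0.85],[0.012,0,0]],[[0.06,-0.28,-0.85],[0.012,0,0]]]}}

```text
time_s: 50.25
tcp_pos: [0.5976, -0.3895, 0.2001]
eef_rot: [93.4, 89.0, -174.8]
contact_force: [-1.2, -0.5, 0.7]
gripper_width: 0.0718
```

```bash
python3 - <<'E'
from h import *
path(([.603,-.3895,.110],182),([.603,-.3895,.059],182))
E
```

```text
t 50.2 at [ 0.5976 -0.3895  0.2001] yaw -178.24 F [-1.17 -0.53  0.69] w 0.0718 j [-17.0, 26.0, 3.0, 0.0, -68.0, 19.0]
   [0.6, -0.046, -0.001] [-0.005, -0.001, -0.021] -> [ 0.603 -0.39   0.11 ] yaw 182.0
   [0.34, 0.0, -0.0] [0.0, 0.0, 0.0] -> [ 0.603 -0.39   0.059] yaw 182.0
```

{"name": "send_rows", "arguments": {"plan": [[[0.15,-0.046,0],[0,0,-0.021]],[[0.35,-0.046,0],[0,0,-0.021]],[[0.55,-0.046,0],[0,0,-0.021]],[[0.6,-0.046,0],[0,0,-0.021]],[[0.6,-0.046,0],[0,0,-0.021]]]}}

```text
time_s: 50.75
tcp_pos: [0.6026, -0.3877, 0.1098]
eef_rot: [100.7, 89.9, -167.5]
contact_force: [-0.1, 0.8, 0.3]
gripper_width: 0.0719
```

```bash
python3 - <<'E'
from h import *
path(([.603,-.3895,.059],182))
E
```

```text
t 50.8 at [ 0.6026 -0.3877  0.1098] yaw -178.14 F [-0.14  0.77  0.31] w 0.0719 j [-17.0, 30.0, -3.0, 0.0, -57.0, 19.0]
   [0.339, -0.003, -0.012] [-0.003, -0.0, -0.003] -> [ 0.603 -0.39   0.059] yaw 182.0
```

{"name": "send_rows", "arguments": {"plan": [[[0.08,0,-0.012],[0,0,0]],[[0.18,0,-0.015],[0,0,0]],[[0.28,0,-0.015],[0,0,0]],[[0.338,0,-0.015],[0,0,0]],[[0.338,0,-0.015],[0,0,0]]]}}

```text
time_s: 51.25
tcp_pos: [0.6014, -0.3896, 0.0568]
eef_rot: [79.1, 89.7, 170.9]
contact_force: [-0.2, -0.4, -0.6]
gripper_width: 0.0718
```

{"name": "send_rows", "arguments": {"plan": [[[0,0,0],[0,0,0]],[[0,0,0],[0,0,0]],[[0,0,0],[0,0,0]],[[0,0,0],[0,0,0]],[[0,0,0],[0,0,0]]], "jaw": -1, "force": 60}}

```text
time_s: 51.75
tcp_pos: [0.6015, -0.3897, 0.0572]
eef_rot: [80.3, 89.7, 172.1]
contact_force: [-0.3, 0.1, 1.3]
gripper_width: 0.0554
```

{"name": "send_rows", "arguments": {"plan": [[[-0.1,0,0],[0,0,0]],[[-0.3,0,0],[0,0,0]],[[-0.55,0,0],[0,0,0]],[[-0.8,0,0],[0,0,0]],[[-1,0,0],[0,0,0]]]}}

```text
time_s: 52.25
tcp_pos: [0.6026, -0.3901, 0.2114]
eef_rot: [113.2, 89.9, -155.0]
contact_force: [-0.0, 0.2, -0.6]
gripper_width: 0.0554
```

{"name": "send_rows", "arguments": {"plan": [[[-0.08,0,0],[0,0,0]],[[-0.08,0,0],[0,0,0]],[[-0.08,0,0],[0,0,0]],[[-0.08,0,0],[0,0,0]],[[-0.08,0,0],[0,0,0]]]}}

```text
time_s: 52.75
tcp_pos: [0.602, -0.3898, 0.2214]
eef_rot: [85.0, 89.7, 176.8]
contact_force: [0.6, 0.4, -1.2]
gripper_width: 0.0554
```

```bash
python3 - <<'E'
from fit import *
weigh(6);held()
path((rk(0,.0715,.225),183.5))
path(([.59,-.2,.225],183),([.58,.03,.225],183),(ty(.036,.225),183.2),(ty(.036,.115),183.2))
E
```

```text
Fz [-1.45 -1.1  -1.18 -1.01 -0.99 -1.81] mean -1.26
held dz -0.055 73 centre-tcp [-0.     -0.0029] 0.0015
held dz -0.035 61 centre-tcp [-0.0001 -0.002 ] 0.0016
t 53.1 at [ 0.6026 -0.3901  0.2231] yaw -178.15 F [-0.56  0.28 -1.22] w 0.0555 j [-17.0, 25.0, 5.0, 0.0, -70.0, 19.0]
   [-0.003, 0.228, 0.751] [-0.009, -0.001, -0.003] -> [ 0.565 -0.279  0.224] yaw 182.3
   [-0.003, 0.222, 0.753] [-0.009, 0.0, 0.0] -> [ 0.527 -0.167  0.224] yaw 182.7
   [-0.003, 0.217, 0.754] [-0.009, 0.0, 0.0] -> [ 0.489 -0.056  0.225] yaw 183.1
   [-0.003, 0.211, 0.756] [-0.009, 0.0, 0.0] -> [0.452 0.056 0.225] yaw 183.5
t 53.1 at [ 0.6026 -0.3901  0.2231] yaw -178.15 F [-0.56  0.28 -1.22] w 0.0555 j [-17.0, 25.0, 5.0, 0.0, -70.0, 19.0]
   [-0.007, 0.022, 0.635] [-0.013, -0.001, -0.003] -> [ 0.596 -0.295  0.224] yaw 182.4
   [-0.006, 0.015, 0.635] [-0.013, 0.0, 0.0] -> [ 0.59  -0.2    0.225] yaw 183.0
   [0.0, -0.007, 0.767] [0.0, 0.0, 0.0] -> [ 0.585 -0.085  0.225] yaw 183.0
   [0.0, -0.007, 0.767] [0.0, 0.0, 0.0] -> [0.58  0.03  0.225] yaw 183.0
   [0.0, -0.075, 0.669] [-0.001, 0.0, 0.0] -> [0.586 0.131 0.225] yaw 183.1
   [0.0, -0.076, 0.669] [-0.001, 0.0, 0.0] -> [0.592 0.232 0.225] yaw 183.1
   [0.0, -0.077, 0.669] [-0.001, 0.0, 0.0] -> [0.598 0.332 0.225] yaw 183.2
   [0.733, 0.0, -0.0] [0.0, 0.0, 0.0] -> [0.598 0.332 0.115] yaw 183.2
```

Empty, so it goes to the tray's other place.

{"name": "send_rows", "arguments": {"plan": [[[0,0,0.1],[0,0,0]],[[0,0,0.25],[0,0,0]],[[0,0.02,0.45],[0,0,0]],[[0,0.02,0.7],[0,0,0]],[[0,0.02,0.95],[0,0,0]]]}}

```text
time_s: 53.6
tcp_pos: [0.5946, -0.2461, 0.2231]
eef_rot: [108.1, 89.9, -160.0]
contact_force: [0.1, -0.5, -0.5]
gripper_width: 0.0551
```

{"name": "send_rows", "arguments": {"plan": [[[0,0,0.2],[0,0,0]],[[0,0,0.4],[0,0,0]],[[0,0,0.6],[0,0,0]],[[0,0,0.8],[0,0,0]],[[0,0,1],[0,0,0]]]}}

```text
time_s: 54.1
tcp_pos: [0.5894, -0.0944, 0.2233]
eef_rot: [107.8, 89.9, -160.3]
contact_force: [-0.5, 0.3, -0.4]
gripper_width: 0.0554
```

{"name": "send_rows", "arguments": {"plan": [[[0,0,0.2],[0,0,0]],[[0,0,0.4],[0,0,0]],[[0,0,0.6],[0,0,0]],[[0,0,0.8],[0,0,0]],[[0,0,1],[0,0,0]]]}}

```text
time_s: 54.6
tcp_pos: [0.584, 0.0573, 0.2236]
eef_rot: [93.3, 90.0, -174.9]
contact_force: [-0.2, 0.5, 0.4]
gripper_width: 0.0552
```

{"name": "send_rows", "arguments": {"plan": [[[0,0,0.2],[0,0,0]],[[0,0,0.4],[0,0,0]],[[0,0,0.6],[0,0,0]],[[0,0,0.8],[0,0,0]],[[0,0,1],[0,0,0]]]}}

```text
time_s: 55.1
tcp_pos: [0.5783, 0.2089, 0.2239]
eef_rot: [38.8, 90.0, 130.7]
contact_force: [0.5, -0.2, 0.1]
gripper_width: 0.0557
```

```bash
python3 - <<'E'
from fit import *
path((ty(.037,.225),183.2),(ty(.037,.115),183.2),(ty(.037,.064),183.2))
E
```

```text
t 55.1 at [0.5783 0.2089 0.2239] yaw -178.11 F [ 0.53 -0.16  0.13] w 0.0557 j [38.0, 16.0, -9.0, -0.0, -65.0, -36.0]
   [-0.007, -0.158, 0.826] [-0.029, 0.0, -0.0] -> [0.598 0.333 0.225] yaw 183.2
   [0.733, 0.0, -0.0] [0.0, 0.0, 0.0] -> [0.598 0.333 0.115] yaw 183.2
   [0.34, 0.0, -0.0] [0.0, 0.0, 0.0] -> [0.598 0.333 0.064] yaw 183.2
```

{"name": "send_rows", "arguments": {"plan": [[[0,-0.05,0.2],[0,0,0]],[[0,-0.1,0.4],[-0.029,0,0]],[[0,-0.15,0.6],[-0.029,0,0]],[[0,-0.158,0.77],[-0.029,0,0]],[[0,-0.158,0.83],[-0.029,0,0]]]}}

```text
time_s: 55.6
tcp_pos: [0.5972, 0.3367, 0.2234]
eef_rot: [61.6, 90.0, 154.9]
contact_force: [-0.6, 0.6, -1.5]
gripper_width: 0.0552
```

{"name": "send_rows", "arguments": {"plan": [[[0.1,0,0],[0,0,0]],[[0.3,0,0],[0,0,0]],[[0.5,0,0],[0,0,0]],[[0.68,0,0],[0,0,0]],[[0.74,0,0],[0,0,0]]]}}

```text
time_s: 56.1
tcp_pos: [0.5951, 0.3343, 0.1084]
eef_rot: [116.7, 89.6, -150.1]
contact_force: [-1.1, 0.1, -0.6]
gripper_width: 0.0554
```

```bash
python3 - <<'E'
from fit import *
held();path((ty(.037,.0625),183.2))
E
```

```text
held dz -0.055 117 centre-tcp [ 0.0007 -0.0024] 0.0008
held dz -0.035 92 centre-tcp [ 0.0006 -0.0022] 0.0008
t 56.1 at [0.5954 0.3346 0.1086] yaw -176.79 F [-0.98 -0.68 -2.13] w 0.055 j [46.0, 27.0, -7.0, -0.0, -56.0, -42.0]
   [0.307, -0.018, -0.008] [0.0, -0.004, -0.007] -> [0.598 0.333 0.062] yaw 183.2
```

{"name": "send_rows", "arguments": {"plan": [[[0.06,-0.018,-0.008],[0,0,0]],[[0.14,-0.018,-0.008],[0,0,0]],[[0.22,-0.018,-0.008],[0,0,0]],[[0.28,-0.018,-0.008],[0,0,0]],[[0.308,-0.018,-0.008],[0,0,0]]]}}

```text
time_s: 56.65
tcp_pos: [0.5975, 0.3331, 0.0612]
eef_rot: [119.9, 89.6, -146.9]
contact_force: [-2.1, -0.5, 7.9]
gripper_width: 0.055
```

{"name": "send_rows", "arguments": {"plan": [[[0,0,0],[0,0,0]],[[0,0,0],[0,0,0]],[[0,0,0],[0,0,0]],[[-0.05,0,0],[0,0,0]],[[-0.1,0,0],[0,0,0]]], "jaw": 0.64}}

```text
time_s: 57.15
tcp_pos: [0.5977, 0.3332, 0.0769]
eef_rot: [120.6, 89.6, -146.2]
contact_force: [-0.5, -0.2, -0.3]
gripper_width: 0.0714
```

{"name": "send_rows", "arguments": {"plan": [[[-0.3,0,0],[0,0,0]],[[-0.6,0,0],[0,0,0]],[[-0.9,0,0],[0,0,0]],[[-1,0,0],[0,0,0]],[[-1,0,0],[0,0,0]]]}}

```text
time_s: 57.65
tcp_pos: [0.5999, 0.3348, 0.2318]
eef_rot: [7.9, 90.0, 101.1]
contact_force: [0.3, -0.2, -0.1]
gripper_width: 0.0717
```

```bash
python3 - <<'E'
from tins import *
for n in("top","side"):
    P=cloud(r.capture(n)).reshape(-1,3);P=P[~np.isnan(P[:,0])]
    k=sel(P,.5,.57,-.17,-.09,.126,.14);print("knob",k.mean(0),len(k))
    for zz in((.074,.09),): 
        for y0 in(.21,.30):
            q=sel(P,.56,.64,y0,y0+.085,*zz);print(n,len(q),q.mean(0))
path(([.5335,-.133,.225],183.5),([.5335,-.133,.122],183.5))
E
```

```text
knob [ 0.53402375 -0.13400111  0.13373617] 66
top 362 [0.60299198 0.26189558 0.08115106]
top 356 [0.59704226 0.33048879 0.08115475]
knob [ 0.53259128 -0.13112736  0.13298952] 31
side 304 [0.60207434 0.26657717 0.0821774 ]
side 354 [0.59565044 0.3350973  0.08193747]
t 57.8 at [0.5983 0.3338 0.2273] yaw -176.8 F [-0.89 -0.67 -0.84] w 0.0714 j [45.0, 22.0, 1.0, -0.0, -69.0, -42.0]
   [0.007, 0.151, -0.771] [-0.002, -0.003, -0.007] -> [0.582 0.217 0.227] yaw 183.3
   [0.004, 0.152, -0.771] [-0.002, 0.0, 0.0] -> [0.566 0.1   0.226] yaw 183.4
   [0.004, 0.153, -0.77] [-0.002, 0.0, 0.0] -> [ 0.55  -0.016  0.226] yaw 183.4
   [0.004, 0.154, -0.77] [-0.002, 0.0, 0.0] -> [ 0.534 -0.133  0.225] yaw 183.5
   [0.687, 0.0, 0.0] [0.0, 0.0, 0.0] -> [ 0.534 -0.133  0.122] yaw 183.5
```

All four tins are sorted. On to the knob.

{"name": "send_rows", "arguments": {"plan": [[[0,0.15,-0.77],[0,0,-0.007]],[[0,0.15,-0.77],[0,0,-0.007]],[[0,0.15,-0.77],[0,0,-0.007]],[[0,0.15,-0.77],[0,0,-0.007]],[[0,0.15,-0.77],[0,0,-0.007]]], "jaw": 0.2, "force": 25}}

```text
time_s: 58.25
tcp_pos: [0.5822, 0.217, 0.227]
eef_rot: [158.8, 89.8, -108.0]
contact_force: [1.0, 0.3, -0.4]
gripper_width: 0.0527
```

{"name": "send_rows", "arguments": {"plan": [[[0,0.15,-0.77],[0,0,0]],[[0,0.15,-0.77],[0,0,0]],[[0,0.15,-0.77],[0,0,0]],[[0,0.15,-0.77],[0,0,0]],[[0,0.15,-0.77],[0,0,0]]]}}

```text
time_s: 58.75
tcp_pos: [0.5666, 0.1012, 0.227]
eef_rot: [157.4, 89.8, -109.5]
contact_force: [0.9, 0.5, -0.7]
gripper_width: 0.0527
```

{"name": "send_rows", "arguments": {"plan": [[[0,0.15,-0.77],[0,0,0]],[[0,0.15,-0.77],[0,0,0]],[[0,0.15,-0.77],[0,0,0]],[[0,0.15,-0.77],[0,0,0]],[[0,0.15,-0.77],[0,0,0]]]}}

```text
time_s: 59.25
tcp_pos: [0.5512, -0.0143, 0.2273]
eef_rot: [158.2, 89.8, -108.6]
contact_force: [0.8, 0.6, -0.3]
gripper_width: 0.0525
```

{"name": "send_rows", "arguments": {"plan": [[[0,0.15,-0.77],[0,0,0]],[[0,0.15,-0.77],[0,0,0]],[[0,0.15,-0.77],[0,0,0]],[[0,0.15,-0.77],[0,0,0]],[[0,0.15,-0.77],[0,0,0]]]}}

```text
time_s: 59.75
tcp_pos: [0.5358, -0.1299, 0.2274]
eef_rot: [157.0, 89.8, -109.9]
contact_force: [0.1, 0.3, 0.5]
gripper_width: 0.0526
```

```bash
python3 - <<'E'
from h import *
path(([.5335,-.133,.150],183.5),([.5335,-.133,.122],183.5))
E
```

```text
t 59.8 at [ 0.5358 -0.1299  0.2274] yaw -176.81 F [0.07 0.27 0.47] w 0.0526 j [7.0, 10.0, -17.0, 0.0, -64.0, -4.0]
   [0.516, 0.016, -0.018] [-0.007, -0.004, -0.002] -> [ 0.534 -0.133  0.15 ] yaw 183.5
   [0.187, 0.0, 0.0] [0.0, 0.0, 0.0] -> [ 0.534 -0.133  0.122] yaw 183.5
```

{"name": "send_rows", "arguments": {"plan": [[[0.2,0.016,-0.018],[0,0,0]],[[0.4,0.016,-0.018],[0,0,0]],[[0.55,0.016,-0.018],[0,0,0]],[[0.65,0.016,-0.018],[0,0,0]],[[0.695,0.016,-0.018],[0,0,0]]]}}

```text
time_s: 60.25
tcp_pos: [0.5332, -0.1313, 0.1216]
eef_rot: [127.4, 89.7, -139.3]
contact_force: [-0.7, -0.2, -0.7]
gripper_width: 0.0525
```

{"name": "send_rows", "arguments": {"plan": [[[0,0,0],[0,0,0]],[[0,0,0],[0,0,0]],[[0,0,0],[0,0,0]],[[0,0,0],[0,0,0]],[[0,0,0],[0,0,0]]], "jaw": -1, "force": 25}}

```text
time_s: 60.75
tcp_pos: [0.5336, -0.1312, 0.1223]
eef_rot: [138.3, 89.8, -128.4]
contact_force: [-1.7, 1.9, 2.1]
gripper_width: 0.0216
```

{"name": "send_rows", "arguments": {"plan": [[[0,0.06,0],[0,0,0]],[[0,0.15,0],[0,0,0]],[[0,0.25,0],[0,0,0]],[[0,0.35,0],[0,0,0]],[[0,0.42,0],[0,0,0]]]}}

```text
time_s: 61.25
tcp_pos: [0.4704, -0.1351, 0.1223]
eef_rot: [158.6, 89.8, -108.1]
contact_force: [4.5, -2.2, -8.7]
gripper_width: 0.0215
```

```bash
python3 - <<'E'
from h import *
path((rk(-.008,-.122,.122),183.5))
E
```

```text
t 61.2 at [ 0.4704 -0.1351  0.1223] yaw -176.72 F [ 4.45 -2.23 -8.74] w 0.0215 j [7.0, 10.0, -32.0, 0.0, -48.0, -4.0]
   [0.002, 0.1, -0.012] [-0.005, -0.003, -0.001] -> [ 0.456 -0.138  0.122] yaw 183.5
```

{"name": "send_rows", "arguments": {"plan": [[[0,0.02,0],[0,0,0]],[[0,0.04,0],[0,0,0]],[[0,0.06,-0.005],[0,0,0]],[[0,0.08,-0.005],[0,0,0]],[[0,0.08,-0.005],[0,0,0]]]}}

```text
time_s: 61.75
tcp_pos: [0.4585, -0.136, 0.1223]
eef_rot: [151.9, 89.9, -114.9]
contact_force: [0.9, 6.2, -3.8]
gripper_width: 0.0215
```

{"name": "send_rows", "arguments": {"plan": [[[0,0.01,0],[0,0,0]],[[0,0.02,0],[0,0,0]],[[0,0.03,0],[0,0,0]],[[0,0.03,0],[0,0,0]],[[0,0.03,0],[0,0,0]]]}}

```text
time_s: 62.25
tcp_pos: [0.4552, -0.1361, 0.1224]
eef_rot: [-147.4, 89.9, -54.1]
contact_force: [7.0, 0.1, -10.4]
gripper_width: 0.0216
```

{"name": "send_rows", "arguments": {"plan": [[[0,0.01,0],[0,0,0]],[[0,0.02,0],[0,0,0]],[[0,0.02,0],[0,0,0]],[[0,0.02,0],[0,0,0]],[[0,0.02,0],[0,0,0]]]}}

```text
time_s: 62.75
tcp_pos: [0.4551, -0.1361, 0.1224]
eef_rot: [-108.4, 89.6, -15.1]
contact_force: [13.9, -1.3, -17.9]
gripper_width: 0.0211
```

{"name": "send_rows", "arguments": {"plan": [[[0,-0.02,0],[0,0,0]],[[0,-0.02,0],[0,0,0]],[[0,-0.02,0],[0,0,0]],[[0,-0.02,0],[0,0,0]],[[0,-0.02,0],[0,0,0]]], "jaw": 0.2}}

```text
time_s: 63.25
tcp_pos: [0.458, -0.136, 0.1226]
eef_rot: [-108.3, 89.6, -15.0]
contact_force: [0.5, -0.2, -0.0]
gripper_width: 0.0511
```

{"name": "send_rows", "arguments": {"plan": [[[-0.15,0,0],[0,0,0]],[[-0.4,0,0],[0,0,0]],[[-0.7,0,0],[0,0,0]],[[-0.8,0,0],[0,0,0]],[[-0.8,0,0],[0,0,0]]]}}

```text
time_s: 63.75
tcp_pos: [0.4585, -0.1359, 0.2457]
eef_rot: [-101.1, 89.3, -7.8]
contact_force: [-1.0, 0.2, -0.7]
gripper_width: 0.0523
```

{"name": "send_rows", "arguments": {"plan": [[[0,-0.9,0],[0,0,0]],[[0,-0.9,0],[0,0,0]],[[0,-0.9,0],[0,0,0]],[[0,-0.9,0],[0,0,0]],[[0,-0.9,0],[0,0,0]]]}}

```text
time_s: 64.25
tcp_pos: [0.593, -0.128, 0.2451]
eef_rot: [-104.5, 89.5, -11.2]
contact_force: [-0.2, 0.3, -0.7]
gripper_width: 0.0523
```

```bash
python3 - <<'E'
from fit import *
path()
a=np.radians(3.55)
def loc(P):
    d=P[:,:2]-O; return np.c_[d[:,0]*np.cos(a)+d[:,1]*np.sin(a),-d[:,0]*np.sin(a)+d[:,1]*np.cos(a),P[:,2]]
ims=[]
for n in("top","side"):
    c=r.capture(n);P=cloud(c).reshape(-1,3);P=P[~np.isnan(P[:,0])];L=loc(P)
    b=sel(L,-.05,.03,-.08,.08,.09,.105);print(n,"bar x'",np.percentile(b[:,0],[2,50,98]).round(4))
    for nm,z in(("98",(.085,.11)),("78",(.066,.085)),("50",(.03,.066))):
        k=sel(L,-.05,.08,.10,.20,*z)
        if len(k):
            print(nm,len(k),k.min(0).round(4),k.max(0).round(4));h,xe,yeb=np.histogram2d(k[:,0],k[:,1],[np.arange(-.05,.07,.005),np.arange(.10,.19,.005)]);
            if nm!="50":
                for i in range(len(xe)-1):
                    if h[i].any(): print("   x'",round(xe[i],3),h[i].astype(int).tolist())
    im=c["color"][:,:,::-1];w=(230,185,290,245) if n=="top" else (280,205,340,265)
    ims.append(cv2.resize(im[w[1]:w[3],w[0]:w[2]],(400,400),interpolation=cv2.INTER_CUBIC))
cv2.imwrite("pics/slot.png",np.hstack(ims))
E
```

```text
t 64.2 at [ 0.593  -0.128   0.2451] yaw -176.68 F [-0.16  0.28 -0.66] w 0.0523 j [6.0, 14.0, -9.0, 0.0, -67.0, -3.0]
top bar x' [-0.0143 -0.0067  0.0013]
side bar x' [-0.016  -0.0087 -0.0002]
98 110 [-0.0163  0.101   0.0856] [0.0027 0.1561 0.1026]
   x' -0.02 [1, 0, 2, 0, 2, 1, 1, 2, 0, 3, 2, 0, 0, 0, 0, 0, 0]
   x' -0.015 [2, 3, 2, 3, 1, 2, 2, 2, 2, 1, 8, 2, 0, 0, 0, 0, 0]
   x' -0.01 [2, 1, 4, 2, 3, 2, 3, 1, 2, 3, 8, 0, 0, 0, 0, 0, 0]
   x' -0.005 [1, 2, 1, 2, 2, 2, 3, 2, 2, 3, 6, 2, 0, 0, 0, 0, 0]
   x' -0.0 [0, 0, 0, 0, 0, 0, 0, 1, 0, 1, 5, 0, 0, 0, 0, 0, 0]
78 224 [-0.0161  0.1167  0.066 ] [0.0494 0.1771 0.084 ]
   x' -0.02 [0, 0, 0, 0, 0, 0, 0, 0, 1, 3, 0, 1, 0, 0, 0, 0, 0]
   x' -0.015 [0, 0, 0, 0, 0, 0, 0, 0, 0, 0, 8, 1, 0, 0, 0, 0, 0]
   x' -0.01 [0, 0, 0, 0, 0, 0, 0, 0, 0, 2, 9, 0, 0, 0, 0, 0, 0]
   x' -0.005 [0, 0, 0, 0, 0, 0, 0, 0, 0, 0, 10, 0, 0, 0, 0, 0, 0]
   x' -0.0 [0, 0, 0, 0, 0, 0, 0, 0, 0, 0, 6, 1, 0, 1, 3, 0, 0]
   x' 0.005 [0, 0, 0, 0, 5, 0, 0, 0, 0, 0, 2, 0, 0, 0, 8, 1, 0]
   x' 0.01 [0, 0, 0, 1, 4, 0, 0, 0, 0, 0, 0, 0, 0, 1, 8, 0, 0]
   x' 0.015 [0, 0, 0, 2, 7, 0, 0, 0, 0, 0, 0, 0, 0, 0, 7, 0, 0]
   x' 0.02 [0, 0, 0, 0, 8, 0, 0, 0, 0, 0, 0, 0, 0, 0, 6, 0, 0]
   x' 0.025 [0, 0, 0, 1, 2, 5, 4, 5, 0, 0, 0, 5, 1, 3, 8, 1, 0]
   x' 0.03 [0, 0, 0, 1, 4, 0, 1, 0, 0, 0, 0, 0, 0, 1, 8, 0, 0]
   x' 0.035 [0, 0, 0, 1, 7, 1, 0, 0, 0, 0, 0, 0, 0, 0, 6, 1, 0]
   x' 0.04 [0, 0, 0, 0, 5, 1, 7, 2, 0, 0, 1, 0, 1, 4, 7, 1, 0]
   x' 0.045 [0, 0, 0, 1, 2, 2, 3, 2, 0, 0, 0, 1, 3, 2, 7, 0, 0]
50 370 [-0.038  0.102  0.03 ] [0.049  0.1773 0.066 ]
```

View pics/slot.png

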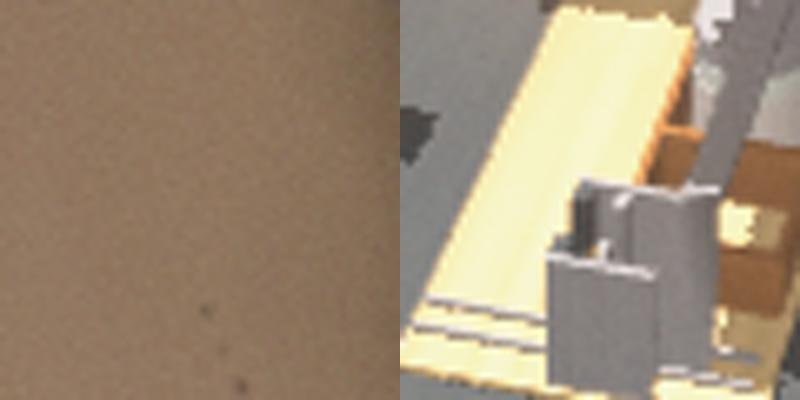

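{"name": "send_rows", "arguments": {"plan": [[[0,0.5,-1],[0,0,0]],[[0,0.5,-1],[0,0,0]],[[0,0.5,-1],[0,0,0]],[[0,0.5,-1],[0,0,0]],[[0,0.5,-1],[0,0,0]]]}}

```text
time_s: 64.85
tcp_pos: [0.5237, -0.2843, 0.2464]
eef_rot: [-102.4, 89.4, -9.2]
contact_force: [0.3, 0.1, 0.5]
gripper_width: 0.0529
```

{"name": "send_rows", "arguments": {"plan": [[[0,0.3,-0.9],[0,0,0]],[[0,0.3,-0.9],[0,0,0]],[[0,0.3,-0.9],[0,0,0]],[[0,0.3,-0.9],[0,0,0]],[[0,0.3,-0.9],[0,0,0]]]}}

```text
time_s: 65.35
tcp_pos: [0.4854, -0.4216, 0.2462]
eef_rot: [-100.8, 89.4, -7.8]
contact_force: [0.5, -0.2, -0.3]
gripper_width: 0.0528
```

```bash
python3 - <<'E'
from fit import *
path()
a=np.radians(3.55)
def loc(P):
    d=P[:,:2]-O; return np.c_[d[:,0]*np.cos(a)+d[:,1]*np.sin(a),-d[:,0]*np.sin(a)+d[:,1]*np.cos(a),P[:,2]]
ims=[]
for n in("top","side"):
    c=r.capture(n);P=cloud(c).reshape(-1,3);P=P[~np.isnan(P[:,0])];L=loc(P)
    b=sel(L,-.05,.03,-.08,.08,.09,.105);print(n,"bar x'",np.percentile(b[:,0],[2,50,98]).round(4))
    k=sel(L,-.05,.08,.10,.20,.070,.084);print("keeper",k.min(0).round(4),k.max(0).round(4))
    for yy in((.123,.141),(.15,.165)):
        s=sel(L,.018,.035,*yy,.06,.084);print("spring",yy,np.sort(s[:,0]).round(4).tolist(), s[:,2].round(3).tolist()[:12])
    s=sel(L,-.02,.02,.135,.165,.05,.12)
    for z in np.arange(.05,.11,.01):
        q=s[(s[:,2]>z)&(s[:,2]<z+.01)]; 
        if len(q): print("post z",round(z,3),len(q),"x' max",q[:,0].max().round(4),"y'",q[:,1].min().round(4),q[:,1].max().round(4))
    # wedge
    w=sel(P,.6,.7,-.02,.09,.112,.125);rect(w,"wedge top")
    f=sel(P,.635,.66,0.005,.038,.055,.108);A=np.c_[f[:,1]-.023,f[:,2]-.08,np.ones(len(f))];g=None
    for _ in range(6):
        g=np.linalg.lstsq(A,f[:,0],rcond=None)[0];m=abs(A@g-f[:,0])<.0025;A=A[m];f=f[m]
    print("front face x=",g.round(4),len(f),"yaw",-np.degrees(np.arctan(g[0])).round(2))
    f=sel(P,.645,.668,.035,.055,.055,.11)
    if len(f)>8: A=np.c_[f[:,0]-.657,np.ones(len(f))];g=np.linalg.lstsq(A,f[:,1],rcond=None)[0];print("side face",g,len(f),"yaw",np.degrees(np.arctan(g[0])))
    im=c["color"][:,:,::-1];w=(225,180,285,240) if n=="top" else (280,205,340,265)
    ims.append(cv2.resize(im[w[1]:w[3],w[0]:w[2]],(400,400),interpolation=cv2.INTER_CUBIC))
cv2.imwrite("pics/slot2.png",np.hstack(ims))
E
```

```text
t 65.3 at [ 0.4854 -0.4216  0.2462] yaw -176.98 F [ 0.47 -0.17 -0.28] w 0.0528 j [-24.0, 17.0, -4.0, -0.0, -68.0, 27.0]
top bar x' [-0.0143 -0.0067  0.0013]
keeper [-0.0145  0.1191  0.0701] [0.0518 0.1738 0.0814]
spring (0.123, 0.141) [0.0269, 0.027, 0.0274, 0.0274, 0.0277, 0.028, 0.029, 0.0291, 0.0291, 0.0292, 0.0305, 0.0312, 0.0314, 0.0321, 0.0322] [0.078, 0.076, 0.08, 0.081, 0.081, 0.079, 0.079, 0.078, 0.069, 0.075, 0.077, 0.072]
spring (0.15, 0.165) [0.0275, 0.0276, 0.0277, 0.0277, 0.028, 0.0281, 0.0284, 0.0307, 0.0307, 0.0308, 0.0313] [0.076, 0.078, 0.077, 0.079, 0.079, 0.076, 0.061, 0.066, 0.066, 0.064, 0.065]
post z 0.05 3 x' max 0.0105 y' 0.1394 0.1514
post z 0.06 9 x' max 0.0092 y' 0.1398 0.1504
post z 0.07 2 x' max 0.0074 y' 0.1411 0.1523
post z 0.08 5 x' max -0.0139 y' 0.1399 0.1523
post z 0.09 55 x' max 0.0023 y' 0.1354 0.1533
post z 0.1 1 x' max -0.0104 y' 0.1526 0.1526
wedge top n 190 c [0.6567 0.0236] wh [0.0313 0.0382] ang 0.46
front face x= [-0.0237 -0.1728  0.6477] 50 yaw 1.36
side bar x' [-0.0161 -0.0092 -0.0005]
keeper [-0.0163  0.1186  0.07  ] [0.0495 0.176  0.08
[... 172 characters left out ...]
.0295, 0.0296, 0.0297, 0.0299, 0.03, 0.0305] [0.08, 0.08, 0.082, 0.08, 0.079, 0.079, 0.081, 0.076, 0.074, 0.077, 0.076, 0.074]
spring (0.15, 0.165) [0.0248, 0.0258, 0.0259, 0.0273, 0.0275, 0.0283, 0.0293] [0.079, 0.077, 0.079, 0.079, 0.078, 0.079, 0.071]
post z 0.05 22 x' max 0.0056 y' 0.1425 0.1559
post z 0.06 27 x' max 0.006 y' 0.1449 0.155
post z 0.07 22 x' max 0.0053 y' 0.1447 0.1569
post z 0.08 23 x' max 0.003 y' 0.1428 0.1552
post z 0.09 38 x' max 0.0028 y' 0.1352 0.1559
post z 0.1 9 x' max 0.0001 y' 0.1364 0.1544
wedge top n 100 c [0.6555 0.0224] wh [0.033 0.044] ang 0.79
front face x= [-0.012  -0.1737  0.646 ] 46 yaw 0.69
side face [-0.01202991  0.04218504] 99 yaw -0.6892298581801262
```

View pics/slot2.png

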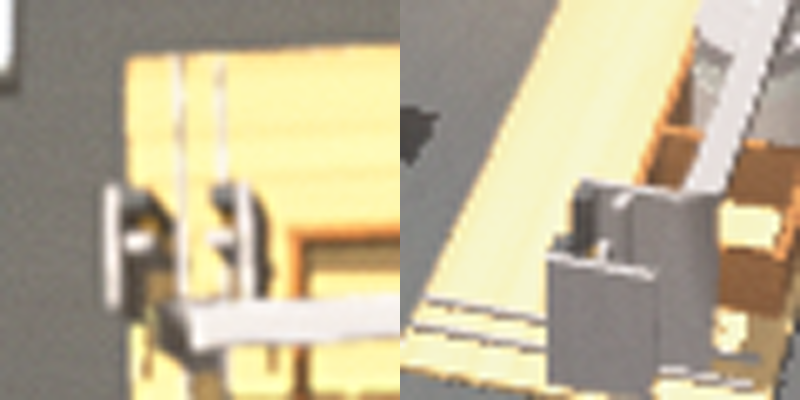

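```bash
python3 - <<'E'
from h import *
path(([.6586,.0232,.22],90.7),([.6586,.0232,.14],90.7))
E
```

```text
t 65.5 at [ 0.4863 -0.4204  0.2465] yaw -176.84 F [ 0.1  -0.6   0.01] w 0.0523 j [-24.0, 17.0, -4.0, -0.0, -68.0, 27.0]
   [0.062, -0.436, 0.963] [0.685, 0.001, 0.015] -> [ 0.544 -0.273  0.238] yaw 152.3
   [0.059, 0.118, 1.051] [0.685, 0.0, 0.0] -> [ 0.601 -0.125  0.229] yaw 121.5
   [0.059, 0.64, 0.842] [0.685, 0.0, 0.0] -> [0.659 0.023 0.22 ] yaw 90.7
   [0.533, 0.0, 0.0] [0.0, 0.0, 0.0] -> [0.659 0.023 0.14 ] yaw 90.7
```

{"name": "send_rows", "arguments": {"plan": [[[0.06,-0.43,0.96],[0.685,0,0.015]],[[0.06,-0.43,0.96],[0.685,0,0.015]],[[0.06,-0.43,0.96],[0.685,0,0.015]],[[0.06,-0.43,0.96],[0.685,0,0.015]],[[0.06,-0.43,0.96],[0.685,0,0.015]]], "jaw": 0.5}}

```text
time_s: 65.95
tcp_pos: [0.5441, -0.269, 0.2383]
eef_rot: [-3.4, 89.9, 59.1]
contact_force: [0.5, -0.7, -0.7]
gripper_width: 0.0658
```

{"name": "send_rows", "arguments": {"plan": [[[0.05,0.12,1],[0.685,0,0]],[[0.05,0.12,1],[0.685,0,0]],[[0.05,0.12,1],[0.685,0,0]],[[0.05,0.12,1],[0.685,0,0]],[[0.05,0.12,1],[0.685,0,0]]]}}

```text
time_s: 66.45
tcp_pos: [0.5979, -0.1251, 0.2311]
eef_rot: [22.4, 89.9, 54.2]
contact_force: [-0.6, 0.2, 0.4]
gripper_width: 0.0655
```

{"name": "send_rows", "arguments": {"plan": [[[0.05,0.64,0.84],[0.685,0,0]],[[0.05,0.64,0.84],[0.685,0,0]],[[0.05,0.64,0.84],[0.685,0,0]],[[0.05,0.64,0.84],[0.685,0,0]],[[0.05,0.64,0.84],[0.685,0,0]]]}}

```text
time_s: 66.95
tcp_pos: [0.6546, 0.0245, 0.2235]
eef_rot: [61.9, 89.9, 63.2]
contact_force: [0.6, -0.0, 1.0]
gripper_width: 0.0656
```

```bash
python3 - <<'E'
from h import *
path(([.6586,.0232,.15],90.7),([.6586,.0232,.091],90.7))
E
```

```text
t 67.0 at [0.6546 0.0245 0.2235] yaw 91.24 F [ 0.56 -0.02  0.98] w 0.0656 j [19.0, 19.0, -4.0, -0.0, -67.0, -108.0]
   [0.49, -0.01, 0.026] [0.012, 0.001, -0.001] -> [0.659 0.023 0.15 ] yaw 90.7
   [0.393, 0.0, 0.0] [0.0, 0.0, 0.0] -> [0.659 0.023 0.091] yaw 90.7
```

{"name": "send_rows", "arguments": {"plan": [[[0.15,-0.01,0.026],[0.012,0,0]],[[0.3,-0.01,0.026],[0.012,0,0]],[[0.45,-0.01,0.026],[0.012,0,0]],[[0.49,-0.01,0.026],[0.012,0,0]],[[0.49,-0.01,0.026],[0.012,0,0]]]}}

```text
time_s: 67.45
tcp_pos: [0.6578, 0.0219, 0.1495]
eef_rot: [158.5, 89.9, 159.3]
contact_force: [0.6, 0.5, 0.9]
gripper_width: 0.0653
```

```bash
python3 - <<'E'
from h import *
path(([.6586,.0232,.091],90.7))
E
```

```text
t 67.5 at [0.6578 0.0219 0.1495] yaw 90.8 F [0.63 0.46 0.93] w 0.0653 j [19.0, 23.0, -9.0, -0.0, -58.0, -108.0]
   [0.39, 0.008, 0.006] [0.002, -0.001, -0.001] -> [0.659 0.023 0.091] yaw 90.7
```

{"name": "send_rows", "arguments": {"plan": [[[0.1,0.008,0.006],[0,0,0]],[[0.2,0.008,0.006],[0,0,0]],[[0.3,0.008,0.006],[0,0,0]],[[0.39,0.008,0.006],[0,0,0]],[[0.39,0.008,0.006],[0,0,0]]]}}

```text
time_s: 67.95
tcp_pos: [0.6572, 0.0228, 0.0882]
eef_rot: [-174.6, 89.7, -173.8]
contact_force: [-0.7, 0.1, -0.3]
gripper_width: 0.0656
```

{"name": "send_rows", "arguments": {"plan": [[[0,0,0],[0,0,0]],[[0,0,0],[0,0,0]],[[0,0,0],[0,0,0]],[[0,0,0],[0,0,0]],[[0,0,0],[0,0,0]]], "jaw": -1, "force": 30}}

```text
time_s: 68.45
tcp_pos: [0.6575, 0.0229, 0.0888]
eef_rot: [-177.2, 89.8, -176.4]
contact_force: [0.1, -0.5, 1.5]
gripper_width: 0.0396
```

{"name": "send_rows", "arguments": {"plan": [[[-0.05,0,0],[0,0,0]],[[-0.15,0,0],[0,0,0]],[[-0.3,0,0],[0,0,0]],[[-0.45,0,0],[0,0,0]],[[-0.55,0,0],[0,0,0]]]}}

```text
time_s: 68.95
tcp_pos: [0.6587, 0.023, 0.1747]
eef_rot: [169.6, 89.9, 170.4]
contact_force: [0.5, -0.4, -0.1]
gripper_width: 0.04
```

```bash
cat >> fit.py <<'E'
def wedge():
    s=r.get_state();t=np.array(s["tcp_pos"])
    P=cloud(r.capture("side")).reshape(-1,3);P=P[~np.isnan(P[:,0])]
    q=sel(P,t[0]-.05,t[0]+.05,t[1]+.012,t[1]+.03,t[2]-.09,t[2]-.022); 
    for z in np.arange(-.09,-.02,.014):
        k=q[(q[:,2]>t[2]+z)&(q[:,2]<t[2]+z+.014)]
        if len(k)>3: print("  dz",round(z,3),len(k),"x",(k[:,0].min()-t[0]).round(4),(k[:,0].max()-t[0]).round(4),"y",(np.median(k[:,1])-t[1]).round(4),"lowest",(k[:,2].min()-t[2]).round(4))
E
python3 - <<'E'
from fit import *
wedge()
path((rk(.0165-.0071,.146,.225),93.55),(rk(.0165-.0071,.146,.172),93.55))
E
```

```text
dz -0.09 6 x 0.0001 0.0133 y 0.0189 lowest -0.08
  dz -0.076 19 x -0.0022 0.0128 y 0.0191 lowest -0.075
  dz -0.062 27 x -0.0045 0.015 y 0.0191 lowest -0.0611
  dz -0.048 25 x -0.006 0.0142 y 0.0189 lowest -0.0475
  dz -0.034 19 x -0.0091 0.0133 y 0.0201 lowest -0.0335
t 69.0 at [0.6597 0.0231 0.1771] yaw 90.83 F [ 0.38 -0.05  2.34] w 0.0397 j [19.0, 22.0, -7.0, 0.0, -61.0, -108.0]
   [-0.161, 0.369, -0.672] [-0.03, 0.003, -0.001] -> [0.558 0.077 0.201] yaw 92.2
   [-0.16, 0.385, -0.664] [-0.03, 0.0, 0.0] -> [0.456 0.131 0.225] yaw 93.6
   [0.353, 0.0, -0.0] [0.0, 0.0, 0.0] -> [0.456 0.131 0.172] yaw 93.5
```

{"name": "send_rows", "arguments": {"plan": [[[-0.15,0.05,-0.1],[0,0,0]],[[-0.3,0.15,-0.27],[-0.03,0,0]],[[-0.32,0.25,-0.45],[-0.03,0,0]],[[-0.32,0.33,-0.6],[-0.03,0,0]],[[-0.32,0.37,-0.67],[-0.03,0,0]]]}}

```text
time_s: 69.5
tcp_pos: [0.5569, 0.0777, 0.2264]
eef_rot: [21.9, 89.8, 24.2]
contact_force: [-0.5, 0.0, -0.4]
gripper_width: 0.0399
```

{"name": "send_rows", "arguments": {"plan": [[[0,0.07,-0.12],[0,0,0]],[[0,0.17,-0.29],[-0.03,0,0]],[[0,0.27,-0.47],[-0.03,0,0]],[[0,0.35,-0.6],[-0.03,0,0]],[[0,0.385,-0.66],[-0.03,0,0]]]}}

```text
time_s: 70.0
tcp_pos: [0.4547, 0.1321, 0.2268]
eef_rot: [24.4, 89.7, 28.1]
contact_force: [0.9, -0.9, -1.4]
gripper_width: 0.0396
```

```bash
python3 - <<'E'
from fit import *
path((rk(.0085,.146,.172),93.55))
E
```

```text
t 70.0 at [0.4547 0.1321 0.2268] yaw 93.64 F [ 0.87 -0.86 -1.43] w 0.0396 j [40.0, 2.0, -26.0, 0.0, -62.0, -127.0]
   [0.365, -0.01, 0.003] [0.002, 0.006, -0.003] -> [0.455 0.131 0.172] yaw 93.6
```

{"name": "send_rows", "arguments": {"plan": [[[0.1,-0.005,0],[0,0.003,0]],[[0.2,-0.01,0.003],[0,0.006,0]],[[0.3,-0.01,0.003],[0,0.006,0]],[[0.35,-0.01,0.003],[0,0.006,0]],[[0.35,-0.01,0.003],[0,0.006,0]]]}}

```text
time_s: 70.5
tcp_pos: [0.4554, 0.1304, 0.1735]
eef_rot: [156.6, 89.9, 160.2]
contact_force: [0.7, -0.6, -1.1]
gripper_width: 0.0398
```

```bash
python3 - <<'E'
from fit import *
wedge()
path((rk(.0087,.146,.150),93.55),(rk(.0097,.146,.128),93.55))
c=r.capture("side");a=np.radians(3.55)
save(c,"w1.png",(280,190,350,270),7)
E
```

```text
dz -0.09 8 x -0.0006 0.0126 y 0.0193 lowest -0.0837
  dz -0.076 25 x -0.0032 0.0127 y 0.0193 lowest -0.0756
  dz -0.062 29 x -0.0056 0.0132 y 0.0196 lowest -0.0615
  dz -0.048 32 x -0.0065 0.0132 y 0.0194 lowest -0.0475
  dz -0.034 15 x -0.0091 0.0127 y 0.0199 lowest -0.0336
t 70.5 at [0.4557 0.1306 0.1743] yaw 93.63 F [0.03 0.07 0.08] w 0.0396 j [40.0, 5.0, -30.0, -0.0, -55.0, -126.0]
   [0.162, 0.001, -0.0] [0.002, -0.001, -0.002] -> [0.456 0.131 0.15 ] yaw 93.6
   [0.147, 0.0, 0.007] [0.0, 0.0, 0.0] -> [0.457 0.131 0.128] yaw 93.5
```

View pics/w1.png

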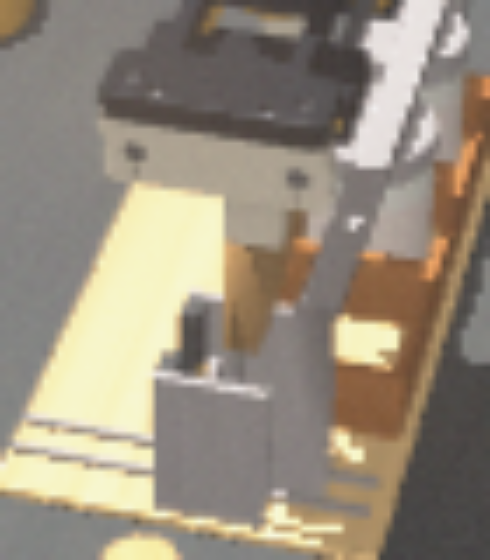

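{"name": "send_rows", "arguments": {"plan": [[[0.04,0,0],[0,0,0]],[[0.08,0,0],[0,0,0]],[[0.12,0,0],[0,0,0]],[[0.16,0,0.003],[0,0,0]],[[0.16,0,0.003],[0,0,0]]]}}

```text
time_s: 71.1
tcp_pos: [0.4559, 0.1306, 0.1497]
eef_rot: [146.2, 89.9, 149.8]
contact_force: [-0.8, 0.6, -1.2]
gripper_width: 0.0399
```

```bash
python3 - <<'E'
from fit import *
path((rk(.0105,.146,.128),93.55))
E
```

```text
t 71.1 at [0.4559 0.1306 0.1497] yaw 93.63 F [-0.81  0.62 -1.16] w 0.0399 j [40.0, 7.0, -32.0, -0.0, -52.0, -126.0]
   [0.145, 0.001, 0.01] [0.002, -0.002, -0.001] -> [0.457 0.131 0.128] yaw 93.6
```

{"name": "send_rows", "arguments": {"plan": [[[0.03,0,0.003],[0,0,0]],[[0.06,0,0.005],[0,0,0]],[[0.09,0,0.008],[0,0,0]],[[0.12,0,0.01],[0,0,0]],[[0.145,0,0.01],[0,0,0]]]}}

```text
time_s: 71.6
tcp_pos: [0.4574, 0.1307, 0.1275]
eef_rot: [151.0, 89.9, 154.6]
contact_force: [-0.3, 0.5, -0.5]
gripper_width: 0.0397
```

```bash
python3 - <<'E'
from fit import *
path((rk(.0112,.146,.119),93.55))
E
```

```text
t 71.6 at [0.4574 0.1307 0.1275] yaw 93.63 F [-0.33  0.5  -0.48] w 0.0397 j [40.0, 8.0, -33.0, -0.0, -49.0, -126.0]
   [0.057, 0.001, 0.005] [0.002, -0.002, -0.001] -> [0.458 0.131 0.119] yaw 93.6
```

{"name": "send_rows", "arguments": {"plan": [[[0.015,0,0.002],[0,0,0]],[[0.03,0,0.004],[0,0,0]],[[0.045,0,0.005],[0,0,0]],[[0.058,0,0.005],[0,0,0]],[[0.058,0,0.005],[0,0,0]]]}}

```text
time_s: 72.1
tcp_pos: [0.4581, 0.1308, 0.1188]
eef_rot: [147.6, 89.9, 151.2]
contact_force: [-0.5, 0.7, 0.2]
gripper_width: 0.0397
```

```bash
python3 - <<'E'
from fit import *
weigh(1);path()
E
```

```text
Fz [0.41] mean 0.41
t 72.2 at [0.4581 0.1308 0.1188] yaw 93.63 F [-1.49 -0.06  0.41] w 0.0397 j [40.0, 9.0, -34.0, -0.0, -47.0, -126.0]
```

{"name": "send_rows", "arguments": {"plan": [[[0.008,0,0],[0,0,0]],[[0.008,0,0],[0,0,0]],[[0.008,0,0],[0,0,0]],[[0.008,0,0],[0,0,0]],[[0.008,0,0],[0,0,0]]]}}

```text
time_s: 72.65
tcp_pos: [0.4582, 0.1308, 0.1177]
eef_rot: [138.1, 89.9, 141.7]
contact_force: [-0.2, 0.9, 3.0]
gripper_width: 0.0398
```

{"name": "send_rows", "arguments": {"plan": [[[0,0,0],[0,0,0]],[[0,0,0],[0,0,0]],[[0,0,0],[0,0,0]],[[0,0,0],[0,0,0]],[[0,0,0],[0,0,0]]], "jaw": 0.3}}

```text
time_s: 73.15
tcp_pos: [0.4582, 0.1309, 0.1176]
eef_rot: [139.2, 89.9, 142.9]
contact_force: [0.4, -0.2, 0.3]
gripper_width: 0.0568
```

{"name": "send_rows", "arguments": {"plan": [[[-0.1,0,0],[0,0,0]],[[-0.3,0,0],[0,0,0]],[[-0.6,0,0],[0,0,0]],[[-0.85,0,0],[0,0,0]],[[-0.85,0,0],[0,0,0]]]}}

```text
time_s: 73.65
tcp_pos: [0.4608, 0.1319, 0.2506]
eef_rot: [35.9, 89.5, 39.6]
contact_force: [0.4, -0.0, 0.3]
gripper_width: 0.0569
```

```bash
python3 - <<'E'
from fit import *
c=r.capture("side");P=cloud(c).reshape(-1,3);P=P[~np.isnan(P[:,0])]
w=sel(P,.41,.51,.09,.17,.115,.165);print("wedge top",w[:,2].max(),np.percentile(w[:,2],[50,90]),w.mean(0));rect(w[w[:,2]>w[:,2].max()-.012],"wtop")
for n in("top","side"):
    P=cloud(r.capture(n)).reshape(-1,3);P=P[~np.isnan(P[:,0])]
    h=sel(P,.36,.54,.2,.38,.12,.135);print(n,h.mean(0),len(h));rect(h,"tamper top");b=sel(P,.36,.54,.2,.38,.003,.008)
    rect(b[(abs(b[:,1]-.29)<.09)],"board")
    for d in [0]:
        cc=r.capture(n);m=r.trace(cc,"board")[0]["mask"];q=cloud(cc)[m];q=q[(q[:,2]<.012)];rect(q,"board mask")
path(([.449,.3015,.25],93.55),([.449,.3015,.105],93.55))
E
```

```text
wedge top 0.14977613385546085 [0.1444839  0.14699238] [0.45618496 0.13877943 0.13892816]
wtop n 148 c [0.4568 0.1308] wh [0.0324 0.0451] ang 4.11
top [0.44658543 0.30405413 0.12900818] 67
tamper top n 67 c [0.4471 0.3054] wh [0.0265 0.0174] ang 28.01
board n 808 c [0.4298 0.2889] wh [0.1358 0.1767] ang 0.19
board mask n 998 c [0.4399 0.293 ] wh [0.1318 0.1108] ang 86.18
side [0.44683593 0.30528569 0.12878993] 105
tamper top n 105 c [0.4481 0.3036] wh [0.0262 0.0253] ang 14.46
board n 1494 c [0.45   0.2902] wh [0.1787 0.1783] ang 89.78
board mask n 1507 c [0.4501 0.2912] wh [0.1325 0.1332] ang 85.85
t 74.0 at [0.4579 0.1304 0.244 ] yaw 93.63 F [0.53 0.34 0.42] w 0.0572 j [40.0, 2.0, -23.0, -0.0, -65.0, -126.0]
   [-0.02, 0.571, 0.006] [0.001, -0.004, 0.0] -> [0.453 0.216 0.247] yaw 93.6
   [-0.02, 0.571, 0.006] [0.001, 0.0, 0.0] -> [0.449 0.302 0.25 ] yaw 93.6
   [0.967, 0.0, -0.0] [0.0, 0.0, 0.0] -> [0.449 0.302 0.105] yaw 93.5
```

{"name": "send_rows", "arguments": {"plan": [[[0,0.57,0],[0,0,0]],[[0,0.57,0],[0,0,0]],[[0,0.57,0],[0,0,0]],[[0,0.57,0],[0,0,0]],[[0,0.57,0],[0,0,0]]], "jaw": 0.5}}

```text
time_s: 74.5
tcp_pos: [0.4523, 0.2151, 0.2434]
eef_rot: [-167.1, 89.8, -163.4]
contact_force: [-1.3, -0.8, -0.0]
gripper_width: 0.0657
```

{"name": "send_rows", "arguments": {"plan": [[[0,0.57,0],[0,0,0]],[[0,0.57,0],[0,0,0]],[[0,0.57,0],[0,0,0]],[[0,0.57,0],[0,0,0]],[[0,0.57,0],[0,0,0]]]}}

```text
time_s: 75.0
tcp_pos: [0.4469, 0.2993, 0.2433]
eef_rot: [-163.1, 89.7, -159.5]
contact_force: [-0.8, 0.3, -0.2]
gripper_width: 0.0658
```

```bash
python3 - <<'E'
from h import *
path(([.4485,.3025,.16],93.55),([.4485,.3025,.100],93.55))
E
```

```text
t 75.0 at [0.4469 0.2993 0.2433] yaw 93.58 F [-0.77  0.27 -0.19] w 0.0658 j [55.0, 8.0, -17.0, -0.0, -66.0, -141.0]
   [0.555, 0.022, 0.015] [0.001, -0.006, 0.002] -> [0.448 0.302 0.16 ] yaw 93.6
   [0.4, 0.0, -0.0] [0.0, 0.0, 0.0] -> [0.448 0.302 0.1  ] yaw 93.5
```

{"name": "send_rows", "arguments": {"plan": [[[0.15,0.022,0.015],[0,-0.006,0]],[[0.35,0.022,0.015],[0,-0.006,0]],[[0.5,0.022,0.015],[0,-0.006,0]],[[0.55,0.022,0.015],[0,-0.006,0]],[[0.55,0.022,0.015],[0,-0.006,0]]]}}

```text
time_s: 75.5
tcp_pos: [0.4485, 0.3013, 0.1603]
eef_rot: [-108.3, 89.8, -104.8]
contact_force: [-1.2, -0.5, 0.5]
gripper_width: 0.0658
```

```bash
python3 - <<'E'
from fit import *
path(([.4485,.3025,.100],93.55))
P=cloud(r.capture("side")).reshape(-1,3);P=P[~np.isnan(P[:,0])]
for z0,z1,rad in((.01,.045,.028),(.055,.09,.014),(.09,.12,.014)):
    q=sel(P,.40,.50,.25,.36,z0,z1)
    f=least_squares(lambda p:np.hypot(q[:,0]-p[0],q[:,1]-p[1])-rad,[.4485,.3025],loss="soft_l1",f_scale=.001);print(z0,len(q),f.x.round(4),abs(f.fun).mean().round(4))
E
```

```text
t 75.5 at [0.4485 0.3013 0.1603] yaw 93.52 F [-1.23 -0.51  0.51] w 0.0658 j [55.0, 12.0, -23.0, 0.0, -55.0, -141.0]
   [0.402, 0.009, 0.001] [-0.001, -0.001, 0.004] -> [0.448 0.302 0.1  ] yaw 93.6
0.01 203 [0.4482 0.301 ] 0.0009
0.055 104 [0.4483 0.3009] 0.0007
0.09 75 [0.4483 0.301 ] 0.0008
```

{"name": "send_rows", "arguments": {"plan": [[[0.1,0,0],[0,0,0]],[[0.2,0,0],[0,0,0]],[[0.3,0,0],[0,0,0]],[[0.39,0,0],[0,0,0]],[[0.4,0,0],[0,0,0]]]}}

```text
time_s: 76.05
tcp_pos: [0.4491, 0.3018, 0.1014]
eef_rot: [-80.2, 89.9, -76.7]
contact_force: [-0.6, -0.1, 0.7]
gripper_width: 0.0657
```

{"name": "send_rows", "arguments": {"plan": [[[0,0,0],[0,0,0]],[[0,0,0],[0,0,0]],[[0,0,0],[0,0,0]],[[0,0,0],[0,0,0]],[[0,0,0],[0,0,0]]], "jaw": -1, "force": 60}}

```text
time_s: 76.55
tcp_pos: [0.4492, 0.3019, 0.1018]
eef_rot: [-61.1, 89.9, -57.6]
contact_force: [0.5, 0.3, -0.2]
gripper_width: 0.0314
```

{"name": "send_rows", "arguments": {"plan": [[[-0.05,0,0],[0,0,0]],[[-0.2,0,0],[0,0,0]],[[-0.45,0,0],[0,0,0]],[[-0.75,0,0],[0,0,0]],[[-1,0,0],[0,0,0]]]}}

```text
time_s: 77.05
tcp_pos: [0.4488, 0.3018, 0.2542]
eef_rot: [-52.0, 89.9, -48.5]
contact_force: [0.5, 1.0, -4.1]
gripper_width: 0.0273
```

```bash
python3 - <<'E'
from fit import *
weigh(2)
for n in("top","side"):
    c=r.capture(n);m=r.trace(c,"board")[0]["mask"];q=cloud(c)[m];q=q[(q[:,2]<.012)];rect(q,n+" board mask")
P=cloud(r.capture("side")).reshape(-1,3);P=P[~np.isnan(P[:,0])]
w=sel(P,.41,.51,.09,.17,.135,.165);print("wedge",w[:,2].max(),w.mean(0),len(w))
path(([.4555,.132,.27],93.55))
E
```

```text
Fz [ 4.03 -3.71] mean 0.16
top board mask n 1850 c [0.4496 0.2901] wh [0.1295 0.13  ] ang 85.29
side board mask n 2120 c [0.4491 0.2878] wh [0.1369 0.1347] ang 85.87
wedge 0.14924780454935227 [0.45419879 0.13441303 0.14455351] 139
t 77.4 at [0.4483 0.3014 0.2503] yaw 93.52 F [-0.3  -0.74 -4.48] w 0.0271 j [55.0, 8.0, -16.0, 0.0, -67.0, -141.0]
   [-0.064, -0.565, -0.011] [-0.0, -0.002, 0.004] -> [0.452 0.217 0.26 ] yaw 93.5
   [-0.066, -0.565, -0.011] [-0.0, 0.0, 0.0] -> [0.456 0.132 0.27 ] yaw 93.6
```

{"name": "send_rows", "arguments": {"plan": [[[-0.1,-0.07,0],[0,0,0]],[[-0.2,-0.18,0],[0,0,0]],[[-0.2,-0.32,0],[0,0,0]],[[-0.2,-0.45,0],[0,0,0]],[[-0.2,-0.57,0],[0,0,0]]]}}

```text
time_s: 77.9
tcp_pos: [0.453, 0.214, 0.2792]
eef_rot: [-127.6, 89.7, -124.1]
contact_force: [1.4, 0.2, -3.7]
gripper_width: 0.0272
```

{"name": "send_rows", "arguments": {"plan": [[[0,-0.12,0.01],[0,0,0]],[[0,-0.25,0.01],[0,0,0]],[[0,-0.38,0.02],[0,0,0]],[[0,-0.5,0.02],[0,0,0]],[[0,-0.565,0.02],[0,0,0]]]}}

```text
time_s: 78.4
tcp_pos: [0.4606, 0.1274, 0.2788]
eef_rot: [-132.3, 89.6, -128.9]
contact_force: [0.1, -0.0, -3.9]
gripper_width: 0.0275
```

```bash
python3 - <<'E'
from fit import *
path(([.458,.131,.25],93.55))
s=r.get_state();t=np.array(s["tcp_pos"])
P=cloud(r.capture("side")).reshape(-1,3);P=P[~np.isnan(P[:,0])]
for z0,z1,rad in((-.092,-.075,.028),(-.075,-.055,.028),(-.042,-.022,.014)):
    q=sel(P,t[0]-.035,t[0]+.035,t[1]-.04,t[1]+.04,t[2]+z0,t[2]+z1)
    if len(q)<6: print("few",z0);continue
    f=least_squares(lambda p:np.hypot(q[:,0]-p[0],q[:,1]-p[1])-rad,t[:2],loss="soft_l1",f_scale=.001);print(z0,len(q),(f.x-t[:2]).round(4),abs(f.fun).mean().round(4))
q=sel(P,t[0]-.035,t[0]+.035,t[1]-.01,t[1]+.04,t[2]-.13,t[2]-.02);print("lowest rel",np.sort(q[:,2]-t[2]).round(4)[:6], np.histogram(q[:,2]-t[2],np.arange(-.13,-.02,.005))[0])
w=sel(P,.41,.51,.09,.17,.135,.152);print("wedge",w[:,2].max(),w.mean(0),len(w))
E
```

```text
t 78.4 at [0.4606 0.1274 0.2788] yaw 93.41 F [ 0.07 -0.03 -3.85] w 0.0275 j [39.0, 1.0, -20.0, 0.0, -70.0, -126.0]
   [0.192, 0.026, -0.015] [-0.003, -0.006, 0.006] -> [0.458 0.131 0.25 ] yaw 93.6
-0.092 116 [-0.0007 -0.0012] 0.0008
-0.075 140 [-0.0006 -0.0011] 0.001
-0.042 60 [-0.0005 -0.001 ] 0.0009
lowest rel [-0.13   -0.1297 -0.0971 -0.0961 -0.0957 -0.0955] [  2   0   0   0   0   0   5  31  34  33  32  34  30  44  32 129  18  16
  19  18   9]
wedge 0.14913250266061395 [0.45632842 0.13481806 0.14457605] 159
```

{"name": "send_rows", "arguments": {"plan": [[[0.05,0.026,-0.015],[0,-0.006,0.006]],[[0.1,0.026,-0.015],[0,-0.006,0.006]],[[0.15,0.026,-0.015],[0,-0.006,0.006]],[[0.2,0.026,-0.015],[0,-0.006,0.006]],[[0.2,0.026,-0.015],[0,-0.006,0.006]]]}}

```text
time_s: 78.95
tcp_pos: [0.4574, 0.1306, 0.2474]
eef_rot: [-140.8, 89.8, -137.3]
contact_force: [0.8, -0.6, -3.7]
gripper_width: 0.0274
```

{"name": "send_rows", "arguments": {"plan": [[[0.01,0,0],[0,0,0]],[[0.02,0,0],[0,0,0]],[[0.03,0,0],[0,0,0]],[[0.04,0,0],[0,0,0]],[[0.05,0,0],[0,0,0]]]}}

```text
time_s: 79.45
tcp_pos: [0.4578, 0.1307, 0.2405]
eef_rot: [-116.2, 89.9, -112.7]
contact_force: [-0.0, -0.0, 2.7]
gripper_width: 0.0273
```

{"name": "send_rows", "arguments": {"plan": [[[0.01,0,0],[0,0,0]],[[0.02,0,0],[0,0,0]],[[0.03,0,0],[0,0,0]],[[0.04,0,0],[0,0,0]],[[0.05,0,0],[0,0,0]]]}}

```text
time_s: 79.95
tcp_pos: [0.4587, 0.131, 0.2337]
eef_rot: [-29.2, 89.9, -25.8]
contact_force: [1.3, -0.2, 6.7]
gripper_width: 0.0271
```

{"name": "send_rows", "arguments": {"plan": [[[0.01,0,0],[0,0,0]],[[0.02,0,0],[0,0,0]],[[0.03,0,0],[0,0,0]],[[0.04,0,0],[0,0,0]],[[0.05,0,0],[0,0,0]]]}}

```text
time_s: 80.45
tcp_pos: [0.4597, 0.1313, 0.227]
eef_rot: [-4.4, 89.8, -0.9]
contact_force: [0.5, 0.3, 8.6]
gripper_width: 0.0273
```

{"name": "send_rows", "arguments": {"plan": [[[0.01,0,0],[0,0,0]],[[0.02,0,0],[0,0,0]],[[0.03,0,0],[0,0,0]],[[0.035,0,0],[0,0,0]],[[0.035,0,0],[0,0,0]]]}}

```text
time_s: 80.95
tcp_pos: [0.4603, 0.1315, 0.2225]
eef_rot: [0.4, 89.7, 3.9]
contact_force: [0.2, -0.4, 7.6]
gripper_width: 0.0274
```

{"name": "send_rows", "arguments": {"plan": [[[0.005,0,0],[0,0,0]],[[0.01,0,0],[0,0,0]],[[0.015,0,0],[0,0,0]],[[0.02,0,0],[0,0,0]],[[0.02,0,0],[0,0,0]]]}}

```text
time_s: 81.45
tcp_pos: [0.4608, 0.1316, 0.2202]
eef_rot: [1.6, 89.6, 5.2]
contact_force: [-0.7, -0.4, 7.6]
gripper_width: 0.0277
```

{"name": "send_rows", "arguments": {"plan": [[[0.005,0,0],[0,0,0]],[[0.01,0,0],[0,0,0]],[[0.015,0,0],[0,0,0]],[[0.02,0,0],[0,0,0]],[[0.02,0,0],[0,0,0]]]}}

```text
time_s: 81.95
tcp_pos: [0.4614, 0.1316, 0.2192]
eef_rot: [2.3, 89.5, 5.8]
contact_force: [-5.7, -1.9, 20.4]
gripper_width: 0.0272
```

{"name": "send_rows", "arguments": {"plan": [[[0.005,0,0],[0,0,0]],[[0.01,0,0],[0,0,0]],[[0.015,0,0],[0,0,0]],[[0.015,0,0],[0,0,0]],[[0.015,0,0],[0,0,0]]]}}

```text
time_s: 82.45
tcp_pos: [0.4615, 0.1316, 0.2191]
eef_rot: [2.7, 89.4, 6.3]
contact_force: [-7.3, -0.6, 22.4]
gripper_width: 0.0272
```

```bash
cat > wc.py <<'E'
from fit import *
weigh(2);path()
for n in("side","top"):
    c=r.capture(n);P=cloud(c).reshape(-1,3);P=P[~np.isnan(P[:,0])]
    d=r.trace(c,"wedge"); s=r.get_state();t=np.array(s["tcp_pos"])
    q=sel(P,t[0]-.035,t[0]+.035,t[1]-.01,t[1]+.04,.085,t[2]-.02)
    print(n,"lowest head rel",np.histogram(q[:,2],np.arange(.085,.2,.005))[0],[np.round(x["uv"]) for x in d[:2]])
E
python3 wc.py
```

```text
Fz [22.45 22.73] mean 22.59
t 82.5 at [0.4615 0.1316 0.2192] yaw 93.58 F [-9.37  0.13 22.73] w 0.0278 j [40.0, 3.0, -26.0, 0.0, -61.0, -126.0]
side lowest head rel [ 25  28  39  19  12  18   7  13  29  30  28  31  34  25  38  41 113  19
  16  15  17   8] [array([388., 187.]), array([315., 238.])]
top lowest head rel [ 0  4 17  0  0  0  0  0  3  4  1  2  0  3  7 21 29  0  0  0  0  0] []
```

{"name": "send_rows", "arguments": {"plan": [[[-0.08,0,0],[0,0,0]],[[-0.08,0,0],[0,0,0]],[[0.0,0,0],[0,0,0]],[[0.015,0,0],[0,0,0]],[[0.02,0,0],[0,0,0]]]}}

```text
time_s: 83.25
tcp_pos: [0.4633, 0.1321, 0.218]
eef_rot: [3.5, 89.2, 7.1]
contact_force: [-5.7, -0.4, 28.8]
gripper_width: 0.0272
```

{"name": "send_rows", "arguments": {"plan": [[[-0.1,0,0],[0,0,0]],[[-0.2,0,0],[0,0,0]],[[-0.35,0,0],[0,0,0]],[[-0.45,0,0],[0,0,0]],[[-0.5,0,0],[0,0,0]]]}}

```text
time_s: 83.75
tcp_pos: [0.4621, 0.1321, 0.2921]
eef_rot: [3.1, 89.3, 6.7]
contact_force: [0.1, 0.5, -3.4]
gripper_width: 0.0272
```

```bash
python3 - <<'E'
from fit import *
weigh(1)
P=cloud(r.capture("side")).reshape(-1,3);P=P[~np.isnan(P[:,0])]
w=sel(P,.41,.51,.09,.17,.112,.15);print("wedge top z",np.percentile(w[:,2],[50,90,99]),w.mean(0),len(w))
s=r.get_state();t=np.array(s["tcp_pos"])
for z0,z1,rad in((-.092,-.075,.028),(-.075,-.055,.028),(-.042,-.022,.014)):
    q=sel(P,t[0]-.035,t[0]+.035,t[1]-.04,t[1]+.04,t[2]+z0,t[2]+z1)
    f=least_squares(lambda p:np.hypot(q[:,0]-p[0],q[:,1]-p[1])-rad,t[:2],loss="soft_l1",f_scale=.001);print(z0,len(q),(f.x-t[:2]).round(4),abs(f.fun).mean().round(4))
path(([.4495,.290,.28],93.55),([.4495,.290,.102],93.55))
E
```

```text
Fz [-2.33] mean -2.33
wedge top z [0.12042827 0.12224367 0.12331313] [0.46041766 0.13453575 0.11987432] 145
-0.092 115 [ 0.0005 -0.0008] 0.0009
-0.075 138 [ 0.0003 -0.0005] 0.0009
-0.042 63 [-0.0003 -0.0011] 0.001
t 83.8 at [0.4622 0.1321 0.2921] yaw 93.64 F [-1.01 -0.04 -3.23] w 0.0276 j [40.0, -0.0, -19.0, 0.0, -70.0, -126.0]
   [0.041, 0.528, -0.009] [0.001, 0.017, -0.001] -> [0.456 0.211 0.286] yaw 93.6
   [0.04, 0.528, -0.009] [0.001, 0.0, 0.0] -> [0.45 0.29 0.28] yaw 93.6
   [0.593, 0.0, -0.0] [0.0, 0.0, 0.0] -> [0.45  0.29  0.191] yaw 93.5
   [0.593, 0.0, -0.0] [0.0, 0.0, 0.0] -> [0.45  0.29  0.102] yaw 93.5
```

The wedge top is at 0.122, which is home. Now I return the tamper.

{"name": "send_rows", "arguments": {"plan": [[[0,0.07,0],[0,0.005,0]],[[0,0.18,0],[0,0.01,0]],[[0,0.3,0],[0,0.017,0]],[[0,0.42,0],[0,0.017,0]],[[0,0.528,0],[0,0.017,0]]]}}

```text
time_s: 84.35
tcp_pos: [0.4569, 0.2132, 0.2918]
eef_rot: [138.8, 89.9, 142.5]
contact_force: [-0.0, -0.3, -2.5]
gripper_width: 0.0276
```

{"name": "send_rows", "arguments": {"plan": [[[0,0.12,0],[0,0,0]],[[0,0.25,0],[0,0,0]],[[0,0.38,0],[0,0,0]],[[0,0.48,0],[0,0,0]],[[0,0.528,0],[0,0,0]]]}}

```text
time_s: 84.85
tcp_pos: [0.4517, 0.294, 0.2916]
eef_rot: [151.6, 89.9, 155.3]
contact_force: [-0.2, -0.5, -3.1]
gripper_width: 0.0276
```

```bash
python3 - <<'E'
from fit import *
path(([.4495,.2908,.165],93.55),([.4495,.2908,.104],93.55))
E
```

```text
t 84.8 at [0.4517 0.294  0.2916] yaw 93.75 F [-0.21 -0.54 -3.09] w 0.0276 j [54.0, 6.0, -12.0, -0.0, -72.0, -140.0]
   [0.844, -0.021, -0.015] [0.004, -0.001, -0.001] -> [0.45  0.291 0.165] yaw 93.6
   [0.407, 0.0, -0.0] [0.0, 0.0, 0.0] -> [0.45  0.291 0.104] yaw 93.5
```

{"name": "send_rows", "arguments": {"plan": [[[0.15,-0.02,-0.015],[0,0,0]],[[0.35,-0.02,-0.015],[0,0,0]],[[0.6,-0.02,-0.015],[0,0,0]],[[0.8,-0.02,-0.015],[0,0,0]],[[0.844,-0.02,-0.015],[0,0,0]]]}}

```text
time_s: 85.35
tcp_pos: [0.448, 0.2892, 0.1617]
eef_rot: [-144.8, 89.6, -141.1]
contact_force: [-1.4, -0.4, -3.1]
gripper_width: 0.0271
```

```bash
python3 - <<'E'
from fit import *
path(([.4495,.2908,.1035],93.55))
E
```

```text
t 85.3 at [0.448  0.2892 0.1617] yaw 93.7 F [-1.4  -0.38 -3.08] w 0.0271 j [54.0, 12.0, -24.0, -0.0, -55.0, -140.0]
   [0.388, 0.012, 0.013] [0.003, -0.007, 0.005] -> [0.45  0.291 0.104] yaw 93.6
```

{"name": "send_rows", "arguments": {"plan": [[[0.1,0.012,0.013],[0,-0.007,0.005]],[[0.2,0.012,0.013],[0,-0.007,0.005]],[[0.3,0.012,0.013],[0,-0.007,0.005]],[[0.37,0.012,0.013],[0,-0.007,0.005]],[[0.388,0.012,0.013],[0,-0.007,0.005]]]}}

```text
time_s: 85.85
tcp_pos: [0.4497, 0.2909, 0.1034]
eef_rot: [-79.7, 90.0, -76.0]
contact_force: [-4.4, -0.8, 12.3]
gripper_width: 0.0272
```

{"name": "send_rows", "arguments": {"plan": [[[0.004,0,0],[0,0,0]],[[0.008,0,0],[0,0,0]],[[0.01,0,0],[0,0,0]],[[0.01,0,0],[0,0,0]],[[0.01,0,0],[0,0,0]]]}}

```text
time_s: 86.35
tcp_pos: [0.4503, 0.2914, 0.1034]
eef_rot: [25.9, 89.9, 29.6]
contact_force: [-1.3, -0.8, 5.4]
gripper_width: 0.0271
```

```bash
python3 - <<'E'
from fit import *
weigh(2);path()
E
```

```text
Fz [5.47 5.58] mean 5.53
t 86.5 at [0.4503 0.2914 0.1034] yaw 93.73 F [-1.83 -0.29  5.58] w 0.0273 j [54.0, 16.0, -27.0, 0.0, -47.0, -140.0]
```

On the board. Release and withdraw.

{"name": "send_rows", "arguments": {"plan": [[[0,0,0],[0,0,0]],[[0,0,0],[0,0,0]],[[0,0,0],[0,0,0]],[[0,0,0],[0,0,0]],[[0,0,0],[0,0,0]]], "jaw": 0.6}}

```text
time_s: 86.95
tcp_pos: [0.4503, 0.2914, 0.1034]
eef_rot: [25.9, 89.9, 29.7]
contact_force: [0.4, -0.4, 0.1]
gripper_width: 0.0617
```

{"name": "send_rows", "arguments": {"plan": [[[-0.15,0,0],[0,0,0]],[[-0.4,0,0],[0,0,0]],[[-0.7,0,0],[0,0,0]],[[-1,0,0],[0,0,0]],[[-1,0,0],[0,0,0]]]}}

```text
time_s: 87.45
tcp_pos: [0.4525, 0.2933, 0.2602]
eef_rot: [36.5, 89.3, 40.3]
contact_force: [-0.0, -0.0, -0.4]
gripper_width: 0.0702
```

{"name": "send_rows", "arguments": {"plan": [[[0,-0.9,0.4],[0,0,0]],[[0,-0.9,0.4],[0,0,0]],[[0,-0.9,0.4],[0,0,0]],[[0,-0.9,0.4],[0,0,0]],[[0,-0.9,0.4],[0,0,0]]]}}

```text
time_s: 87.95
tcp_pos: [0.5216, 0.1613, 0.2595]
eef_rot: [37.3, 89.3, 40.9]
contact_force: [0.2, 0.5, -0.4]
gripper_width: 0.0703
```

{"name": "send_rows", "arguments": {"plan": [[[0,-0.9,0.3],[0,0,0]],[[0,-0.9,0.3],[0,0,0]],[[0,-0.9,0.3],[0,0,0]],[[0,-0.9,0.3],[0,0,0]],[[0,-0.9,0.3],[0,0,0]]]}}

```text
time_s: 88.45
tcp_pos: [0.575, 0.0296, 0.2585]
eef_rot: [39.4, 89.3, 43.0]
contact_force: [0.3, 0.6, -0.6]
gripper_width: 0.0704
```

{"name": "send_rows", "arguments": {"plan": [[[0,-1,0],[0,0,0]],[[0,-1,0],[0,0,0]],[[0,-1,0],[0,0,0]],[[0,-1,0],[0,0,0]],[[0,-1,0],[0,0,0]]]}}

```text
time_s: 88.95
tcp_pos: [0.5842, -0.1195, 0.2571]
eef_rot: [41.4, 89.3, 45.0]
contact_force: [-0.2, 0.1, 1.4]
gripper_width: 0.0705
```

```bash
python3 - <<'E'
from tins import *
path();tins()
ims=[]
for n in("top","side"):
    c=r.capture(n);P=cloud(c).reshape(-1,3);P=P[~np.isnan(P[:,0])]
    if n=="side":
        for z0,z1,rad in((.01,.045,.028),(.055,.12,.014)):
            q=sel(P,.40,.50,.24,.35,z0,z1);f=least_squares(lambda p:np.hypot(q[:,0]-p[0],q[:,1]-p[1])-rad,[.4485,.29],loss="soft_l1",f_scale=.001);print("tamper",f.x.round(4))
    m=r.trace(c,"board")[0]["mask"];q=cloud(c)[m];rect(q[q[:,2]<.012],"board")
    w=sel(P,.41,.51,.09,.17,.112,.15);print("wedge top",np.percentile(w[:,2],[50,99]),w.mean(0))
    b=sel(P,.40,.50,-.1,.09,.09,.105);print("bar",b.mean(0))
    save(c,"end_%s.png"%n)
a=cv2.imread("pics/end_top.png")[110:290,140:480];b=cv2.imread("pics/end_side.png")[120:340,210:420]
cv2.imwrite("pics/end.png",np.vstack([cv2.resize(a,(560,296)),cv2.resize(b,(560,300))[:300]]))
E
```

```text
t 89.0 at [ 0.5842 -0.1195  0.2571] yaw 93.54 F [-0.21  0.05  1.35] w 0.0705 j [7.0, 13.0, -9.0, -0.0, -68.0, -93.0]
top 0.96 [ 0.7131 -0.391 ] [ 0.7122 -0.3917  0.0777] 0.0267 [180.  42.  35.]
top 0.78 [ 0.4225 -0.0154] [ 0.4582 -0.0174  0.1006] 0.0609 [200. 194. 188.]
top 0.7 [ 0.4349 -0.2642] [ 0.435  -0.264   0.0776] 0.0279 [175.  97. 193.]
top 0.62 [0.5955 0.3386] [0.5956 0.3438 0.0825] 0.023 [237. 230. 225.]
top 0.59 [ 0.4616 -0.0894] [ 0.4663 -0.087   0.0842] 0.0278 [151. 141. 131.]
side 0.95 [0.5963 0.3329] [0.5954 0.3328 0.0828] 0.0284 [188. 181. 177.]
side 0.93 [ 0.4324 -0.2618] [ 0.432  -0.2603  0.0794] 0.0259 [120.  64. 143.]
side 0.84 [0.5975 0.2797] [0.6023 0.2665 0.0831] 0.0435 [190. 184. 180.]
side 0.58 [ 0.4556 -0.0112] [ 0.4604 -0.0089  0.0847] 0.0273 [177. 167. 161.]
side 0.54 [ 0.6645 -0.237 ] [ 0.7213 -0.3778  0.0835] 0.1855 [168.  50.  47.]
side 0.5 [ 0.4496 -0.0675] [ 0.4613 -0.0826  0.0858] 0.0508 [139. 131. 126.]
board n 13 c [ 0.7045 -0.1268] wh [0.0163 0.0366] ang 56.74Traceback (most recent call last):
  File "<stdin>", line 10, in <module>
    return _quantile_unchecked(
        a, q, axis, out, overwrite_input, method, keepdims, weights)
    return _ureduce(a,
                    func=_quantile_ureduce_func,
    ...<5 lines>...
                    overwrite_input=overwrite_input,
                    method=method)
    r = func(a, **kwargs)
    result = _quantile(arr,
                       quantiles=q,
    ...<2 lines>...
                       out=out,
                       weights=wgt)
    slices_having_nans = np.isnan(arr[-1, ...])
                                  ~~~^^^^^^^^^
IndexError: index -1 is out of bounds for axis 0 with size 0
```

Move the arm further aside and check from both views.

{"name": "send_rows", "arguments": {"plan": [[[0,-0.9,-0.4],[0,0,0]],[[0,-0.9,-0.4],[0,0,0]],[[0,-0.9,-0.4],[0,0,0]],[[0,-0.9,-0.4],[0,0,0]],[[0,-0.9,-0.4],[0,0,0]]]}}

```text
time_s: 89.75
tcp_pos: [0.533, -0.2575, 0.256]
eef_rot: [38.6, 89.3, 42.2]
contact_force: [-0.2, 1.1, 0.2]
gripper_width: 0.07
```

{"name": "send_rows", "arguments": {"plan": [[[0,-0.9,-0.4],[0,0,0]],[[0,-0.9,-0.4],[0,0,0]],[[0,-0.9,-0.4],[0,0,0]],[[0,-0.9,-0.4],[0,0,0]],[[0,-0.9,-0.4],[0,0,0]]]}}

```text
time_s: 90.25
tcp_pos: [0.4819, -0.3958, 0.254]
eef_rot: [40.8, 89.3, 44.4]
contact_force: [0.1, 0.5, 1.6]
gripper_width: 0.0701
```

```bash
python3 - <<'E'
from tins import *
path()
for n in("top","side"):
    c=r.capture(n);P=cloud(c).reshape(-1,3);P=P[~np.isnan(P[:,0])]
    if n=="side":
        for z0,z1,rad in((.01,.045,.028),(.055,.12,.014)):
            q=sel(P,.40,.50,.24,.35,z0,z1);f=least_squares(lambda p:np.hypot(q[:,0]-p[0],q[:,1]-p[1])-rad,[.4485,.29],loss="soft_l1",f_scale=.001);print("tamper",f.x.round(4))
    for m in r.trace(c,"board")[:1]: q=cloud(c)[m["mask"]];rect(q[q[:,2]<.012],"board")
    w=sel(P,.41,.51,.09,.17,.112,.15);print(n,"wedge top",len(w),w.mean(0),w[:,2].max())
    b=sel(P,.40,.50,-.1,.09,.09,.105);print("bar",b.mean(0))
    save(c,"end_%s.png"%n)
a=cv2.imread("pics/end_top.png")[110:290,140:480];b=cv2.imread("pics/end_side.png")[120:340,210:420]
cv2.imwrite("pics/end.png",np.vstack([cv2.resize(a,(560,296)),cv2.resize(b,(560,300))]))
E
```

```text
t 90.2 at [ 0.4819 -0.3958  0.254 ] yaw 93.57 F [0.07 0.53 1.57] w 0.0701 j [-22.0, 15.0, -5.0, -1.0, -69.0, -64.0]
board n 1738 c [0.4504 0.2931] wh [0.1324 0.1359] ang 85.92
top wedge top 229 [0.46229114 0.1318071  0.11941306] 0.12410143362479142
bar [ 0.44808874 -0.00548082  0.09724423]
tamper [0.4498 0.2907]
tamper [0.45   0.2905]
board n 1471 c [0.45   0.2909] wh [0.1313 0.1335] ang 85.38
side wedge top 146 [0.46040674 0.13485454 0.11969538] 0.12421989550270929
bar [0.44565555 0.00176913 0.09861098]
```

View pics/end.png

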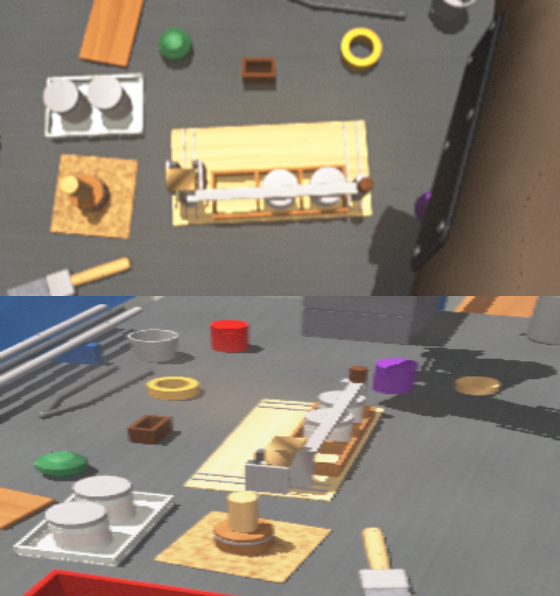

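The final views show two tins in the pockets under the bar, two in the tray, the wedge home at (180,178), and the tamper standing mid-board. Handing in.

```bash
python3 -c "
from plant import r
print(r.close_job())"
```

```text
the job is handed in; nothing more can be done
None
```

The job is done and handed in, finishing at about 90 s of the 210 s allowed. There were four tins. Two were full (about 3.3 N and 4.0 N when lifted) and stand in pockets 0 and 1. Two were empty (about 1 N each) and stand in the tray. The bar is home at its stop, the wedge is driven home, and the tamper is back on its board.

- **Wedge:** its top stands at about 0.122 m, as it should when home. It stopped moving under about 26 N (about 33 N on a last tap).
- **Tamper:** upright, within about 1 mm of the board's measured centre.
- **Tins:** the last top and side pictures show all four standing upright in their places. The red and purple look-alikes and the other tools were left alone.

What went wrong on the way:

- **Tilted tins:** both full tins tilted in the grip while being carried. One jammed leaning in pocket 0. The other caught a pocket wall at up to 32 N on the wrist. I set each upright on the table, regripped it harder and placed it again.
- **Wrist joint:** on the first carry the last joint came within 0.1° of its range limit, but stayed inside it.
- **Knocked tin:** one tin was shifted about 3 cm during the run, and I found it again before picking it up.
- **Camera disagreement:** the two cameras disagreed by 1 to 3 mm in places, so I mostly averaged them.

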